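# Gauge clamp plates and balance the good ones on the inspection domes

### The arm

A 6-joint arm with a two-finger parallel gripper is mounted at the origin on the work surface. World frame = base frame: x ahead of the robot, y to its left, z up, the work surface at z = 0. Lengths are in m, angles in rad, forces in N, time in s.
With the tool pointing down it reaches from about 0.25 to 0.775 m from the base axis. Payload 8.9 kg.
Tool frame: the origin (TCP) lies between the finger pads; the fingertips stand 14 mm ahead of it and the grasp point (between the pads) lies 5 mm behind it; x points along the fingers, y is the direction in which the jaws open and shut, and the axes are right-handed (so a half turn about x gives the same grasp; the last joint's range is limited). The gripper opens to 85 mm and grips with 20 to 120 N. Pads are 22 mm wide; open, the fingers measure 114 mm over their backs; the gripper's body (76 mm by 85 mm) begins 54 mm behind the grasp point. The pads swing forward as they close: fully open they stand 13 mm farther back than shut.
Start: joints at [-1.365, 0.291, -0.153, 1.127, 0, 1.431], TCP at [0.177, -0.494, 0.245] pointing down, gripper open.
Joint ranges: [-2.52, 2.52], [-0.91, 1.74], [-1.3, 1.37], [-1.96, 2.02], [-1.52, 1.47], [-3.14, 3.14]. Speed limits (rad/s): [2.22, 2.22, 2.79, 3.14, 3.14, 3.14].

### API

Orientations are given as a unit quaternion [w, x, y, z].
In Python, from station import status, imaging, manip gives the robot as it stands.
- The arm moves only by the shell command python3 -m crank 'ROWS'. ROWS is JSON, a list of rows, each an object with "hand": the closure in counts, from 0 (fully open) to 255 (shut); "xyz": the shift along the tool's x, y, z in m, a list of three; "delta_rot": the turn, a rotation vector about the tool's x, y, z in degrees, a list of three. A call has 1 to 5 rows; each row shifts and turns the pose as measured when the row begins, along the tool's axes as they then stand; what a row does not reach is not made up. A row lasts 1/10 s, in which the tool goes at most 50 mm and 8.59 degrees, less where a joint would pass 70% of its speed; a pose out of reach is approached as far as the arm can. A call with a gripper value outside its range is refused whole. The fingers move at their own pace and stop on an object; the grip force is fixed at half the most. Time passes only in rows, so rows that do not move let the fingers close. It gives the time, the measured TCP pose, the force and the opening at its end, in the units of the state.
- status.get_obs(): the state, without advancing time (a new reading comes with each control period).
- imaging.get_image(name): name is "scene" or "top" or "wrist"; returns the picture (420x560x3 uint8, blue, green, red); there is no depth.
- imaging.camera_info(name): a dict with "fx", "fy", "cx", "cy" (pixels), "distortion" ([k1, k2, p1, p2, k3] as OpenCV has them; the pictures are not rectified), "position" and "rotation" of the camera in the world; the wrist camera has in their place "tool_from_camera" (4x4, takes a point from camera to tool coordinates, whose origin is the TCP and whose axes are the tool frame's). Camera axes: x right, y down, z forward; pixel columns grow to the right and rows downward; lengths in m; the calibration is good to about 2 mm. A picture is of the moment at which its call begins: read the wrist's pose just before it. camera_info takes no time and is no camera call.
- manip.job_done(): hands the job in, once; it reports no verdict.
The state is a dict: "time": time; "qpos": joint angles; "joint_vel": joint speeds; "effort": joint torques, N m; "ee_pos": TCP position; "tcp_rot": TCP orientation; "contact_force": force on the tool from outside, world axes, zero at the start; "wrist_torque": the same for the moment, N m; "finger_gap": opening from 0.0 (shut) to 1.0 (fully open).
Only numpy, scipy, OpenCV 4.12 (cv2) and the standard library are available. Lean on these libraries where they do the work, as an engineer would, in place of code of your own. Each camera call takes 0.05 s, during which the arm holds its last target.

### The job

Check each clamp plate's hole on the brass gauge pin, in the order white, yellow, green, blue, black (not every colour is there): lower the hole onto the pin until the plate comes to rest, level, either all the way down or stuck on the pin's tip. A plate that goes all the way down is good: balance it, level, on top of a free dome with nothing else holding it; a plate that sticks goes into the red tray. When every plate is sorted and nothing is rocking, press the green button fully to take the picture, leave the plates where they are, and leave the other things on the bench alone.

Things in the scene. Friction and masses are not known exactly. Their poses are not given: they have to be found in the camera images.
- plate_white: white-dotted clamp plate (may be absent): dark grey alloy bar 70 (x) x 30 (y) x 12 mm thick (z), 90 g, one hole through the thickness near its -x end, 16 mm (right) or 10 mm (too small); faces alike, each with an 24 mm white dot near the +x end. Origin: centre of mass (balance point) at half thickness, within 2 mm of the bar's middle, towards the dot
- plate_white_hole (a point): centre of the hole of the white plate, at half thickness, 22 mm from the bar's middle and 13 mm from its end
- plate_yellow: yellow-dotted clamp plate (may be absent): dark grey alloy bar 70 (x) x 30 (y) x 12 mm thick (z), 90 g, one hole through the thickness near its -x end, 16 mm (right) or 10 mm (too small); faces alike, each with an 24 mm yellow dot near the +x end. Origin: centre of mass (balance point) at half thickness, within 2 mm of the bar's middle, towards the dot
- plate_yellow_hole (a point): centre of the hole of the yellow plate, at half thickness, 22 mm from the bar's middle and 13 mm from its end
- plate_green: green-dotted clamp plate (may be absent): dark grey alloy bar 70 (x) x 30 (y) x 12 mm thick (z), 90 g, one hole through the thickness near its -x end, 16 mm (right) or 10 mm (too small); faces alike, each with an 24 mm green dot near the +x end. Origin: centre of mass (balance point) at half thickness, within 2 mm of the bar's middle, towards the dot
- plate_green_hole (a point): centre of the hole of the green plate, at half thickness, 22 mm from the bar's middle and 13 mm from its end
- plate_blue: blue-dotted clamp plate (may be absent): dark grey alloy bar 70 (x) x 30 (y) x 12 mm thick (z), 90 g, one hole through the thickness near its -x end, 16 mm (right) or 10 mm (too small); faces alike, each with an 24 mm blue dot near the +x end. Origin: centre of mass (balance point) at half thickness, within 2 mm of the bar's middle, towards the dot
- plate_blue_hole (a point): centre of the hole of the blue plate, at half thickness, 22 mm from the bar's middle and 13 mm from its end
- plate_black: black-dotted clamp plate (may be absent): dark grey alloy bar 70 (x) x 30 (y) x 12 mm thick (z), 90 g, one hole through the thickness near its -x end, 16 mm (right) or 10 mm (too small); faces alike, each with an 24 mm black dot near the +x end. Origin: centre of mass (balance point) at half thickness, within 2 mm of the bar's middle, towards the dot
- plate_black_hole (a point): centre of the hole of the black plate, at half thickness, 22 mm from the bar's middle and 13 mm from its end
- dome0_top (a point): highest point of dome 0, 45 mm above the table. Three black domes (half balls, radius 40 mm, orange collar at the foot) stand 125 mm apart in a row along y on a fixed steel plate 100 x 360 x 4 mm: 0 at the -y end, 1 in the middle, 2 at the +y end
- dome1_top (a point): highest point of dome 1, 45 mm above the table. Three black domes (half balls, radius 40 mm, orange collar at the foot) stand 125 mm apart in a row along y on a fixed steel plate 100 x 360 x 4 mm: 0 at the -y end, 1 in the middle, 2 at the +y end
- dome2_top (a point): highest point of dome 2, 45 mm above the table. Three black domes (half balls, radius 40 mm, orange collar at the foot) stand 125 mm apart in a row along y on a fixed steel plate 100 x 360 x 4 mm: 0 at the -y end, 1 in the middle, 2 at the +y end
- gauge_seat (a point): foot of the 12 mm brass gauge pin, on its axis, on the upper face of a fixed grey round stand 72 mm across, 30 mm high. The pin is straight for 19 mm above this face, then tapers to 4 mm at its tip, 26 mm above the face. A right-sized plate comes down flat to this face; one with too small a hole sticks on the taper about 21 mm higher
- reject: red open reject tray, fixed, 200 (x) x 150 (y) x 25 mm high, walls 4 mm; origin at the middle of its underside
- shutter_top (a point): middle of the top of the green push button that takes the picture (button 32 mm across, its top 22 mm above the work surface when not pressed)
- shutter (a joint): the green button's travel: 0 up, 0.006 m fully down, springs back; 4 N presses it fully
- cleaner: bystander, leave alone: blue bottle of cleaner, 54 mm across, 150 high; origin under its middle (mm)
- endmill: bystander, leave alone: steel end mill lying in a clear square case, 85 x 18 x 16; origin under its middle (mm)
- insert_box: bystander, leave alone: orange box of inserts 55 x 40 x 22; origin under its middle (mm)
- ring_gauge: bystander, leave alone: dark steel disc gauge, 56 across, 18 high; origin under its middle (mm)
- dish: bystander, leave alone: grey open dish, 70 across, 35 high; origin under its middle (mm)
- plug_gauge: bystander, leave alone: lying plug gauge with yellow square handle, 90 long, 14 high; origin under its middle (mm)
There are look-alikes about, which are no part of the job. What is shaped like the plate_blue but orange or purple is not meant. There is more than one size of the part that bears gauge_seat; the job needs the smallest.

How it is judged:
On the way, in this order (a step that is already met when the one before it is completed fails the run):
1. the white plate is tried on the gauge pin: its hole over the pin, lowered until the plate stops (horizontal distance between plate_white_hole and gauge_seat below 0.005 m and z of plate_white_hole in the frame of gauge_seat between 0.003 and 0.0095 m and (angle between plate_white's own z axis and vertical below 0.2 rad or angle between plate_white's own z axis and vertical above 2.9416 rad)), for 0.1 s.
2. the yellow plate is tried on the gauge pin: its hole over the pin, lowered until the plate stops (horizontal distance between plate_yellow_hole and gauge_seat below 0.005 m and z of plate_yellow_hole in the frame of gauge_seat between 0.003 and 0.0095 m and (angle between plate_yellow's own z axis and vertical below 0.2 rad or angle between plate_yellow's own z axis and vertical above 2.9416 rad)), for 0.1 s.
3. the green plate is tried on the gauge pin: its hole over the pin, lowered until the plate stops (horizontal distance between plate_green_hole and gauge_seat below 0.005 m and z of plate_green_hole in the frame of gauge_seat between 0.003 and 0.031 m and (angle between plate_green's own z axis and vertical below 0.2 rad or angle between plate_green's own z axis and vertical above 2.9416 rad)), for 0.1 s.
4. the blue plate is tried on the gauge pin: its hole over the pin, lowered until the plate stops (horizontal distance between plate_blue_hole and gauge_seat below 0.005 m and z of plate_blue_hole in the frame of gauge_seat between 0.003 and 0.0095 m and (angle between plate_blue's own z axis and vertical below 0.2 rad or angle between plate_blue's own z axis and vertical above 2.9416 rad)), for 0.1 s.
5. the black plate is tried on the gauge pin: its hole over the pin, lowered until the plate stops (horizontal distance between plate_black_hole and gauge_seat below 0.005 m and z of plate_black_hole in the frame of gauge_seat between 0.003 and 0.031 m and (angle between plate_black's own z axis and vertical below 0.2 rad or angle between plate_black's own z axis and vertical above 2.9416 rad)), for 0.1 s.
6. with every good plate balanced on a dome and every bad one in the red tray, the green button is pressed fully (value of joint shutter above 0.0048 m and ((horizontal distance between plate_white and dome0_top below 0.008 m and z of plate_white in the frame of dome0_top between 0.003 and 0.01 m) or (horizontal distance between plate_white and dome1_top below 0.008 m and z of plate_white in the frame of dome1_top between 0.003 and 0.01 m) or (horizontal distance between plate_white and dome2_top below 0.008 m and z of plate_white in the frame of dome2_top between 0.003 and 0.01 m)) and (angle between plate_white's own z axis and vertical below 0.16 rad or angle between plate_white's own z axis and vertical above 2.9816 rad) and linear speed of each of plate_white, plate_yellow, plate_blue below 0.03 m/s and contact force between each of plate_white, plate_yellow, plate_blue, plate_green, plate_black and the fingers below 0.1 N and ((horizontal distance between plate_yellow and dome0_top below 0.008 m and z of plate_yellow in the frame of dome0_top between 0.003 and 0.01 m) or (horizontal distance between plate_yellow and dome1_top below 0.008 m and z of plate_yellow in the frame of dome1_top between 0.003 and 0.01 m) or (horizontal distance between plate_yellow and dome2_top below 0.008 m and z of plate_yellow in the frame of dome2_top between 0.003 and 0.01 m)) and (angle between plate_yellow's own z axis and vertical below 0.16 rad or angle between plate_yellow's own z axis and vertical above 2.9816 rad) and ((horizontal distance between plate_blue and dome0_top below 0.008 m and z of plate_blue in the frame of dome0_top between 0.003 and 0.01 m) or (horizontal distance between plate_blue and dome1_top below 0.008 m and z of plate_blue in the frame of dome1_top between 0.003 and 0.01 m) or (horizontal distance between plate_blue and dome2_top below 0.008 m and z of plate_blue in the frame of dome2_top between 0.003 and 0.01 m)) and (angle between plate_blue's own z axis and vertical below 0.16 rad or angle between plate_blue's own z axis and vertical above 2.9816 rad) and x of plate_green in the frame of reject between -0.09 and 0.09 m and y of plate_green in the frame of reject between -0.065 and 0.065 m and height (world z) of each of plate_green, plate_black below 0.04 m and x of plate_black in the frame of reject between -0.09 and 0.09 m and y of plate_black in the frame of reject between -0.065 and 0.065 m), for 0.05 s.
At the end, for the whole second after the job is handed in: Every good plate (16 mm hole) lies balanced at rest on top of a dome, its centre of mass within 8 mm of the dome's top in plan and tilted less than 0.16 rad; every bad plate (10 mm hole) lies in the red tray; the button is up again (((horizontal distance between plate_white and dome0_top below 0.008 m and z of plate_white in the frame of dome0_top between 0.003 and 0.01 m) or (horizontal distance between plate_white and dome1_top below 0.008 m and z of plate_white in the frame of dome1_top between 0.003 and 0.01 m) or (horizontal distance between plate_white and dome2_top below 0.008 m and z of plate_white in the frame of dome2_top between 0.003 and 0.01 m)) and (angle between plate_white's own z axis and vertical below 0.16 rad or angle between plate_white's own z axis and vertical above 2.9816 rad) and linear speed of each of plate_white, plate_yellow, plate_blue below 0.03 m/s and contact force between each of plate_white, plate_yellow, plate_blue, plate_green, plate_black and the fingers below 0.1 N and ((horizontal distance between plate_yellow and dome0_top below 0.008 m and z of plate_yellow in the frame of dome0_top between 0.003 and 0.01 m) or (horizontal distance between plate_yellow and dome1_top below 0.008 m and z of plate_yellow in the frame of dome1_top between 0.003 and 0.01 m) or (horizontal distance between plate_yellow and dome2_top below 0.008 m and z of plate_yellow in the frame of dome2_top between 0.003 and 0.01 m)) and (angle between plate_yellow's own z axis and vertical below 0.16 rad or angle between plate_yellow's own z axis and vertical above 2.9816 rad) and ((horizontal distance between plate_blue and dome0_top below 0.008 m and z of plate_blue in the frame of dome0_top between 0.003 and 0.01 m) or (horizontal distance between plate_blue and dome1_top below 0.008 m and z of plate_blue in the frame of dome1_top between 0.003 and 0.01 m) or (horizontal distance between plate_blue and dome2_top below 0.008 m and z of plate_blue in the frame of dome2_top between 0.003 and 0.01 m)) and (angle between plate_blue's own z axis and vertical below 0.16 rad or angle between plate_blue's own z axis and vertical above 2.9816 rad) and x of plate_green in the frame of reject between -0.09 and 0.09 m and y of plate_green in the frame of reject between -0.065 and 0.065 m and height (world z) of each of plate_green, plate_black below 0.04 m and x of plate_black in the frame of reject between -0.09 and 0.09 m and y of plate_black in the frame of reject between -0.065 and 0.065 m and value of joint shutter below 0.002 m); the robot touches nothing.
It fails at once if a bystander is moved more than 4 cm (distance of any of cleaner, endmill, insert_box, ring_gauge, dish, plug_gauge from where it was at the start of the episode above 0.04 m).
Of plate_white, plate_yellow, plate_green, plate_blue, plate_black only 4 to 5 are there at a start; the rules pass over those that are not, and their reading is None.
At some moment in a run one of plate_white, plate_yellow, plate_green, plate_blue, plate_black may be knocked a few centimetres aside while the robot is not near it.
Once in a run the grip may slacken for a moment while it holds something.
It also fails if it takes over 210 s, if anything falls off the work surface, if the arm or the gripper's body presses on something with over 40 N, if the wrist force passes 120 N, or if a joint passes its speed limit or range.

## Working session

There is one attempt and no reset: what is moved stays moved. The work goes in short steps, Python scripts to look and compute and a shell command to move; the robot and the scene stay as the last step left them, time stands still between calls to the robot, and variables do not carry over. Pictures are saved under pics/ and viewed, and the job is handed in when it is done.

```bash
ls; mkdir -p pics
python3 - <<'E'
from station import status, imaging
import cv2, json
print(status.get_obs())
for n in("scene","top","wrist"):
    cv2.imwrite(f"pics/{n}0.png",imaging.get_image(n))
    print(n,imaging.camera_info(n))
E
```

```text
pics
{'time': 0.0, 'qpos': array([-1.36528036e+00,  2.91272348e-01, -1.54117491e-01,  1.12670883e+00,
       -2.10496364e-07,  1.43148951e+00]), 'joint_vel': array([-4.52785673e-04, -1.34977374e-03,  6.65093225e-04,  9.64339667e-05,
       -2.90672833e-04,  1.47122426e-04]), 'effort': array([-2.56251718e-03, -5.37141895e+01,  3.31378627e+01,  1.60458736e-02,
       -3.28168426e-04, -2.05814331e-05]), 'ee_pos': array([ 0.17737942, -0.49368132,  0.24473972]), 'tcp_rot': array([-0.12084995, -0.69660771, -0.12177033,  0.69663834]), 'contact_force': array([-0.35687833, -0.67139173, -0.33333866]), 'wrist_torque': array([0.03500055, 0.07632999, 0.00101124]), 'finger_gap': 1.00177733069464}
scene {'fx': 402.6285673244187, 'fy': 402.6285673244187, 'cx': 284.1414411852008, 'cy': 203.23727053207824, 'distortion': array([-0.09300225,  0.        ,  0.        ,  0.        ,  0.        ]), 'position': array([ 1.11795635, -0.41471549,  0.94929365]), 'rotation': array([-0.30466421,  0.80782556,  0.4736126 , -0.17403643])}
top {'fx': 427.78212460877586, 'fy': 427.78212460877586, 'cx': 273.5608369553482, 'cy': 206.52467120857602, 'distortion': array([-0.01074746,  0.        ,  0.        ,  0.        ,  0.        ]), 'position': array([ 0.26112198, -0.01864765,  1.19814831]), 'rotation': array([ 0.06382503, -0.69484305,  0.71502636, -0.04309069])}
wrist {'fx': 362.1665744791602, 'fy': 362.1665744791602, 'cx': 275.89302630464647, 'cy': 217.007576253165, 'distortion': array([-0.04551743,  0.        ,  0.        ,  0.        ,  0.        ]), 'tool_from_camera': array([[ 5.07422320e-04, -3.20174858e-01,  9.47358329e-01,
        -1.29361002e-01],
       [ 9.99999869e-01,  2.28390784e-04, -4.58429776e-04,
        -4.93371176e-04],
       [-6.95902233e-05,  9.47358437e-01,  3.20174932e-01,
        -8.24962641e-02],
       [ 0.00000000e+00,  0.00000000e+00,  0.00000000e+00,
         1.00000000e+00]])}
```

View pics/scene0.png

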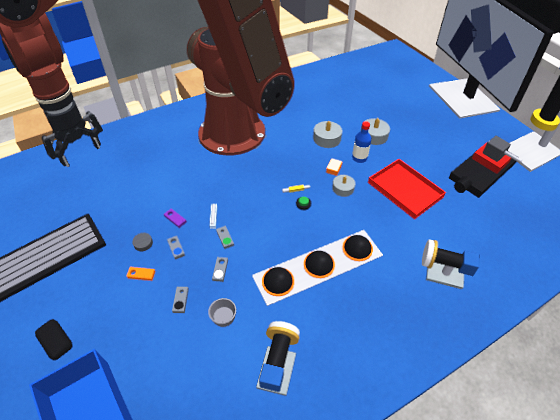

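View pics/top0.png

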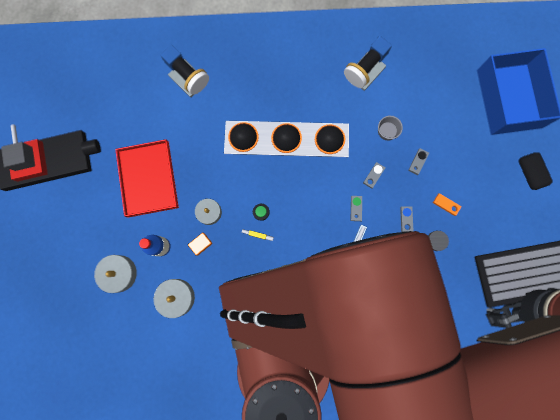

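View pics/wrist0.png

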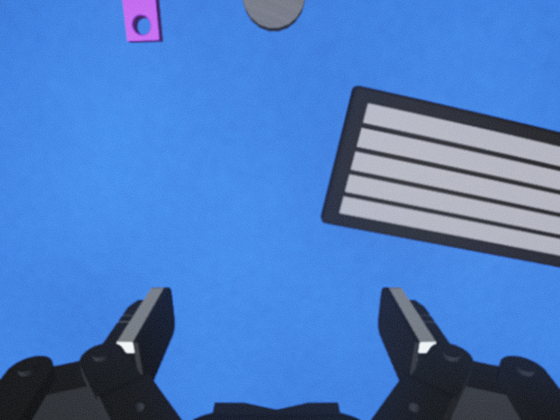

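```bash
cat > h.py <<'E'
import numpy as np, cv2
from station import status, imaging
from scipy.spatial.transform import Rotation as Ro
def q2R(q): return Ro.from_quat([q[1],q[2],q[3],q[0]]).as_matrix()
def cam(name):
    c=imaging.camera_info(name)
    K=np.array([[c['fx'],0,c['cx']],[0,c['fy'],c['cy']],[0,0,1]]); D=np.array(c['distortion'])
    if name=='wrist':
        o=status.get_obs(); R=q2R(o['tcp_rot']); T=c['tool_from_camera']
        return K,D,R@T[:3,:3],R@T[:3,3]+o['ee_pos']
    return K,D,q2R(c['rotation']),np.array(c['position'])
def plane(cm,px,z):
    K,D,R,p=cm
    u=cv2.undistortPoints(np.array(px,float).reshape(-1,1,2),K,D).reshape(-1,2)
    d=np.c_[u,np.ones(len(u))]@R.T
    return p+d*((z-p[2])/d[:,2])[:,None]
def proj(cm,P):
    K,D,R,p=cm
    r=cv2.projectPoints((np.array(P,float).reshape(-1,3)-p)@R,np.zeros(3),np.zeros(3),K,D)[0]
    return r.reshape(-1,2)
def pose():
    o=status.get_obs(); R=q2R(o['tcp_rot']); p=o['ee_pos']
    # yaw: world heading of jaw axis y
    return o,R,p
def plan(target=None, jaw=None):
    """target TCP xyz; jaw = desired world angle (deg) of tool y axis (mod 180). prints total turn & shift in tool axes before and after turn"""
    o,R,p=pose()
    down=np.array([0,0,-1.])
    cur=np.degrees(np.arctan2(R[1,1],R[0,1]))
    print('t %.2f'%o['time'],'tcp',np.round(p,4),'jaw %.1f'%cur,'gap %.3f'%o['finger_gap'],'F',np.round(o['contact_force'],1),'q6 %.2f'%o['qpos'][5],'tilt(tool y,z comps of down)',np.round(np.degrees(R.T@down),2)[1:])
    if target is None: target=p
    Rn=R
    a=np.radians(cur if jaw is None else jaw)
    if jaw is not None:
        d=(jaw-cur+90)%180-90; a=np.radians(cur+d)
    y=np.array([np.cos(a),np.sin(a),0]); Rn=np.c_[down,y,np.cross(down,y)]
    rv=Ro.from_matrix(R.T@Rn).as_rotvec(degrees=True)
    dv=np.array(target)-p
    print(' turn(deg)',np.round(rv,2),' shift in current axes(mm)',np.round(1000*R.T@dv,1),' in final axes',np.round(1000*Rn.T@dv,1))
E
python3 - <<'E'
from h import *
plan()
c=cam('top')
for n,px,z in [('white',(374,175),.012),('green',(357,208),.012),('blue',(407,219),.012),('black',(418,161),.012),('d0',(331,138),.045),('d1',(287,137),.045),('d2',(243,136),.045),('pin',(207,210),.056),('tray',(147,178),.0),('btn',(261,211),.022),('collar3',(330,139),.005)]:
    print(n,np.round(plane(c,px,z),4))
c=cam('scene')
for n,px,z in [('white',(220,268),.012),('d0',(278,270),.045),('d2',(358,236),.045),('pin',(344,178),.056),('btn',(304,201),.022)]:
    print(n,np.round(plane(c,px,z),4))
E
```

```text
t 0.15 tcp [ 0.1774 -0.4938  0.2448] jaw -70.2 gap 0.999 F [0.3 0.1 0.8] q6 1.43 tilt(tool y,z comps of down) [0.06 0.01]
 turn(deg) [-0.   -0.01  0.06]  shift in current axes(mm) [0. 0. 0.]  in final axes [0. 0. 0.]
white [[ 0.5236 -0.2716  0.012 ]]
green [[ 0.4312 -0.2187  0.012 ]]
blue [[ 0.3962 -0.3548  0.012 ]]
black [[ 0.56   -0.3977  0.012 ]]
d0 [[ 0.6255 -0.1521  0.045 ]]
d1 [[ 0.6329 -0.0298  0.045 ]]
d2 [[0.6403 0.0934 0.045 ]]
pin [[0.4319 0.1935 0.056 ]]
tray [[0.5392 0.3782 0.    ]]
btn [[0.4295 0.0488 0.022 ]]
collar3 [[ 0.6353 -0.1537  0.005 ]]
white [[ 0.5283 -0.2745  0.012 ]]
d0 [[ 0.628  -0.1494  0.045 ]]
d2 [[0.6406 0.099  0.045 ]]
pin [[0.4423 0.1883 0.056 ]]
btn [[0.4387 0.0459 0.022 ]]
```

Run:
```python
from h import *
plan([.50,-.27,.2],-122)
```

```text
t 0.15 tcp [ 0.1774 -0.4938  0.2448] jaw -70.2 gap 0.999 F [0.3 0.1 0.8] q6 1.43 tilt(tool y,z comps of down) [0.06 0.01]
 turn(deg) [5.175e+01 2.000e-02 6.000e-02]  shift in current axes(mm) [  45.  -101.5 -379.3]  in final axes [  44.8 -360.7 -155. ]
```

```bash
python3 -m crank '[{"hand":0,"xyz":[0.005,-0.012,-0.045],"delta_rot":[0,0,0]},{"hand":0,"xyz":[0.005,-0.012,-0.045],"delta_rot":[0,0,0]},{"hand":0,"xyz":[0.005,-0.012,-0.045],"delta_rot":[0,0,0]},{"hand":0,"xyz":[0.005,-0.012,-0.045],"delta_rot":[0,0,0]},{"hand":0,"xyz":[0.005,-0.012,-0.045],"delta_rot":[0,0,0]}]'
python3 - <<'E'
from h import *
plan([.50,-.27,.2],-122)
E
```

```text
time: 0.65
ee_pos: [0.3708, -0.3615, 0.2183]
tcp_rot: [-0.118, -0.697, -0.117, 0.698]
contact_force: [-0.4, -0.8, 0.7]
finger_gap: 1.0
t 0.65 tcp [ 0.3708 -0.3615  0.2183] jaw -70.9 gap 1.000 F [-0.4 -0.8  0.7] q6 1.89 tilt(tool y,z comps of down) [-0.02 -0.08]
 turn(deg) [ 5.112e+01  6.000e-02 -5.000e-02]  shift in current axes(mm) [  18.1  -44.2 -152.1]  in final axes [  18.3 -146.1  -61.1]
```

```bash
python3 -m crank '[{"hand":0,"xyz":[0.005,-0.011,-0.04],"delta_rot":[0,0,0]},{"hand":0,"xyz":[0.005,-0.011,-0.04],"delta_rot":[0,0,0]},{"hand":0,"xyz":[0.005,-0.011,-0.04],"delta_rot":[0,0,0]},{"hand":0,"xyz":[0.005,-0.011,-0.03],"delta_rot":[-8.5,0,0]},{"hand":0,"xyz":[0,0,0],"delta_rot":[-8.5,0,0]}]' >/dev/null
R='[{"hand":0,"xyz":[0,0,0],"delta_rot":[-8.5,0,0]},{"hand":0,"xyz":[0,0,0],"delta_rot":[-8.5,0,0]},{"hand":0,"xyz":[0,0,0],"delta_rot":[-8.5,0,0]},{"hand":0,"xyz":[0,0,0],"delta_rot":[-8.5,0,0]},{"hand":0,"xyz":[0,0,0],"delta_rot":[-8.5,0,0]}]'; true
python3 -m crank '[{"hand":0,"xyz":[0,0,0],"delta_rot":[-8.5,0,0]},{"hand":0,"xyz":[0,0,0],"delta_rot":[-8.5,0,0]},{"hand":0,"xyz":[0,0,0],"delta_rot":[-8.5,0,0]},{"hand":0,"xyz":[0,0,0],"delta_rot":[-8.5,0,0]},{"hand":0,"xyz":[0,0,0],"delta_rot":[-8.5,0,0]}]' >/dev/null
python3 -m crank '[{"hand":0,"xyz":[0,0,0],"delta_rot":[-8.5,0,0]},{"hand":0,"xyz":[0,0,0],"delta_rot":[-8.5,0,0]},{"hand":0,"xyz":[0,0,0],"delta_rot":[-8.5,0,0]},{"hand":0,"xyz":[0,0,0],"delta_rot":[-8.5,0,0]},{"hand":0,"xyz":[0,0,0],"delta_rot":[-8.5,0,0]}]'
python3 - <<'E'
from h import *
plan([.52,-.27,.2],58)
cv2.imwrite('pics/w1.png',imaging.get_image('wrist'))
E
```

```text
time: 2.15
ee_pos: [0.5059, -0.2582, 0.1917]
tcp_rot: [0.617, 0.34, 0.623, -0.34]
contact_force: [-0.0, -0.5, 0.4]
finger_gap: 1.0
t 2.15 tcp [ 0.5059 -0.2582  0.1917] jaw 32.5 gap 1.000 F [-0.  -0.5  0.4] q6 0.40 tilt(tool y,z comps of down) [0.21 0.49]
 turn(deg) [-25.46  -0.53   0.1 ]  shift in current axes(mm) [-8.5  5.5 17.4]  in final axes [-8.3 -2.5 18.2]
```

View pics/w1.png

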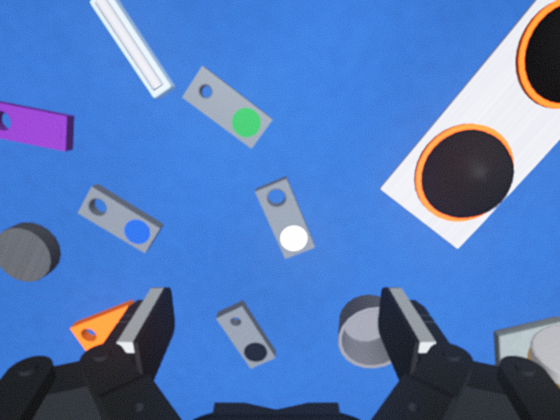

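```bash
cat >> h.py <<'E'
def plates(img,cm,z=.012,dbg=None):
    hsv=cv2.cvtColor(img,cv2.COLOR_BGR2HSV)
    # plate blobs: anything not blue cloth
    blue=cv2.inRange(hsv,(98,120,60),(125,255,255))
    nb=cv2.bitwise_not(blue)
    cs,hi=cv2.findContours(nb,cv2.RETR_CCOMP,cv2.CHAIN_APPROX_NONE)
    out=[]
    for i,c in enumerate(cs):
        if hi[0][i][3]>=0: continue
        if cv2.contourArea(c)<300: continue
        x,y,w,h=cv2.boundingRect(c)
        if x<=0 or y<=0 or x+w>=560 or y+h>=420: continue
        W=plane(cm,c.reshape(-1,2)+0.0,z)[:,:2]
        r=cv2.minAreaRect((W*1000).astype(np.float32))
        s=sorted(r[1])
        if not(55<s[1]<85 and 24<s[0]<45): continue
        m=np.zeros(img.shape[:2],np.uint8); cv2.drawContours(m,[c],-1,255,-1)
        holes=[]
        j=hi[0][i][2]
        while j>=0:
            a=cv2.contourArea(cs[j])
            if a>12: holes.append((a,np.round(plane(cm,cs[j].reshape(-1,2).mean(0),z)[0,:2]*1000,1)))
            j=hi[0][j][0]
        box=cv2.boxPoints(r); e=[box[1]-box[0],box[2]-box[1]]; e=max(e,key=np.linalg.norm)
        dots={}
        for n,lo,hg in [('white',(0,0,215),(179,40,255)),('yellow',(22,120,120),(35,255,255)),('green',(45,100,80),(85,255,255)),('blue',(98,150,60),(125,255,255)),('black',(0,0,0),(179,255,60)),('orange',(5,150,120),(20,255,255)),('purple',(130,80,60),(165,255,255))]:
            d=cv2.inRange(hsv,lo,hg)&m
            if n=='blue': pass
            k=cv2.findContours(d,cv2.RETR_EXTERNAL,cv2.CHAIN_APPROX_NONE)[0]
            k=[q for q in k if cv2.contourArea(q)>25]
            for q in k: dots.setdefault(n,[]).append((cv2.contourArea(q),np.round(plane(cm,q.reshape(-1,2).mean(0),z)[0,:2]*1000,1)))
        out.append(dict(ctr=np.round(r[0],1),size=np.round(s,1),ang=round(float(np.degrees(np.arctan2(e[1],e[0]))),1),holes=holes,dots=dots))
    return out
def shot(n,name):
    cm=cam(n); im=imaging.get_image(n); cv2.imwrite(f'pics/{name}.png',im); return im,cm
E
python3 - <<'E'
from h import *
im=cv2.imread('pics/w1.png')
for r in plates(im,cam('wrist')): print(r)
E
```

```text
{'ctr': array([ 560.5, -397.7]), 'size': array([34.2, 75.3]), 'ang': -28.8, 'holes': [(13.0, array([ 540.8, -386.3]))], 'dots': {}}
{'ctr': array([ 398.1, -353.7]), 'size': array([35.7, 71. ]), 'ang': -1.5, 'holes': [(532.0, array([ 416.6, -356.5])), (134.5, array([ 377.2, -352.4]))], 'dots': {'blue': [(430.5, array([ 416.8, -356.5])), (77.0, array([ 377.3, -352.5]))]}}
{'ctr': array([ 524.5, -272. ]), 'size': array([31.2, 72.4]), 'ang': -34.1, 'holes': [(208.5, array([ 506.1, -258.7]))], 'dots': {'white': [(551.0, array([ 540.7, -283. ]))], 'blue': [(138.0, array([ 505.9, -258.9]))]}}
{'ctr': array([ 431.1, -217.6]), 'size': array([30.9, 70.7]), 'ang': -3.8, 'holes': [(106.0, array([ 409.9, -215.7]))], 'dots': {'green': [(608.5, array([ 450. , -219.2]))], 'blue': [(61.0, array([ 410., -216.]))]}}
```

```bash
python3 -m crank '[{"hand":0,"xyz":[0,0,0],"delta_rot":[-8,0,0]},{"hand":0,"xyz":[0,0,0],"delta_rot":[-8,0,0]},{"hand":0,"xyz":[0,0,0],"delta_rot":[-7,-0.5,0]},{"hand":0,"xyz":[0,0,0],"delta_rot":[0,0,0]}]' >/dev/null
python3 - <<'E'
from h import *
plan([.525,-.272,.06],55.5)
im,c=shot('wrist','w2')
for r in plates(im,c): print(r)
E
```

```text
t 2.60 tcp [ 0.5053 -0.2579  0.1907] jaw 55.9 gap 0.999 F [-0.9  0.1 -0.1] q6 -0.01 tilt(tool y,z comps of down) [0.03 0.15]
 turn(deg) [ 0.45 -0.15  0.03]  shift in current axes(mm) [130.6  -0.6  24.5]  in final axes [130.7  -0.5  24.2]
{'ctr': array([ 434.3, -465.9]), 'size': array([36.5, 78.9]), 'ang': 56.3, 'holes': [(32.0, array([ 422.3, -482.4]))], 'dots': {'orange': [(2270.5, array([ 434. , -465.4]))]}}
{'ctr': array([ 524.1, -272.1]), 'size': array([30.7, 71.8]), 'ang': -34.9, 'holes': [(212.5, array([ 505.5, -259.3]))], 'dots': {'white': [(556.0, array([ 540.5, -283.7]))], 'blue': [(144.0, array([ 505.5, -259.1]))]}}
{'ctr': array([ 397. , -353.1]), 'size': array([34.8, 70.5]), 'ang': -2.0, 'holes': [(631.0, array([ 415.9, -355.9])), (184.0, array([ 375.9, -351.6]))], 'dots': {'blue': [(506.5, array([ 415.7, -356. ])), (121.5, array([ 375.8, -351.5]))]}}
{'ctr': array([ 431.5, -217.1]), 'size': array([30.8, 70.7]), 'ang': -4.3, 'holes': [(131.0, array([ 409.9, -215.3]))], 'dots': {'green': [(620.0, array([ 450.5, -218.7]))], 'blue': [(77.5, array([ 409.8, -215.2]))]}}
```

Jaw aligned. Descend.

```bash
python3 -m crank '[{"hand":0,"xyz":[0.04,0,0.012],"delta_rot":[0,0,0]},{"hand":0,"xyz":[0.045,0,0.012],"delta_rot":[0,0,0]},{"hand":0,"xyz":[0.04,0,0],"delta_rot":[0,0,0]},{"hand":0,"xyz":[0,0,0],"delta_rot":[0,0,0]}]'
python3 - <<'E'
from h import *
plan([.525,-.272,.0145],55.5)
im,c=shot('wrist','w3')
for r in plates(im,c): print(r)
E
```

```text
time: 3.05
ee_pos: [0.5273, -0.273, 0.0639]
tcp_rot: [0.674, 0.216, 0.673, -0.216]
contact_force: [-0.2, 0.2, 0.1]
finger_gap: 0.999
t 3.05 tcp [ 0.5273 -0.273   0.0639] jaw 54.5 gap 0.999 F [-0.2  0.2  0.1] q6 0.02 tilt(tool y,z comps of down) [ 0.02 -0.11]
 turn(deg) [-1.05  0.11  0.02]  shift in current axes(mm) [49.4 -0.5 -2.5]  in final axes [49.4 -0.5 -2.5]
{'ctr': array([ 524. , -272.3]), 'size': array([30.6, 73.2]), 'ang': -34.9, 'holes': [(523.5, array([ 505.1, -258.9]))], 'dots': {'white': [(1336.0, array([ 540.5, -283.8]))], 'blue': [(407.0, array([ 505. , -258.9]))]}}
```

View pics/w3.png

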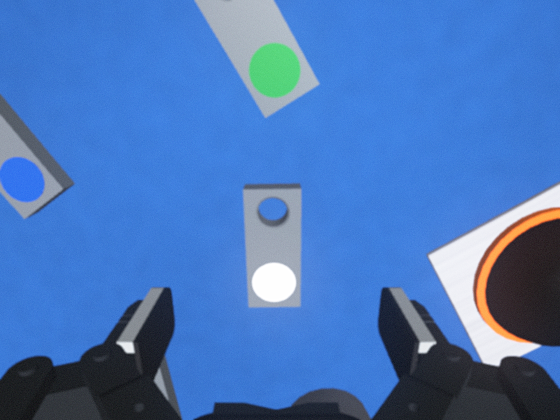

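```bash
python3 -m crank '[{"hand":0,"xyz":[0.025,0,-0.003],"delta_rot":[-1,0,0]},{"hand":0,"xyz":[0.023,0,0],"delta_rot":[0,0,0]},{"hand":0,"xyz":[0,0,0],"delta_rot":[0,0,0]}]'
python3 - <<'E'
from h import *
plan([.524,-.272,.0145],55.5)
E
```

```text
time: 3.4
ee_pos: [0.5303, -0.2749, 0.0246]
tcp_rot: [0.679, 0.211, 0.67, -0.214]
contact_force: [0.1, 0.2, -0.9]
finger_gap: 0.999
t 3.40 tcp [ 0.5303 -0.2749  0.0246] jaw 55.1 gap 0.999 F [ 0.1  0.2 -0.9] q6 0.01 tilt(tool y,z comps of down) [ 0.02 -0.78]
 turn(deg) [-0.42  0.78  0.02]  shift in current axes(mm) [10.  -1.2 -6.9]  in final axes [10.1 -1.2 -6.8]
```

```bash
python3 -m crank '[{"hand":0,"xyz":[0.0,-0.001,-0.007],"delta_rot":[0,0.8,0]},{"hand":0,"xyz":[0.007,0,0],"delta_rot":[0,0,0]},{"hand":0,"xyz":[0,0,0],"delta_rot":[0,0,0]}]'
python3 - <<'E'
from h import *
plan([.524,-.272,.0145],55.5)
E
```

```text
time: 3.7
ee_pos: [0.5263, -0.2733, 0.0232]
tcp_rot: [0.676, 0.212, 0.672, -0.214]
contact_force: [0.7, -0.3, -0.1]
finger_gap: 1.003
t 3.70 tcp [ 0.5263 -0.2733  0.0232] jaw 54.9 gap 1.003 F [ 0.7 -0.3 -0.1] q6 0.01 tilt(tool y,z comps of down) [ 0.01 -0.31]
 turn(deg) [-0.58  0.31  0.01]  shift in current axes(mm) [ 8.7 -0.2 -2.7]  in final axes [ 8.7 -0.2 -2.7]
```

```bash
python3 -m crank '[{"hand":0,"xyz":[0.01,0,-0.004],"delta_rot":[0,0.3,0]},{"hand":0,"xyz":[0.005,0,-0.001],"delta_rot":[0,0,0]}]'
python3 - <<'E'
from h import *
plan([.524,-.272,.0145],55.5)
E
```

```text
time: 3.9
ee_pos: [0.5234, -0.2713, 0.0094]
tcp_rot: [0.675, 0.213, 0.673, -0.214]
contact_force: [-0.0, -0.0, -0.6]
finger_gap: 1.001
t 3.90 tcp [ 0.5234 -0.2713  0.0094] jaw 54.9 gap 1.001 F [-0.  -0.  -0.6] q6 0.01 tilt(tool y,z comps of down) [ 0.01 -0.2 ]
 turn(deg) [-0.62  0.2   0.01]  shift in current axes(mm) [-5.1 -0.3  0.9]  in final axes [-5.1 -0.3  0.9]
```

```bash
python3 -m crank '[{"hand":0,"xyz":[-0.005,0,0.001],"delta_rot":[0,0,0]},{"hand":0,"xyz":[0,0,0],"delta_rot":[0,0,0]}]'
python3 - <<'E'
from h import *
plan([.524,-.272,.0145],55.5)
E
```

```text
time: 4.1
ee_pos: [0.5237, -0.2714, 0.0138]
tcp_rot: [0.675, 0.213, 0.673, -0.214]
contact_force: [0.1, 0.0, 0.5]
finger_gap: 1.004
t 4.10 tcp [ 0.5237 -0.2714  0.0138] jaw 54.9 gap 1.004 F [0.1 0.  0.5] q6 0.01 tilt(tool y,z comps of down) [ 0.01 -0.11]
 turn(deg) [-0.62  0.11  0.01]  shift in current axes(mm) [-0.7 -0.3  0.6]  in final axes [-0.7 -0.3  0.6]
```

```bash
python3 -m crank '[{"hand":255,"xyz":[0,0,0],"delta_rot":[0,0,0]},{"hand":255,"xyz":[0,0,0],"delta_rot":[0,0,0]},{"hand":255,"xyz":[0,0,0],"delta_rot":[0,0,0]},{"hand":255,"xyz":[0,0,0],"delta_rot":[0,0,0]},{"hand":255,"xyz":[0,0,0],"delta_rot":[0,0,0]}]' 
python3 -m crank '[{"hand":255,"xyz":[0,0,0],"delta_rot":[0,0,0]},{"hand":255,"xyz":[0,0,0],"delta_rot":[0,0,0]},{"hand":255,"xyz":[0,0,0],"delta_rot":[0,0,0]}]'
python3 - <<'E'
from h import *
plan([.524,-.272,.0145],55.5)
E
```

```text
time: 4.6
ee_pos: [0.5241, -0.2717, 0.0145]
tcp_rot: [0.675, 0.213, 0.673, -0.214]
contact_force: [0.3, -0.3, 1.8]
finger_gap: 0.333
time: 4.9
ee_pos: [0.5241, -0.2717, 0.0146]
tcp_rot: [0.675, 0.213, 0.673, -0.214]
contact_force: [-0.4, 0.7, 0.6]
finger_gap: 0.33
t 4.90 tcp [ 0.5241 -0.2717  0.0146] jaw 54.9 gap 0.330 F [-0.4  0.7  0.6] q6 0.01 tilt(tool y,z comps of down) [ 0.01 -0.17]
 turn(deg) [-0.63  0.17  0.01]  shift in current axes(mm) [ 0.1 -0.3  0.1]  in final axes [ 0.1 -0.3  0.1]
```

```bash
python3 -m crank '[{"hand":255,"xyz":[-0.02,0,0],"delta_rot":[0,0,0]},{"hand":255,"xyz":[-0.04,0,0],"delta_rot":[0,0,0]},{"hand":255,"xyz":[-0.04,0,0],"delta_rot":[0,0,0]},{"hand":255,"xyz":[-0.03,0,0],"delta_rot":[0,0,0]},{"hand":255,"xyz":[0,0,0],"delta_rot":[0,0,0]}]'
python3 - <<'E'
from h import *
plan([.45,.12,.17],55.5)
im,c=shot('wrist','w4')
E
```

```text
time: 5.4
ee_pos: [0.522, -0.2703, 0.1468]
tcp_rot: [0.673, 0.214, 0.675, -0.213]
contact_force: [1.0, 0.0, -0.4]
finger_gap: 0.334
t 5.40 tcp [ 0.522  -0.2703  0.1468] jaw 54.9 gap 0.334 F [ 1.   0.  -0.4] q6 0.01 tilt(tool y,z comps of down) [0.01 0.17]
 turn(deg) [-0.63 -0.17  0.01]  shift in current axes(mm) [ -22.5  277.8 -283.6]  in final axes [ -23.2  280.9 -280.4]
```

View pics/w4.png

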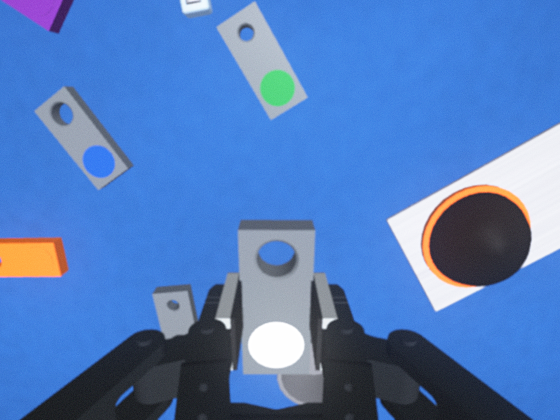

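```bash
python3 -m crank '[{"hand":255,"xyz":[-0.005,0.034,-0.034],"delta_rot":[0,0,0]},{"hand":255,"xyz":[-0.005,0.034,-0.034],"delta_rot":[0,0,0]},{"hand":255,"xyz":[-0.005,0.034,-0.034],"delta_rot":[0,0,0]},{"hand":255,"xyz":[-0.005,0.034,-0.034],"delta_rot":[0,0,0]},{"hand":255,"xyz":[0,0.034,-0.034],"delta_rot":[0,0,0]}]' 
python3 -m crank '[{"hand":255,"xyz":[0,0.034,-0.034],"delta_rot":[0,0,0]},{"hand":255,"xyz":[0,0.034,-0.034],"delta_rot":[0,0,0]},{"hand":255,"xyz":[0,0.034,-0.034],"delta_rot":[0,0,0]},{"hand":255,"xyz":[0,0,0],"delta_rot":[0,0,0]}]'
python3 - <<'E'
from h import *
plan([.45,.12,.17],55.5)
im,c=shot('wrist','w5')
E
```

```text
time: 5.95
ee_pos: [0.4771, -0.0305, 0.1595]
tcp_rot: [0.669, 0.217, 0.677, -0.216]
contact_force: [1.2, -0.5, -0.5]
finger_gap: 0.333
time: 6.35
ee_pos: [0.4468, 0.1216, 0.1554]
tcp_rot: [0.667, 0.215, 0.68, -0.215]
contact_force: [-0.4, -1.1, -1.7]
finger_gap: 0.333
t 6.35 tcp [0.4468 0.1216 0.1554] jaw 54.6 gap 0.333 F [-0.4 -1.1 -1.7] q6 0.72 tilt(tool y,z comps of down) [0.35 1.04]
 turn(deg) [-0.89 -1.04  0.34]  shift in current axes(mm) [-14.7   0.5   3.3]  in final axes [-14.6   0.5   3.6]
```

View pics/w5.png

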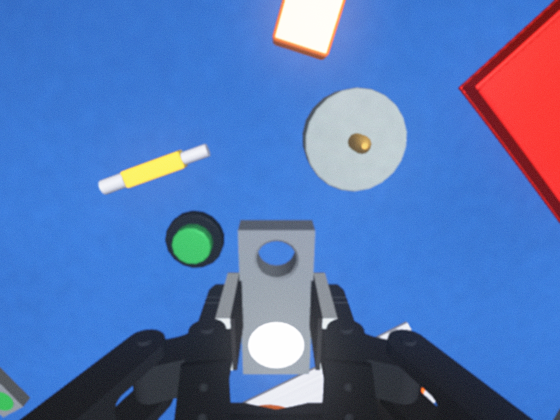

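```bash
cat >> h.py <<'E'
def circ(im,cm,px,z,rng,lo,hi):
    hsv=cv2.cvtColor(im,cv2.COLOR_BGR2HSV); m=cv2.inRange(hsv,lo,hi)
    m=cv2.morphologyEx(m,cv2.MORPH_CLOSE,np.ones((3,3)))
    for c in cv2.findContours(m,cv2.RETR_EXTERNAL,cv2.CHAIN_APPROX_NONE)[0]:
        if cv2.contourArea(c)>40 and cv2.pointPolygonTest(c,(float(px[0]),float(px[1])),True)>-8:
            W=plane(cm,c.reshape(-1,2),z)[:,:2]*1000
            (a,b),r=cv2.minEnclosingCircle(W.astype(np.float32))
            e=cv2.fitEllipse(W.astype(np.float32))
            print('circ ctr %.1f %.1f r %.1f ellipse %s'%(a,b,r,np.round(e[0]+e[1],1)), 'mean px',c.reshape(-1,2).mean(0))
E
python3 - <<'E'
from h import *
im=cv2.imread('pics/w5.png'); c=cam('wrist')
print(cv2.cvtColor(im,cv2.COLOR_BGR2HSV)[[138,143,120,180],[330,359,355,355]])
circ(im,c,(335,138),.03,0,(0,0,90),(180,90,255))
circ(im,c,(192,245),.022,0,(60,120,80),(80,255,255))
print('pin tip',plane(c,(365,144),.056)*1000)
# hole of plate
T=imaging.camera_info('wrist')['tool_from_camera']
def tool(px,x):
    K,D,_,_=c
    u=cv2.undistortPoints(np.array([[px]],float),K,D).reshape(2); d=T[:3,:3]@np.array([u[0],u[1],1]); return T[:3,3]+d*(x-T[0,3])/d[0]
print('hole tool',tool((277,256),.0026)*1000,'dot',tool((276,345),.0026)*1000)
E
```

```text
[[102  22 206]
 [ 18 123 162]
 [100  22 211]
 [103  26 208]]
circ ctr 433.6 195.7 r 36.4 ellipse [434.  195.9  70.   71.8] mean px [354.61034483 138.63448276]
circ ctr 429.3 49.9 r 17.8 ellipse [429.8  49.9  31.3  34.9] mean px [191.90350877 243.9122807 ]
pin tip [[434.16984445 197.16118221  56.        ]]
hole tool [  2.6          0.65049069 -22.09791788] dot [ 2.6         0.259077   20.96026169]
```

Run:
```python
from h import *
plan([.4518,.1825,.10],54.6)
```

```text
t 6.40 tcp [0.4473 0.1196 0.1553] jaw 54.6 gap 0.332 F [-1.  -1.4 -0.8] q6 0.72 tilt(tool y,z comps of down) [0.41 0.99]
 turn(deg) [-0.05 -0.99  0.41]  shift in current axes(mm) [ 55.4  54.3 -31.8]  in final axes [ 55.3  53.9 -32.8]
```

```bash
python3 -m crank '[{"hand":255,"xyz":[0.01,0.025,-0.015],"delta_rot":[0,-1,0.4]},{"hand":255,"xyz":[0.02,0.025,-0.015],"delta_rot":[0,0,0]},{"hand":255,"xyz":[0.02,0.004,-0.003],"delta_rot":[0,0,0]},{"hand":255,"xyz":[0,0,0],"delta_rot":[0,0,0]}]' >/dev/null
python3 - <<'E'
from h import *
plan([.4518,.1825,.08],54.6)
im,c=shot('wrist','w6')
E
```

```text
t 6.80 tcp [0.4512 0.1815 0.1007] jaw 54.4 gap 0.332 F [-0.5 -0.3 -0.6] q6 0.85 tilt(tool y,z comps of down) [0.22 0.01]
 turn(deg) [-0.2  -0.01  0.22]  shift in current axes(mm) [20.7  1.2 -0.1]  in final axes [20.7  1.2 -0.1]
```

View pics/w6.png

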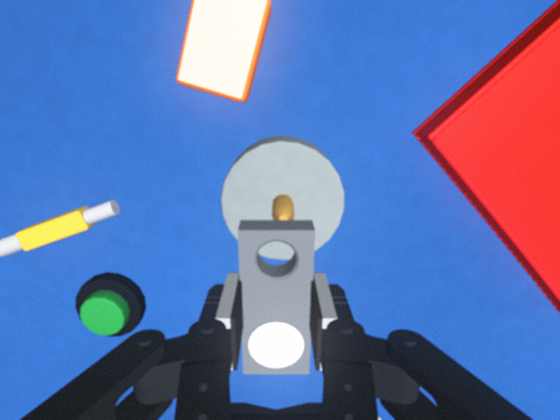

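Run:
```python
from h import *
im=cv2.imread('pics/w6.png'); c=cam('wrist')
W=[(283,138),(230,198),(222,190),(344,190),(333,160),(235,160),(318,250),(300,141)]
for p in W: print(p,np.round(plane(c,p,.03)[0,:2]*1000-[434,196],1),np.hypot(*(plane(c,p,.03)[0,:2]*1000-[434,196])))
print(plane(c,(283,217),.056))
# where would pin axis at plate top level project & hole
print(proj(c,[[.434,.196,.03],[.434,.196,.056],[.434,.196,.0978]]))
```

```text
(283, 138) [-29.   23.9] 37.606610631107586
(230, 198) [-19.  -20.6] 28.04532577892902
(222, 190) [-25.4 -21.4] 33.25827783858669
(344, 190) [15.3 35.4] 38.56122064303897
(333, 160) [-2.9 39.6] 39.73575912367062
(235, 160) [-34.7  -4.8] 35.082099783025804
(318, 250) [37.9  2.6] 37.95652453908799
(300, 141) [-22.3  30.6] 37.816773435434065
[[0.43477065 0.19828845 0.056     ]]
[[278.23186899 203.68299969]
 [278.47715142 218.30559312]
 [279.04351731 252.15675135]]
```

```bash
python3 -m crank '[{"hand":255,"xyz":[0.01,0.003,0],"delta_rot":[0,0,0]},{"hand":255,"xyz":[0.01,0,0],"delta_rot":[0,0,0]},{"hand":255,"xyz":[0.002,0,0],"delta_rot":[0,0,0]}]' >/dev/null
python3 - <<'E'
from h import *
plan([.4530,.1844,.06],54.6)
im,c=shot('wrist','w7')
cv2.imwrite('pics/w7z.png',cv2.resize(im[110:320,180:380],None,fx=2.8,fy=2.8))
im,c=shot('scene','s7')
cv2.imwrite('pics/s7z.png',cv2.resize(im[120:240,260:420],None,fx=4,fy=4))
E
```

```text
t 7.15 tcp [0.4554 0.1815 0.0795] jaw 54.2 gap 0.330 F [-0.1 -0.2 -1.2] q6 0.86 tilt(tool y,z comps of down) [ 0.11 -0.12]
 turn(deg) [-0.43  0.12  0.11]  shift in current axes(mm) [19.5  1.  -3.6]  in final axes [19.5  1.  -3.6]
```

View pics/w7z.png

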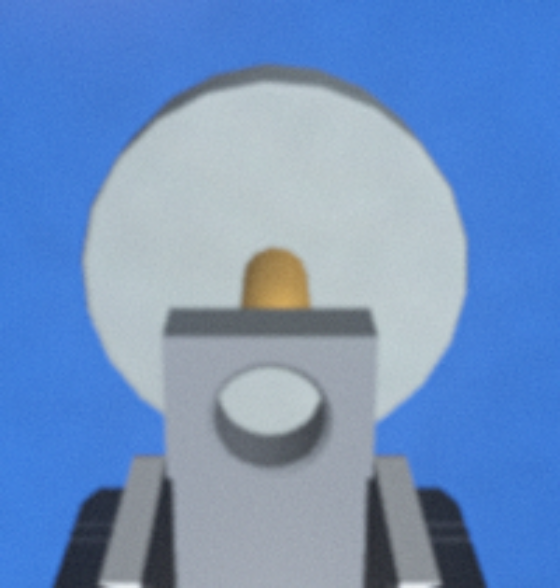

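View pics/s7z.png

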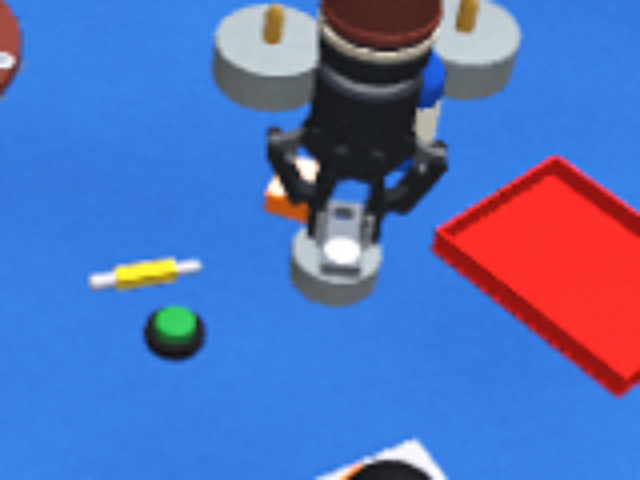

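```bash
python3 -m crank '[{"hand":255,"xyz":[0,0.001,-0.005],"delta_rot":[0,0,0]},{"hand":255,"xyz":[0.003,0,0],"delta_rot":[0,0,0]}]' >/dev/null
python3 - <<'E'
from h import *
plan([.4530,.1844,.06],54.6)
im,c=shot('wrist','w8')
cv2.imwrite('pics/w8z.png',cv2.resize(im[110:320,180:380],None,fx=2.8,fy=2.8))
E
```

```text
t 7.45 tcp [0.4525 0.1855 0.0779] jaw 54.1 gap 0.332 F [ 0.3  0.4 -1.1] q6 0.87 tilt(tool y,z comps of down) [ 0.02 -0.19]
 turn(deg) [-0.46  0.19  0.02]  shift in current axes(mm) [17.9 -0.6  1. ]  in final axes [17.9 -0.6  1.1]
```

View pics/w8z.png

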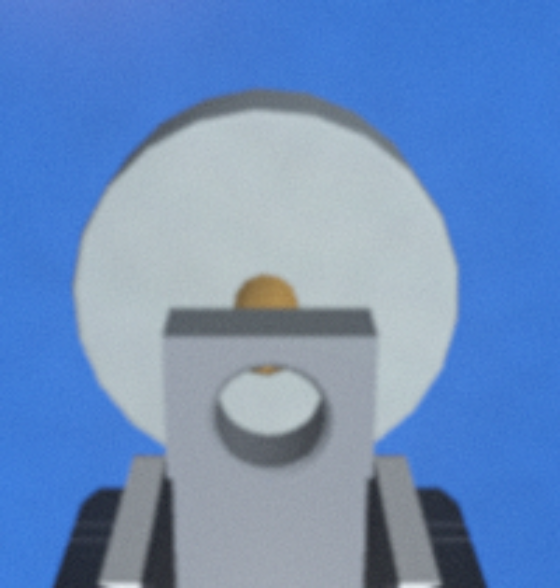

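```bash
python3 -m crank '[{"hand":255,"xyz":[0.004,-0.0005,0.0015],"delta_rot":[0,0,0]},{"hand":255,"xyz":[0.006,0,0],"delta_rot":[0,0,0]},{"hand":255,"xyz":[0.004,0,0],"delta_rot":[0,0,0]}]'
python3 - <<'E'
from h import *
plan([.4530,.1844,.045],54.6)
im,c=shot('wrist','w9')
cv2.imwrite('pics/w9z.png',cv2.resize(im[110:320,180:380],None,fx=2.8,fy=2.8))
E
```

```text
time: 7.8
ee_pos: [0.4537, 0.1845, 0.0632]
tcp_rot: [0.674, 0.217, 0.672, -0.218]
contact_force: [-5.8, 1.4, 13.3]
finger_gap: 0.334
t 7.80 tcp [0.4537 0.1845 0.0632] jaw 54.2 gap 0.334 F [-5.8  1.4 13.3] q6 0.86 tilt(tool y,z comps of down) [-0.04 -0.2 ]
 turn(deg) [-0.42  0.2  -0.04]  shift in current axes(mm) [18.2 -0.5 -0.6]  in final axes [18.2 -0.5 -0.5]
```

View pics/w9z.png

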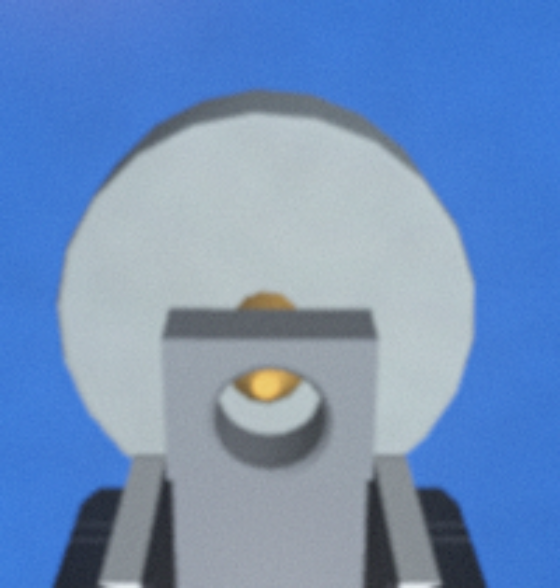

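```bash
python3 -m crank '[{"hand":255,"xyz":[-0.003,0,0],"delta_rot":[0,0,0]},{"hand":255,"xyz":[0,-0.0005,-0.004],"delta_rot":[0,0,0]},{"hand":255,"xyz":[0.0,0,0],"delta_rot":[0,0,0]}]'
python3 - <<'E'
from h import *
plan([.4530,.1844,.045],54.6)
im,c=shot('wrist','w10')
cv2.imwrite('pics/w10z.png',cv2.resize(im[110:320,180:380],None,fx=2.8,fy=2.8))
E
```

```text
time: 8.15
ee_pos: [0.449, 0.1865, 0.0651]
tcp_rot: [0.673, 0.217, 0.672, -0.218]
contact_force: [-0.3, 0.0, -1.5]
finger_gap: 0.33
t 8.15 tcp [0.449  0.1865 0.0651] jaw 54.2 gap 0.330 F [-0.3  0.  -1.5] q6 0.87 tilt(tool y,z comps of down) [ 0.05 -0.11]
 turn(deg) [-0.42  0.1   0.05]  shift in current axes(mm) [20.1  0.7  4.4]  in final axes [20.1  0.6  4.5]
```

View pics/w10z.png

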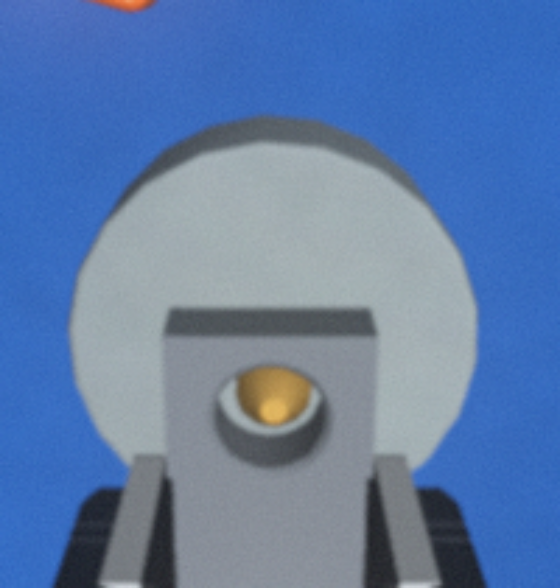

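```bash
python3 -m crank '[{"hand":255,"xyz":[0.005,0,0],"delta_rot":[0,0,0]},{"hand":255,"xyz":[0.004,0,0],"delta_rot":[0,0,0]},{"hand":255,"xyz":[0.004,0,0],"delta_rot":[0,0,0]}]'
python3 - <<'E'
from h import *
plan([.449,.1865,.045],54.6)
im,c=shot('wrist','w11')
cv2.imwrite('pics/w11z.png',cv2.resize(im[110:320,180:380],None,fx=2.8,fy=2.8))
E
```

```text
time: 8.5
ee_pos: [0.4503, 0.1865, 0.0519]
tcp_rot: [0.674, 0.217, 0.671, -0.218]
contact_force: [0.3, -0.2, -1.9]
finger_gap: 0.331
t 8.50 tcp [0.4503 0.1865 0.0519] jaw 54.2 gap 0.331 F [ 0.3 -0.2 -1.9] q6 0.87 tilt(tool y,z comps of down) [-0.05 -0.22]
 turn(deg) [-0.42  0.22 -0.05]  shift in current axes(mm) [ 6.9 -0.8 -1.1]  in final axes [ 6.9 -0.8 -1.1]
```

View pics/w11z.png

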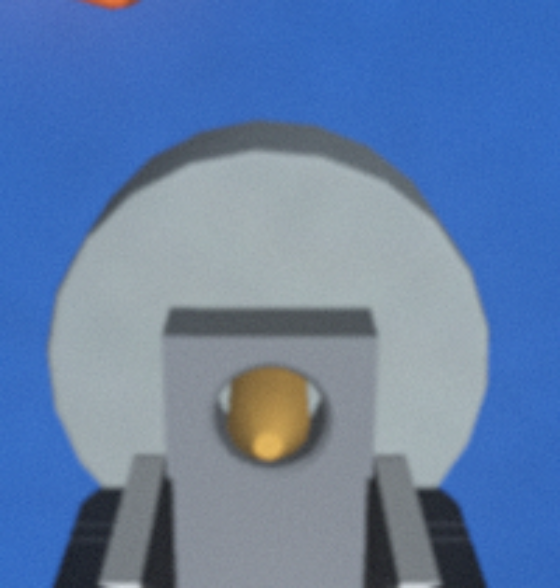

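```bash
python3 -m crank '[{"hand":255,"xyz":[0.003,0,-0.001],"delta_rot":[0,0.2,0]},{"hand":255,"xyz":[0.003,0,0],"delta_rot":[0,0,0]},{"hand":255,"xyz":[0.002,0,0],"delta_rot":[0,0,0]}]'
python3 - <<'E'
from h import *
plan([.449,.1865,.045],54.6)
E
```

```text
time: 8.85
ee_pos: [0.4491, 0.187, 0.0443]
tcp_rot: [0.673, 0.218, 0.673, -0.217]
contact_force: [-18.7, -5.3, 67.2]
finger_gap: 0.334
t 8.85 tcp [0.4491 0.187  0.0443] jaw 54.2 gap 0.334 F [-18.7  -5.3  67.2] q6 0.87 tilt(tool y,z comps of down) [-0.01  0.02]
 turn(deg) [-0.42 -0.02 -0.01]  shift in current axes(mm) [-0.7 -0.4  0.2]  in final axes [-0.7 -0.4  0.2]
```

```bash
python3 -m crank '[{"hand":255,"xyz":[-0.0005,0,0],"delta_rot":[0,0,0]},{"hand":255,"xyz":[0,0,0],"delta_rot":[0,0,0]},{"hand":255,"xyz":[0,0,0],"delta_rot":[0,0,0]}]'
python3 - <<'E'
from h import *
plan([.449,.1865,.045],54.6)
im,c=shot('wrist','w12')
cv2.imwrite('pics/w12z.png',cv2.resize(im[110:320,180:380],None,fx=2.8,fy=2.8))
E
```

```text
time: 9.15
ee_pos: [0.4495, 0.1871, 0.0455]
tcp_rot: [0.673, 0.218, 0.673, -0.217]
contact_force: [-0.5, 0.6, -1.0]
finger_gap: 0.332
t 9.15 tcp [0.4495 0.1871 0.0455] jaw 54.2 gap 0.332 F [-0.5  0.6 -1. ] q6 0.87 tilt(tool y,z comps of down) [-0.07 -0.03]
 turn(deg) [-0.42  0.03 -0.07]  shift in current axes(mm) [ 0.5 -0.8 -0.1]  in final axes [ 0.5 -0.7 -0.1]
```

View pics/w12z.png

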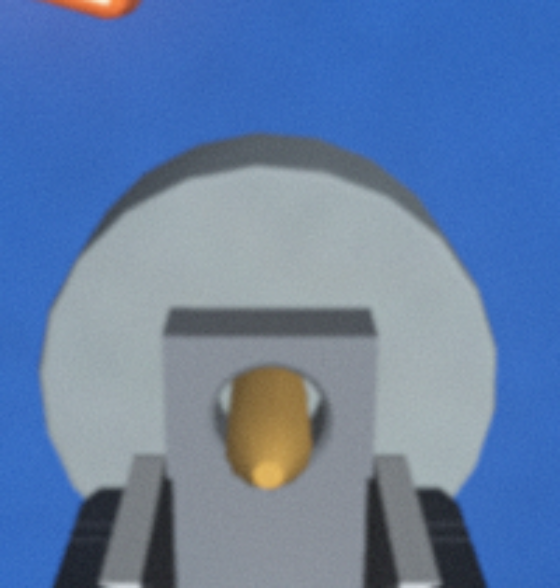

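```bash
python3 -m crank '[{"hand":255,"xyz":[-0.02,0,0],"delta_rot":[0,0,0]},{"hand":255,"xyz":[-0.03,0,0],"delta_rot":[0,0,0]},{"hand":255,"xyz":[-0.03,0,0],"delta_rot":[0,0,0]},{"hand":255,"xyz":[-0.03,0,0],"delta_rot":[0,0,0]},{"hand":255,"xyz":[0,0,0],"delta_rot":[0,0,0]}]'
python3 - <<'E'
from h import *
plan([.60,.05,.15],54.6)
im,c=shot('wrist','w13')
im,c=shot('top','t13')
E
```

```text
time: 9.7
ee_pos: [0.4488, 0.1865, 0.157]
tcp_rot: [0.672, 0.217, 0.673, -0.218]
contact_force: [0.5, 0.2, -1.2]
finger_gap: 0.331
t 9.70 tcp [0.4488 0.1865 0.157 ] jaw 54.2 gap 0.331 F [ 0.5  0.2 -1.2] q6 0.87 tilt(tool y,z comps of down) [0.11 0.08]
 turn(deg) [-0.45 -0.08  0.11]  shift in current axes(mm) [  6.7 -22.1 202.5]  in final axes [  7.  -23.7 202.3]
```

View pics/w13.png

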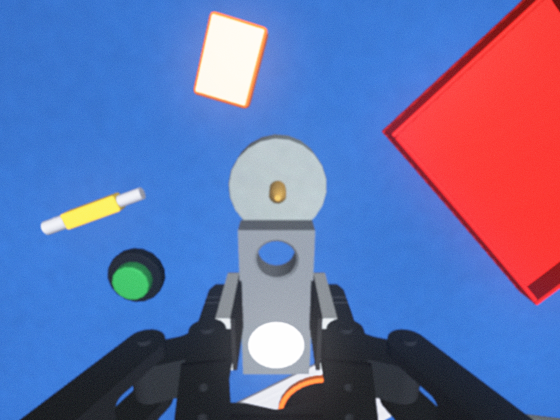

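View pics/t13.png

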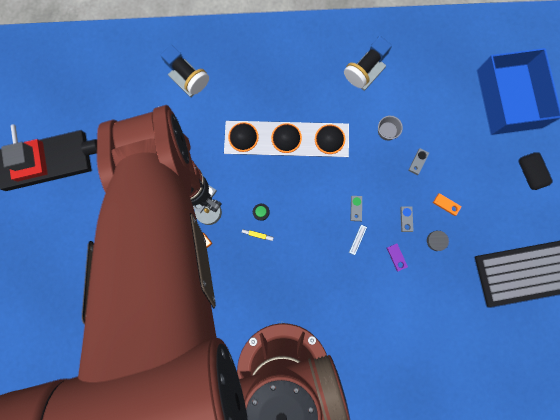

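```bash
python3 -m crank '[{"hand":255,"xyz":[0,0,0],"delta_rot":[-7,0,0]},{"hand":255,"xyz":[0,0,0],"delta_rot":[-7,0,0]},{"hand":255,"xyz":[0,0,0],"delta_rot":[-7,0,0]},{"hand":255,"xyz":[0,0,0],"delta_rot":[-7,0,0]},{"hand":255,"xyz":[0,0,0],"delta_rot":[-8,0,0]}]' >/dev/null
python3 - <<'E'
from h import *
plan([.57,.06,.15],90)
E
```

```text
t 10.30 tcp [0.4425 0.1848 0.1465] jaw 91.4 gap 0.335 F [-0.7 -0.3 -2.1] q6 0.22 tilt(tool y,z comps of down) [0.24 1.04]
 turn(deg) [ 1.35 -1.04  0.26]  shift in current axes(mm) [  -5.2 -127.8  124.4]  in final axes [  -3.5 -124.8  127.5]
```

```bash
python3 -m crank '[{"hand":255,"xyz":[0,-0.03,0.03],"delta_rot":[0.5,-1,0.3]},{"hand":255,"xyz":[0,-0.03,0.03],"delta_rot":[0,0,0]},{"hand":255,"xyz":[0,-0.03,0.03],"delta_rot":[0,0,0]},{"hand":255,"xyz":[0,-0.03,0.03],"delta_rot":[0,0,0]},{"hand":255,"xyz":[0,0,0],"delta_rot":[0,0,0]}]' >/dev/null
python3 - <<'E'
from h import *
plan([.57,.06,.15],90)
im,c=shot('wrist','w14')
E
```

```text
t 10.80 tcp [0.5641 0.0638 0.1363] jaw 91.4 gap 0.328 F [ 0.1  0.1 -0.7] q6 -0.04 tilt(tool y,z comps of down) [-0.04  0.71]
 turn(deg) [ 1.41 -0.71 -0.03]  shift in current axes(mm) [-13.8  -3.9   5.7]  in final axes [-13.7  -3.8   5.9]
```

View pics/w14.png

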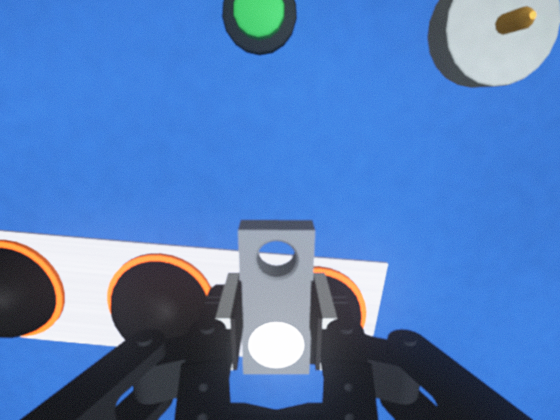

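```bash
cat >> h.py <<'E'
def camat(p,jaw,tilt=None):
    "wrist cam for given TCP position & exact-down tool with jaw angle"
    c=imaging.camera_info('wrist'); K=np.array([[c['fx'],0,c['cx']],[0,c['fy'],c['cy']],[0,0,1]]); D=np.array(c['distortion'])
    a=np.radians(jaw); y=np.array([np.cos(a),np.sin(a),0]); d=np.array([0,0,-1.]); R=np.c_[d,y,np.cross(d,y)]; T=c['tool_from_camera']
    return K,D,R@T[:3,:3],R@T[:3,3]+np.array(p)
E
python3 - <<'E'
from h import *
im=cv2.imread('pics/w13.png'); c=camat([.4488,.1865,.157],54.2)
for px in [(229,183),(327,183),(277,139)]: print(plane(c,px,.03)*1000)
print(plane(c,(277.5,192),.056))
im=cv2.imread('pics/w11.png'); c=camat([.4503,.1865,.0519],54.2)
h=(276,110+450/2.8)
print(plane(c,(180+267/2.8,110+445/2.8),.056))
# hole: top rim ellipse center zoom (271,417)
print(plane(c,(180+271/2.8,110+417/2.8),.0519-.0026))
im=cv2.imread('pics/t13.png');c=cam('top')
for d,px in enumerate([(331,138),(287,137),(243,136)]): circ(im,c,px,.02,0,(0,0,0),(180,255,50))
circ(im,c,(261,211),.022,0,(60,120,80),(80,255,255))
E
```

```text
[[411.44038614 172.25950623  30.        ]]
[[453.0366091  229.92347665  30.        ]]
[[406.27103291 218.87580056  30.        ]]
[[0.43182431 0.20076789 0.056     ]]
[[0.43464882 0.19813679 0.056     ]]
[[0.43413122 0.19921314 0.0493    ]]
circ ctr 631.5 -151.8 r 37.4 ellipse [ 631.5 -151.3   71.4   72.7] mean px [329.76056338 138.76056338]
circ ctr 639.5 -28.4 r 37.4 ellipse [639.6 -28.2  71.4  72.5] mean px [286.32394366 137.42253521]
circ ctr 647.3 96.0 r 37.4 ellipse [647.4  95.9  70.9  72.4] mean px [243.         136.47142857]
circ ctr 429.7 50.3 r 15.7 ellipse [429.7  50.3  29.1  30.2] mean px [260.5        210.96666667]
```

```bash
python3 -m crank '[{"hand":255,"xyz":[-0.005,0,0.03],"delta_rot":[1,-0.7,0]},{"hand":255,"xyz":[-0.005,0.01,0.035],"delta_rot":[0,0,0]},{"hand":255,"xyz":[-0.005,0.01,0.035],"delta_rot":[0,0,0]},{"hand":255,"xyz":[0,0.01,0.035],"delta_rot":[0,0,0]},{"hand":255,"xyz":[0,0,0.02],"delta_rot":[0,0,0]}]' >/dev/null
python3 -m crank '[{"hand":255,"xyz":[0,0,0],"delta_rot":[0,0,0]},{"hand":255,"xyz":[0,0,0],"delta_rot":[0,0,0]}]' >/dev/null
python3 - <<'E'
from h import *
plan([.722,.095,.15],90)
im,c=shot('wrist','w15')
for px in [(150,100),(276,95)]: circ(im,c,px,.01,0,(0,0,0),(180,255,50))
E
```

```text
t 11.55 tcp [0.7106 0.1027 0.1368] jaw 90.5 gap 0.333 F [-1.4 -0.2 -0.7] q6 0.03 tilt(tool y,z comps of down) [-0.16  1.43]
 turn(deg) [ 0.54 -1.43 -0.16]  shift in current axes(mm) [-13.5  -7.7  11. ]  in final axes [-13.2  -7.7  11.4]
```

View pics/w15.png

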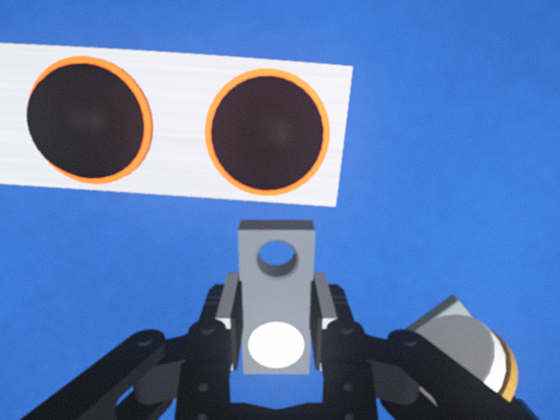

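Run:
```python
from h import *
im=cv2.imread('pics/w15.png'); c=cam('wrist')
hsv=cv2.cvtColor(im,cv2.COLOR_BGR2HSV)
m=cv2.inRange(hsv,(0,0,0),(180,255,60))|cv2.inRange(hsv,(3,150,120),(22,255,255))
for k in cv2.findContours(m,cv2.RETR_EXTERNAL,cv2.CHAIN_APPROX_NONE)[0]:
    if cv2.contourArea(k)>5000 and cv2.boundingRect(k)[1]<100:
        for z in (.004,.008):
            W=plane(c,k.reshape(-1,2),z)[:,:2]*1000
            e=cv2.fitEllipse(W.astype(np.float32)); print(z,np.round(e[0]+e[1],1))
for p in [(352,67),(335,206)]: print(plane(c,p,.004)*1000)
print('nadir proj',proj(c,[[.645,.096,.045],[.645,.096,.006]]))
```

```text
0.004 [651.2  96.6  87.1  87.2]
0.008 [650.9  96.7  85.7  85.9]
0.004 [642.9 -30.6  87.5  89.1]
0.008 [642.7 -28.6  86.2  87.7]
[[605.12268105 154.57365077   4.        ]]
[[703.81958975 148.33844065   4.        ]]
nadir proj [[264.61250892 129.52718175]
 [266.0532267  125.81299353]]
```

Run:
```python
from h import *
plan([.651,.0967,.15],93.8)
im,c=shot('wrist','w16')
hsv=cv2.cvtColor(im,cv2.COLOR_BGR2HSV)
m=cv2.inRange(hsv,(0,0,0),(180,255,60))|cv2.inRange(hsv,(3,150,120),(22,255,255))
for k in cv2.findContours(m,cv2.RETR_EXTERNAL,cv2.CHAIN_APPROX_NONE)[0]:
    if cv2.contourArea(k)>5000 and cv2.boundingRect(k)[1]<100:
        for z in (.004,.008):
            W=plane(c,k.reshape(-1,2),z)[:,:2]*1000
            e=cv2.fitEllipse(W.astype(np.float32)); print(z,np.round(e[0]+e[1],1))
```

```text
t 11.60 tcp [0.7103 0.1026 0.1368] jaw 90.5 gap 0.330 F [-1.   0.4 -1.9] q6 0.03 tilt(tool y,z comps of down) [-0.16  1.45]
 turn(deg) [-3.26 -1.44 -0.2 ]  shift in current axes(mm) [-11.7  -5.3 -59.7]  in final axes [-13.2  -1.9 -59.5]
0.004 [651.5  96.7  87.1  87.2]
0.008 [651.2  96.7  85.8  85.9]
0.004 [643.3 -30.5  87.5  89. ]
0.008 [643.1 -28.5  86.2  87.7]
```

```bash
python3 -m crank '[{"hand":255,"xyz":[0,-0.003,-0.03],"delta_rot":[0.5,-1.4,-0.2]},{"hand":255,"xyz":[0.005,-0.003,-0.03],"delta_rot":[0,0,0]},{"hand":255,"xyz":[0.015,0,0],"delta_rot":[0,0,0]},{"hand":255,"xyz":[0.015,0,0],"delta_rot":[0,0,0]},{"hand":255,"xyz":[0.0,0,0],"delta_rot":[0,0,0]}]' >/dev/null
python3 - <<'E'
from h import *
plan([.6502,.0963,.0596],90)
im,c=shot('wrist','w17')
E
```

```text
t 12.15 tcp [0.6427 0.0959 0.102 ] jaw 90.0 gap 0.331 F [-0.7  0.8 -1.3] q6 0.04 tilt(tool y,z comps of down) [0.06 0.1 ]
 turn(deg) [ 0.   -0.1   0.06]  shift in current axes(mm) [42.4  0.5  7.5]  in final axes [42.4  0.4  7.5]
```

View pics/w17.png

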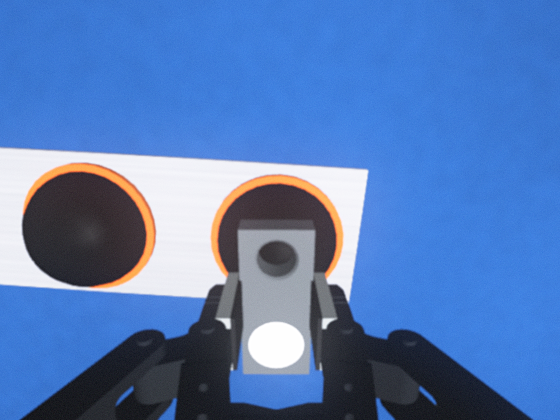

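```bash
python3 -m crank '[{"hand":255,"xyz":[0.01,0,0.007],"delta_rot":[0,0,0]},{"hand":255,"xyz":[0.012,0,0],"delta_rot":[0,0,0]},{"hand":255,"xyz":[0.008,0,0],"delta_rot":[0,0,0]},{"hand":255,"xyz":[0.0,0,0],"delta_rot":[0,0,0]}]' >/dev/null
python3 - <<'E'
from h import *
plan([.6502,.0963,.0596],90)
E
```

```text
t 12.60 tcp [0.6524 0.0959 0.0728] jaw 90.0 gap 0.333 F [ 0.1 -0.2 -1.5] q6 0.04 tilt(tool y,z comps of down) [ 0.05 -0.18]
 turn(deg) [-0.01  0.18  0.05]  shift in current axes(mm) [13.2  0.4 -2.3]  in final axes [13.2  0.4 -2.2]
```

```bash
python3 -m crank '[{"hand":255,"xyz":[0.004,0,-0.003],"delta_rot":[0,0.2,0]},{"hand":255,"xyz":[0.004,0,0],"delta_rot":[0,0,0]},{"hand":255,"xyz":[0.0,0,0],"delta_rot":[0,0,0]}]' >/dev/null
python3 - <<'E'
from h import *
plan([.6502,.0963,.0596],90)
E
```

```text
t 12.90 tcp [0.6491 0.0959 0.0638] jaw 90.0 gap 0.332 F [-0.9  0.7 -0.5] q6 0.04 tilt(tool y,z comps of down) [0.05 0.08]
 turn(deg) [-0.01 -0.08  0.05]  shift in current axes(mm) [4.2 0.4 1.1]  in final axes [4.2 0.4 1.1]
```

```bash
python3 -m crank '[{"hand":255,"xyz":[0.003,0,0.001],"delta_rot":[0,0,0]},{"hand":255,"xyz":[0.001,0,0],"delta_rot":[0,0,0]}]'
python3 - <<'E'
from h import *
plan([.6502,.0963,.0596],90)
E
```

```text
time: 13.1
ee_pos: [0.6505, 0.0959, 0.0599]
tcp_rot: [0.707, -0.0, 0.707, -0.0]
contact_force: [-0.1, -0.1, -1.5]
finger_gap: 0.323
t 13.10 tcp [0.6505 0.0959 0.0599] jaw 90.0 gap 0.323 F [-0.1 -0.1 -1.5] q6 0.04 tilt(tool y,z comps of down) [0.05 0.03]
 turn(deg) [-0.   -0.03  0.05]  shift in current axes(mm) [ 0.3  0.4 -0.3]  in final axes [ 0.3  0.4 -0.3]
```

```bash
python3 -m crank '[{"hand":255,"xyz":[0.001,0,0],"delta_rot":[0,0,0]}]'
python3 - <<'E'
from h import *
plan([.6502,.0963,.0596],90)
im,c=shot('wrist','w18')
E
```

```text
time: 13.2
ee_pos: [0.6507, 0.0959, 0.0593]
tcp_rot: [0.707, -0.0, 0.707, -0.0]
contact_force: [-3.9, -1.0, 12.4]
finger_gap: 0.331
t 13.20 tcp [0.6507 0.0959 0.0593] jaw 90.0 gap 0.331 F [-3.9 -1.  12.4] q6 0.04 tilt(tool y,z comps of down) [0.05 0.01]
 turn(deg) [-0.   -0.01  0.05]  shift in current axes(mm) [-0.3  0.4 -0.5]  in final axes [-0.3  0.4 -0.5]
```

View pics/w18.png

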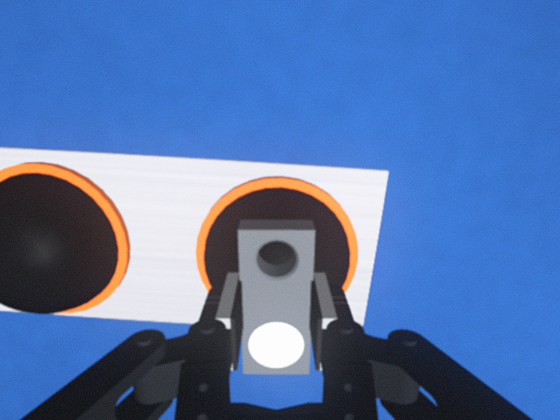

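```bash
python3 -m crank '[{"hand":100,"xyz":[0,0,0],"delta_rot":[0,0,0]},{"hand":100,"xyz":[0,0,0],"delta_rot":[0,0,0]},{"hand":60,"xyz":[0,0,0],"delta_rot":[0,0,0]},{"hand":60,"xyz":[0,0,0],"delta_rot":[0,0,0]},{"hand":60,"xyz":[0,0,0],"delta_rot":[0,0,0]}]'
python3 - <<'E'
from h import *
plan([.6502,.0963,.0596],90)
im,c=shot('wrist','w19')
E
```

```text
time: 13.75
ee_pos: [0.6514, 0.0959, 0.0602]
tcp_rot: [0.708, -0.0, 0.707, -0.0]
contact_force: [-0.7, -0.4, 0.1]
finger_gap: 0.767
t 13.75 tcp [0.6514 0.0959 0.0602] jaw 90.0 gap 0.767 F [-0.7 -0.4  0.1] q6 0.04 tilt(tool y,z comps of down) [ 0.04 -0.09]
 turn(deg) [-0.    0.09  0.04]  shift in current axes(mm) [ 0.6  0.4 -1.2]  in final axes [ 0.6  0.4 -1.2]
```

View pics/w19.png

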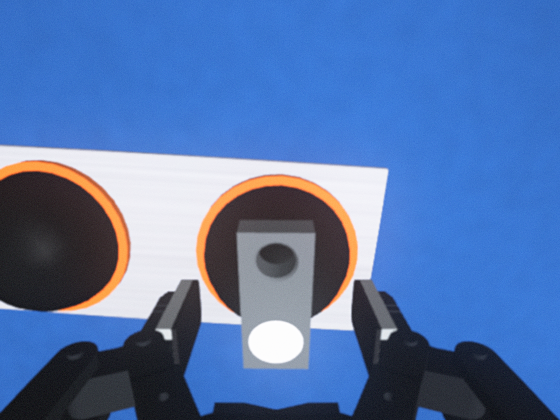

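```bash
python3 -m crank '[{"hand":60,"xyz":[-0.02,0,-0.001],"delta_rot":[0,0,0]},{"hand":60,"xyz":[-0.04,0,0],"delta_rot":[0,0,0]},{"hand":60,"xyz":[-0.04,0,0],"delta_rot":[0,0,0]},{"hand":0,"xyz":[0,0,0],"delta_rot":[0,0,0]}]'
python3 - <<'E'
from h import *
plan([.43,-.217,.16],86)
im,c=shot('wrist','w20')
im,c=shot('scene','s20')
cv2.imwrite('pics/s20z.png',cv2.resize(im[180:320,140:400],None,fx=3,fy=3))
E
```

```text
time: 14.2
ee_pos: [0.6489, 0.096, 0.1617]
tcp_rot: [0.706, -0.0, 0.708, -0.0]
contact_force: [0.7, -0.2, -0.2]
finger_gap: 0.912
t 14.20 tcp [0.6489 0.096  0.1617] jaw 90.0 gap 0.912 F [ 0.7 -0.2 -0.2] q6 0.04 tilt(tool y,z comps of down) [0.05 0.13]
 turn(deg) [ 4.   -0.13  0.06]  shift in current axes(mm) [   2.5 -313.  -218.9]  in final axes [   1.7 -327.5 -196.5]
```

View pics/w20.png

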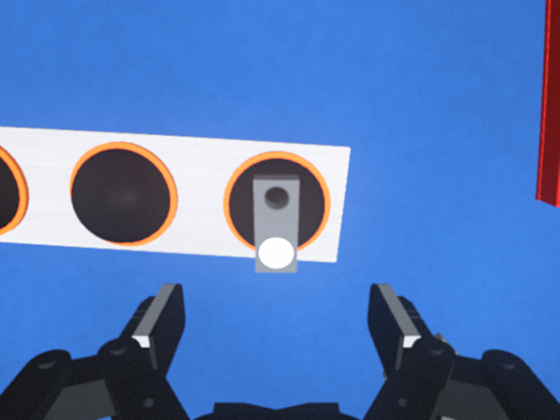

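View pics/s20z.png

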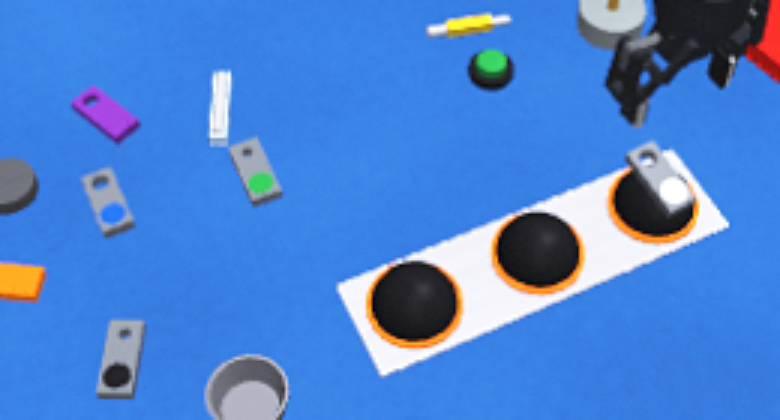

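```bash
python3 -m crank '[{"hand":0,"xyz":[0,-0.038,-0.03],"delta_rot":[0,0,0]},{"hand":0,"xyz":[0,-0.04,-0.03],"delta_rot":[0,0,0]},{"hand":0,"xyz":[0,-0.04,-0.03],"delta_rot":[0,0,0]},{"hand":0,"xyz":[0,-0.04,-0.03],"delta_rot":[0,0,0]},{"hand":0,"xyz":[0,-0.04,-0.03],"delta_rot":[1,0,0]}]' >/dev/null
python3 -m crank '[{"hand":0,"xyz":[0,-0.04,-0.03],"delta_rot":[1,0,0]},{"hand":0,"xyz":[0,-0.04,-0.03],"delta_rot":[1,0,0]},{"hand":0,"xyz":[0,-0.03,-0.01],"delta_rot":[1,0,0]},{"hand":0,"xyz":[0,0,0],"delta_rot":[0,0,0]}]' >/dev/null
python3 - <<'E'
from h import *
plan([.431,-.2174,.06],86)
im,c=shot('wrist','w21')
for r in plates(im,c): print(r)
E
```

```text
t 15.20 tcp [ 0.4138 -0.2091  0.1467] jaw 86.0 gap 0.995 F [-0.5  0.5 -0.5] q6 -0.55 tilt(tool y,z comps of down) [-0.17  1.39]
 turn(deg) [ 0.04 -1.39 -0.17]  shift in current axes(mm) [86.3 -7.3 19.8]  in final axes [86.7 -7.  17.7]
{'ctr': array([ 430.7, -217.3]), 'size': array([30.5, 72.3]), 'ang': -4.0, 'holes': [(94.5, array([ 408.5, -215.2]))], 'dots': {'green': [(591.5, array([ 451. , -218.8]))], 'blue': [(51.5, array([ 408.4, -215.2]))]}}
{'ctr': array([ 396.8, -352.8]), 'size': array([35.7, 71.4]), 'ang': -1.8, 'holes': [(727.0, array([ 416. , -356.2])), (194.5, array([ 374.1, -351.2]))], 'dots': {'blue': [(606.5, array([ 416.1, -356.1])), (125.5, array([ 374.2, -351.1]))]}}
```

View pics/w21.png

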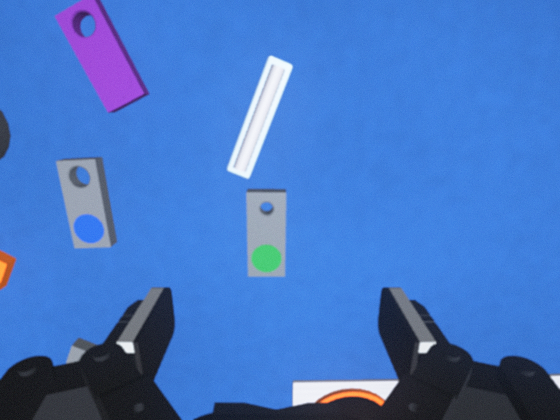

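```bash
python3 -m crank '[{"hand":0,"xyz":[0.02,-0.007,0.016],"delta_rot":[0,-1.4,-0.2]},{"hand":0,"xyz":[0.035,0,0],"delta_rot":[0,0,0]},{"hand":0,"xyz":[0.035,0,0],"delta_rot":[0,0,0]},{"hand":0,"xyz":[0.0,0,0],"delta_rot":[0,0,0]}]' >/dev/null
python3 - <<'E'
from h import *
plan([.4307,-.2173,.0145],86)
im,c=shot('wrist','w22')
for r in plates(im,c): print(r)
E
```

```text
t 15.65 tcp [ 0.4293 -0.2124  0.0515] jaw 86.2 gap 0.999 F [0.2 0.9 0.4] q6 -0.55 tilt(tool y,z comps of down) [-0.18  0.06]
 turn(deg) [ 0.21 -0.06 -0.18]  shift in current axes(mm) [37.  -4.9  1.7]  in final axes [37.  -4.7  1.7]
{'ctr': array([ 430.3, -217.2]), 'size': array([30.4, 72.9]), 'ang': -4.3, 'holes': [(167.0, array([ 407.5, -215.3]))], 'dots': {'green': [(1294.0, array([ 450.7, -218.8]))], 'blue': [(101.0, array([ 407.5, -215.3]))]}}
```

```bash
python3 -m crank '[{"hand":0,"xyz":[0.015,-0.005,0.0],"delta_rot":[0,0,0]},{"hand":0,"xyz":[0.012,-0.001,-0.001],"delta_rot":[0,0,0]},{"hand":0,"xyz":[0.007,0,0],"delta_rot":[0,0,0]},{"hand":0,"xyz":[0.0,0,0],"delta_rot":[0,0,0]}]' >/dev/null
python3 - <<'E'
from h import *
plan([.4307,-.2173,.0145],86)
E
```

```text
t 16.10 tcp [ 0.4315 -0.2182  0.0218] jaw 86.4 gap 1.001 F [ 0.2 -0.2  0.4] q6 -0.56 tilt(tool y,z comps of down) [-0.05 -0.2 ]
 turn(deg) [ 0.41  0.2  -0.05]  shift in current axes(mm) [ 7.3  0.8 -0.9]  in final axes [ 7.3  0.8 -0.9]
```

```bash
python3 -m crank '[{"hand":0,"xyz":[0.006,0.001,-0.001],"delta_rot":[0,0.2,0]},{"hand":0,"xyz":[0.002,0,0],"delta_rot":[0,0,0]},{"hand":0,"xyz":[0,0,0],"delta_rot":[0,0,0]}]' >/dev/null
python3 - <<'E'
from h import *
plan([.4307,-.2173,.0145],86)
E
```

```text
t 16.40 tcp [ 0.4316 -0.2173  0.0147] jaw 86.4 gap 1.004 F [-0.1  0.3  0.2] q6 -0.56 tilt(tool y,z comps of down) [ 0.01 -0.09]
 turn(deg) [0.43 0.09 0.01]  shift in current axes(mm) [ 0.2 -0.1 -0.8]  in final axes [ 0.2 -0.1 -0.8]
```

```bash
python3 -m crank '[{"hand":255,"xyz":[0,0,0],"delta_rot":[0,0,0]},{"hand":255,"xyz":[0,0,0],"delta_rot":[0,0,0]},{"hand":255,"xyz":[0,0,0],"delta_rot":[0,0,0]},{"hand":255,"xyz":[0,0,0],"delta_rot":[0,0,0]},{"hand":255,"xyz":[0,0,0],"delta_rot":[0,0,0]}]' >/dev/null
python3 -m crank '[{"hand":255,"xyz":[0,0,0],"delta_rot":[0,0,0]},{"hand":255,"xyz":[0,0,0],"delta_rot":[0,0,0]}]'
python3 -m crank '[{"hand":255,"xyz":[-0.03,0,0],"delta_rot":[0,0,0]},{"hand":255,"xyz":[-0.04,0,0],"delta_rot":[0,0,0]},{"hand":255,"xyz":[-0.04,0,0],"delta_rot":[0,0,0]},{"hand":255,"xyz":[-0.03,0,0],"delta_rot":[0,0,0]}]'
python3 - <<'E'
from h import *
plan([.454,.20,.15],90)
im,c=shot('wrist','w23')
E
```

```text
time: 17.1
ee_pos: [0.4319, -0.2176, 0.0157]
tcp_rot: [0.708, 0.022, 0.706, -0.022]
contact_force: [-0.6, -0.2, -0.7]
finger_gap: 0.329
time: 17.5
ee_pos: [0.4282, -0.2153, 0.1556]
tcp_rot: [0.704, 0.024, 0.709, -0.02]
contact_force: [-0.4, -0.6, -1.9]
finger_gap: 0.331
t 17.50 tcp [ 0.4282 -0.2153  0.1556] jaw 86.4 gap 0.331 F [-0.4 -0.6 -1.9] q6 -0.56 tilt(tool y,z comps of down) [-0.28  0.38]
 turn(deg) [-3.6  -0.37 -0.29]  shift in current axes(mm) [ 7.60e+00  4.16e+02 -3.00e-01]  in final axes [  5.6 415.3  25.8]
```

View pics/w23.png

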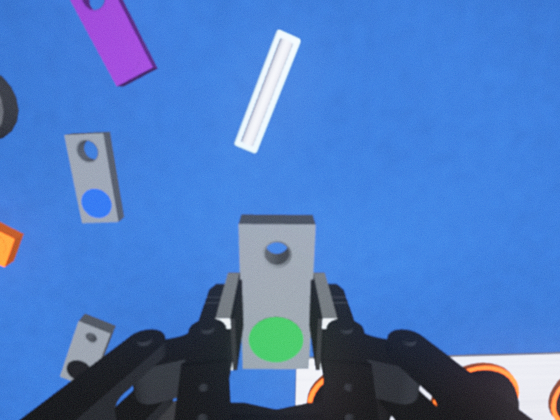

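```bash
python3 -m crank '[{"hand":255,"xyz":[0,0.045,0],"delta_rot":[0,0,0]},{"hand":255,"xyz":[0,0.045,0],"delta_rot":[0,0,0]},{"hand":255,"xyz":[0,0.045,0],"delta_rot":[0,0,0]},{"hand":255,"xyz":[0,0.045,0],"delta_rot":[0,0,0]},{"hand":255,"xyz":[0,0.045,0],"delta_rot":[0,0,0]}]' 
python3 -m crank '[{"hand":255,"xyz":[0,0.045,0],"delta_rot":[0,0,0]},{"hand":255,"xyz":[0,0.045,0],"delta_rot":[0,0,0]},{"hand":255,"xyz":[0,0.045,0],"delta_rot":[0,0,0]},{"hand":255,"xyz":[0,0.04,0],"delta_rot":[0,0,0]},{"hand":255,"xyz":[0,0,0],"delta_rot":[0,0,0]}]'
python3 - <<'E'
from h import *
plan([.4559,.1978,.09],86.4)
im,c=shot('wrist','w24')
E
```

```text
time: 18.05
ee_pos: [0.4476, 0.0084, 0.1614]
tcp_rot: [0.709, 0.025, 0.705, -0.027]
contact_force: [1.7, 0.2, -1.4]
finger_gap: 0.327
time: 18.55
ee_pos: [0.4591, 0.1949, 0.1596]
tcp_rot: [0.709, 0.024, 0.704, -0.025]
contact_force: [0.2, -0.9, -1.9]
finger_gap: 0.332
t 18.55 tcp [0.4591 0.1949 0.1596] jaw 86.1 gap 0.332 F [ 0.2 -0.9 -1.9] q6 0.33 tilt(tool y,z comps of down) [ 0.08 -0.4 ]
 turn(deg) [-0.33  0.39  0.08]  shift in current axes(mm) [69.6  2.7 -3.9]  in final axes [69.6  2.6 -3.4]
```

View pics/w24.png

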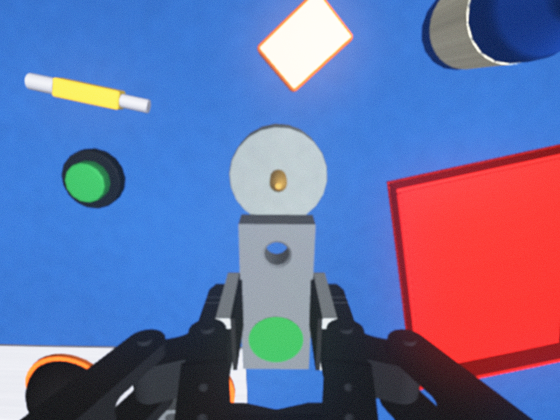

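```bash
python3 -m crank '[{"hand":255,"xyz":[0.025,0.002,-0.004],"delta_rot":[0,0.4,0]},{"hand":255,"xyz":[0.025,0,-0.001],"delta_rot":[0,0,0]},{"hand":255,"xyz":[0.014,0,-0.001],"delta_rot":[0,0,0]},{"hand":255,"xyz":[0,0,0],"delta_rot":[0,0,0]}]'
python3 - <<'E'
from h import *
plan([.4559,.1978,.07],86.4)
im,c=shot('wrist','w25')
cv2.imwrite('pics/w25z.png',cv2.resize(im[110:320,180:380],None,fx=2.8,fy=2.8))
E
```

```text
time: 19.0
ee_pos: [0.4527, 0.1927, 0.0929]
tcp_rot: [0.706, 0.023, 0.707, -0.026]
contact_force: [0.2, -1.1, -0.8]
finger_gap: 0.332
t 19.00 tcp [0.4527 0.1927 0.0929] jaw 86.0 gap 0.332 F [ 0.2 -1.1 -0.8] q6 0.33 tilt(tool y,z comps of down) [0.24 0.06]
 turn(deg) [-0.42 -0.06  0.24]  shift in current axes(mm) [22.9  5.4  2.9]  in final axes [22.9  5.3  2.9]
```

View pics/w25z.png

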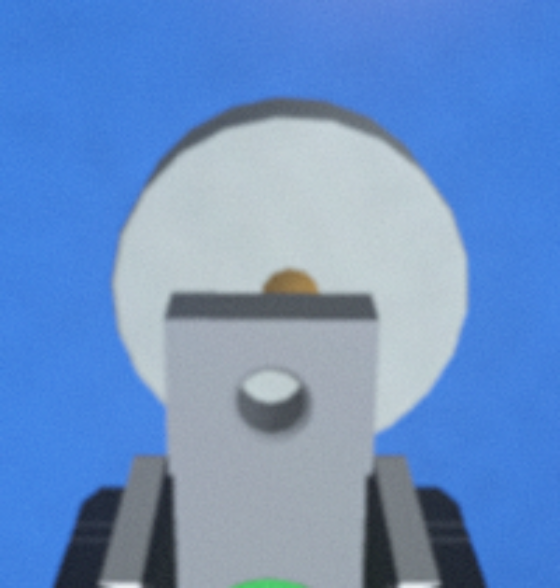

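```bash
python3 -m crank '[{"hand":255,"xyz":[0.008,0.005,0.002],"delta_rot":[0,0,0]},{"hand":255,"xyz":[0.006,0,0],"delta_rot":[0,0,0]},{"hand":255,"xyz":[0.004,0,0],"delta_rot":[0,0,0]},{"hand":255,"xyz":[0,0,0],"delta_rot":[0,0,0]}]' >/dev/null
python3 - <<'E'
from h import *
plan([.4559,.1978,.07],86.4)
im,c=shot('wrist','w26')
cv2.imwrite('pics/w26z.png',cv2.resize(im[110:320,180:380],None,fx=2.8,fy=2.8))
E
```

```text
t 19.45 tcp [0.4578 0.1971 0.0764] jaw 85.9 gap 0.332 F [-0.3 -0.6 -1.1] q6 0.33 tilt(tool y,z comps of down) [ 0.17 -0.19]
 turn(deg) [-0.54  0.19  0.18]  shift in current axes(mm) [ 6.3  0.6 -1.9]  in final axes [ 6.4  0.6 -1.9]
```

View pics/w26z.png

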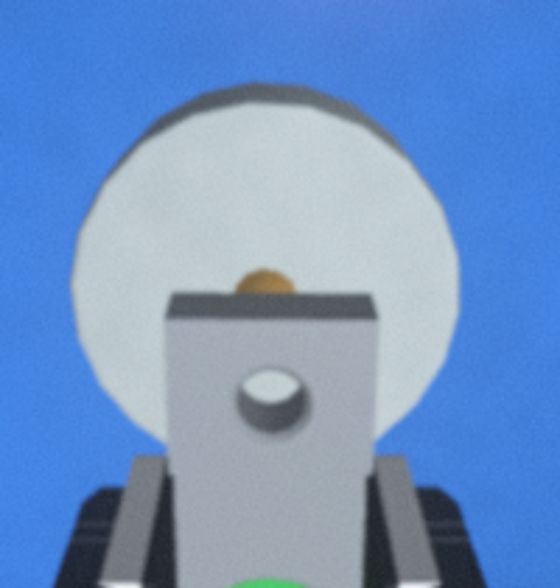

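```bash
python3 -m crank '[{"hand":255,"xyz":[0.001,-0.0007,-0.003],"delta_rot":[0,0.2,0.1]},{"hand":255,"xyz":[0.003,0,0],"delta_rot":[0,0,0]},{"hand":255,"xyz":[0,0,0],"delta_rot":[0,0,0]}]' >/dev/null
python3 - <<'E'
from h import *
plan([.4559,.1978,.07],86.4)
im,c=shot('wrist','w27')
cv2.imwrite('pics/w27z.png',cv2.resize(im[110:320,180:380],None,fx=2.8,fy=2.8))
E
```

```text
t 19.80 tcp [0.4549 0.1967 0.0729] jaw 85.9 gap 0.326 F [-0.6 -0.6 -0.8] q6 0.33 tilt(tool y,z comps of down) [ 0.04 -0.04]
 turn(deg) [-0.53  0.04  0.04]  shift in current axes(mm) [2.9 1.1 0.9]  in final axes [2.9 1.1 0.9]
```

View pics/w27z.png

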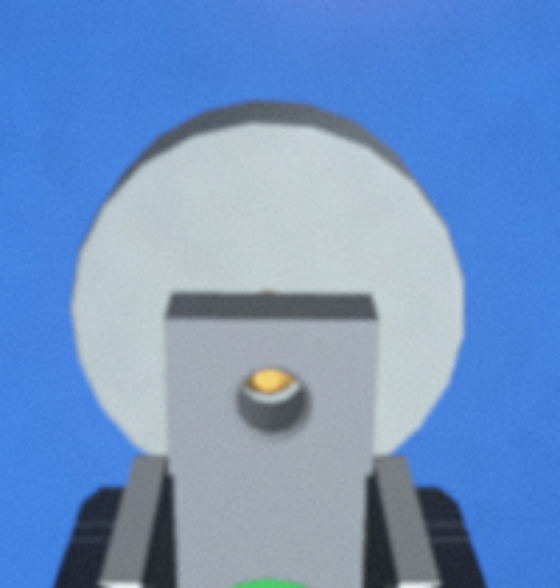

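```bash
python3 -m crank '[{"hand":255,"xyz":[0.003,-0.0003,0],"delta_rot":[0,0,0]},{"hand":255,"xyz":[0.002,0,0],"delta_rot":[0,0,0]}]'
python3 - <<'E'
from h import *
plan([.4549,.1966,.0665],85.9)
im,c=shot('wrist','w28')
cv2.imwrite('pics/w28z.png',cv2.resize(im[110:320,180:380],None,fx=2.8,fy=2.8))
E
```

```text
time: 20.05
ee_pos: [0.4552, 0.1965, 0.0681]
tcp_rot: [0.707, 0.025, 0.706, -0.026]
contact_force: [-0.8, 0.3, -1.3]
finger_gap: 0.331
t 20.05 tcp [0.4552 0.1965 0.0681] jaw 85.9 gap 0.331 F [-0.8  0.3 -1.3] q6 0.33 tilt(tool y,z comps of down) [ 0.03 -0.09]
 turn(deg) [-0.02  0.09  0.03]  shift in current axes(mm) [ 1.6  0.1 -0.4]  in final axes [ 1.6  0.1 -0.4]
```

View pics/w28z.png

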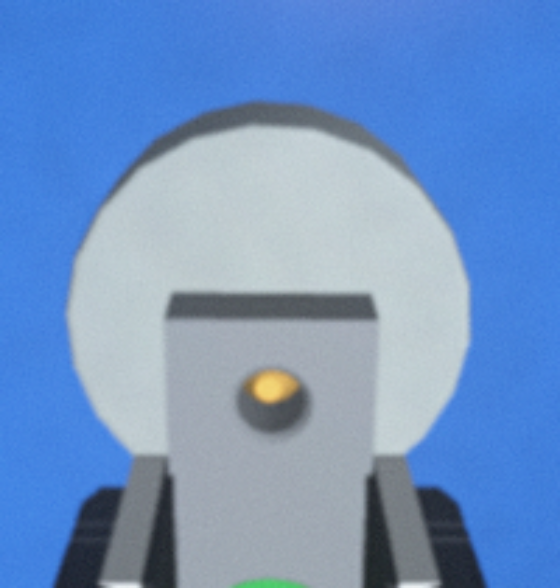

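```bash
python3 -m crank '[{"hand":255,"xyz":[0.0015,0,-0.0005],"delta_rot":[0,0,0]},{"hand":255,"xyz":[0.0005,0,0],"delta_rot":[0,0,0]}]'; python3 -m crank '[{"hand":255,"xyz":[0.0005,0,0],"delta_rot":[0,0,0]}]'
```

```text
time: 20.3
ee_pos: [0.4559, 0.1964, 0.0663]
tcp_rot: [0.708, 0.025, 0.705, -0.026]
contact_force: [0.4, -0.3, 2.3]
finger_gap: 0.332
time: 20.4
ee_pos: [0.4561, 0.1964, 0.0659]
tcp_rot: [0.708, 0.025, 0.705, -0.026]
contact_force: [0.2, -2.7, 3.2]
finger_gap: 0.334
```

```bash
python3 -m crank '[{"hand":255,"xyz":[0.001,0,-0.0005],"delta_rot":[0,0.1,0]}]';  python3 -m crank '[{"hand":255,"xyz":[0.001,0,0],"delta_rot":[0,0.1,0]}]'
python3 - <<'E'
from h import *
plan([.4549,.1966,.0665],85.9)
im,c=shot('wrist','w29')
cv2.imwrite('pics/w29z.png',cv2.resize(im[110:320,180:380],None,fx=2.8,fy=2.8))
E
```

```text
time: 20.5
ee_pos: [0.4562, 0.1963, 0.0653]
tcp_rot: [0.708, 0.025, 0.705, -0.026]
contact_force: [1.5, -2.1, 9.7]
finger_gap: 0.329
time: 20.6
ee_pos: [0.4565, 0.1963, 0.0649]
tcp_rot: [0.708, 0.025, 0.706, -0.026]
contact_force: [-2.5, -1.9, 14.8]
finger_gap: 0.331
t 20.60 tcp [0.4565 0.1963 0.0649] jaw 85.8 gap 0.331 F [-2.5 -1.9 14.8] q6 0.33 tilt(tool y,z comps of down) [ 0.06 -0.15]
 turn(deg) [-0.05  0.15  0.06]  shift in current axes(mm) [-1.6  0.2 -1.6]  in final axes [-1.6  0.2 -1.6]
```

View pics/w29z.png

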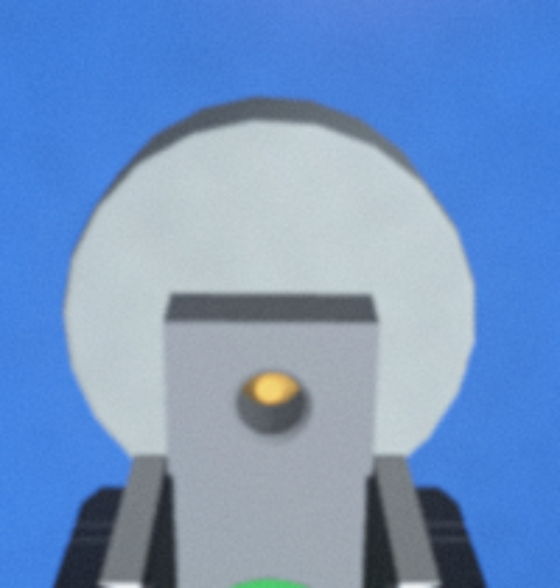

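```bash
python3 -m crank '[{"hand":255,"xyz":[0,0,0],"delta_rot":[0,0,0]},{"hand":255,"xyz":[-0.02,0,0],"delta_rot":[0,0,0]},{"hand":255,"xyz":[-0.035,0,0],"delta_rot":[0,0,0]},{"hand":255,"xyz":[-0.035,0,0],"delta_rot":[0,0,0]},{"hand":255,"xyz":[0,0.03,0],"delta_rot":[0,0,0]}]' ; python3 -m crank '[{"hand":255,"xyz":[0,0.04,0],"delta_rot":[0,0,0]},{"hand":255,"xyz":[0,0.04,0],"delta_rot":[0,0,0]},{"hand":255,"xyz":[0,0.03,0],"delta_rot":[0,0,0]},{"hand":255,"xyz":[0,0,0],"delta_rot":[0,0,0]}]'
python3 - <<'E'
from h import *
plan([.50,.37,.15],86)
im,c=shot('wrist','w30')
hsv=cv2.cvtColor(im,cv2.COLOR_BGR2HSV)
m=cv2.inRange(hsv,(0,150,80),(6,255,255))|cv2.inRange(hsv,(174,150,80),(180,255,255))
k=max(cv2.findContours(m,cv2.RETR_EXTERNAL,cv2.CHAIN_APPROX_NONE)[0],key=cv2.contourArea)
print(cv2.boundingRect(k))
im,c=shot('top','t30')
hsv=cv2.cvtColor(im,cv2.COLOR_BGR2HSV)
m=cv2.inRange(hsv,(0,150,80),(6,255,255))|cv2.inRange(hsv,(174,150,80),(180,255,255))
E
```

```text
time: 21.15
ee_pos: [0.4557, 0.2247, 0.1566]
tcp_rot: [0.705, 0.026, 0.708, -0.027]
contact_force: [0.4, 0.1, -1.3]
finger_gap: 0.333
time: 21.55
ee_pos: [0.4636, 0.3408, 0.157]
tcp_rot: [0.705, 0.027, 0.708, -0.026]
contact_force: [0.2, -0.2, -0.9]
finger_gap: 0.333
t 21.55 tcp [0.4636 0.3408 0.157 ] jaw 85.7 gap 0.333 F [ 0.2 -0.2 -0.9] q6 0.58 tilt(tool y,z comps of down) [-0.03  0.26]
 turn(deg) [-0.32 -0.26 -0.03]  shift in current axes(mm) [ 6.8 31.9 34.2]  in final axes [ 7.  31.7 34.3]
(203, 150, 218, 191)
```

View pics/w30.png

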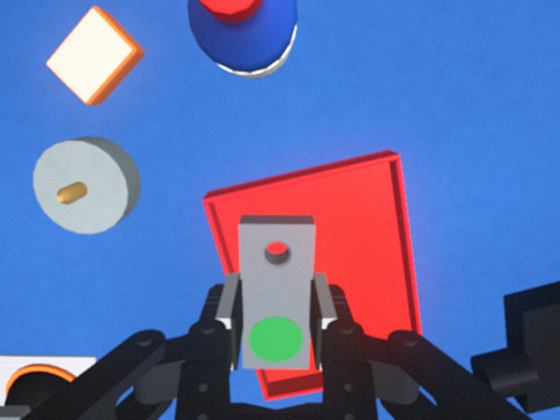

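View pics/t30.png

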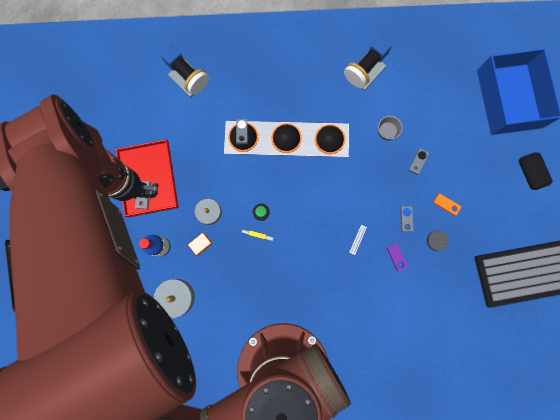

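Run:
```python
from h import *
c=camat([.4636,.3408,.157],85.7)
P=plane(c,[(204,197),(397,153),(268,398)],.025)*1000
print(P, np.linalg.norm(P[1]-P[0]),np.linalg.norm(P[2]-P[0]))
ctr=(P[1]+P[2])/2; u=(P[2]-P[0])/np.linalg.norm(P[2]-P[0]); print('centre',ctr,'axis x',u, np.degrees(np.arctan2(u[1],u[0])))
print('slot A',ctr-45*u,'slot B',ctr+45*u)
plan((ctr-45*u)/1000*[1,1,0]+np.array([0,0,.06]),np.degrees(np.arctan2(u[1],u[0]))+90)
```

```text
[[449.52107248 288.41326788  25.        ]
 [427.16323436 432.0462825   25.        ]
 [646.53391997 320.2793494   25.        ]] 145.36270434079051 199.57331792946718
centre [536.84857717 376.16281595  25.        ] axis x [0.98717028 0.15967105 0.        ] 9.187803395453917
slot A [492.42591471 368.97761863  25.        ] slot B [581.27123962 383.34801326  25.        ]
t 21.65 tcp [0.4631 0.3379 0.1567] jaw 85.6 gap 0.331 F [-0.4 -0.5 -0.9] q6 0.58 tilt(tool y,z comps of down) [0.09 0.32]
 turn(deg) [-13.6   -0.33   0.05]  shift in current axes(mm) [96.5 33.4 27.4]  in final axes [96.7 26.  33.9]
```

Tray centre (537,376), turned 9°. Place green in the near half.

```bash
python3 -m crank '[{"hand":255,"xyz":[0,0.02,0.015],"delta_rot":[0,0,0]},{"hand":255,"xyz":[0,0.014,0.015],"delta_rot":[-7,0,0]},{"hand":255,"xyz":[0.03,0,0],"delta_rot":[-7,0,0]},{"hand":255,"xyz":[0.03,0,0],"delta_rot":[0,0,0]},{"hand":255,"xyz":[0.02,0,0],"delta_rot":[0,0,0]}]'
python3 - <<'E'
from h import *
plan([.492,.369,.027],99)
im,c=shot('wrist','w31')
E
```

```text
time: 22.15
ee_pos: [0.4972, 0.365, 0.0763]
tcp_rot: [0.703, -0.061, 0.706, 0.061]
contact_force: [-0.4, -0.0, -0.8]
finger_gap: 0.329
t 22.15 tcp [0.4972 0.365  0.0763] jaw 99.9 gap 0.329 F [-0.4 -0.  -0.8] q6 0.34 tilt(tool y,z comps of down) [0.02 0.27]
 turn(deg) [ 0.91 -0.27  0.02]  shift in current axes(mm) [49.4  4.9 -4.2]  in final axes [49.3  4.8 -4.5]
```

View pics/w31.png

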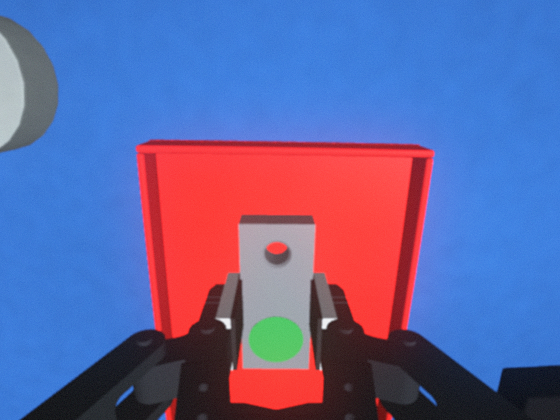

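```bash
python3 -m crank '[{"hand":255,"xyz":[0.015,0.003,-0.004],"delta_rot":[0,0,0]},{"hand":255,"xyz":[0.015,0,0],"delta_rot":[0,0,0]},{"hand":255,"xyz":[0.01,0,0],"delta_rot":[0,0,0]},{"hand":255,"xyz":[0.004,0,0],"delta_rot":[0,0,0]}]'; python3 -m crank '[{"hand":255,"xyz":[0,0,0],"delta_rot":[0,0,0]},{"hand":130,"xyz":[0,0,0],"delta_rot":[0,0,0]},{"hand":130,"xyz":[0,0,0],"delta_rot":[0,0,0]},{"hand":130,"xyz":[0,0,0],"delta_rot":[0,0,0]}]'
```

```text
time: 22.6
ee_pos: [0.49, 0.3613, 0.0286]
tcp_rot: [0.7, -0.061, 0.709, 0.058]
contact_force: [-0.2, -0.0, -0.6]
finger_gap: 0.328
time: 23.0
ee_pos: [0.4915, 0.3611, 0.0308]
tcp_rot: [0.701, -0.06, 0.708, 0.058]
contact_force: [0.2, -0.9, -0.8]
finger_gap: 0.493
```

Released; rise and go for blue.

```bash
python3 -m crank '[{"hand":130,"xyz":[-0.03,0,0],"delta_rot":[0,0,0]},{"hand":130,"xyz":[-0.04,0,0],"delta_rot":[0,0,0]},{"hand":100,"xyz":[-0.04,0,0],"delta_rot":[0,0,0]},{"hand":0,"xyz":[-0.03,0,0],"delta_rot":[0,0,0]},{"hand":0,"xyz":[0,0,0],"delta_rot":[0,0,0]}]'
python3 - <<'E'
from h import *
plan([.397,-.353,.15],88)
im,c=shot('wrist','w32')
E
```

```text
time: 23.5
ee_pos: [0.4927, 0.362, 0.1774]
tcp_rot: [0.702, -0.06, 0.708, 0.058]
contact_force: [0.8, -0.8, -0.3]
finger_gap: 0.921
t 23.50 tcp [0.4927 0.362  0.1774] jaw 99.6 gap 0.921 F [ 0.8 -0.8 -0.3] q6 0.35 tilt(tool y,z comps of down) [0.12 0.5 ]
 turn(deg) [11.6  -0.49  0.17]  shift in current axes(mm) [  30.8 -688.9 -213.4]  in final axes [  27.4 -717.9  -70.7]
```

View pics/w32.png

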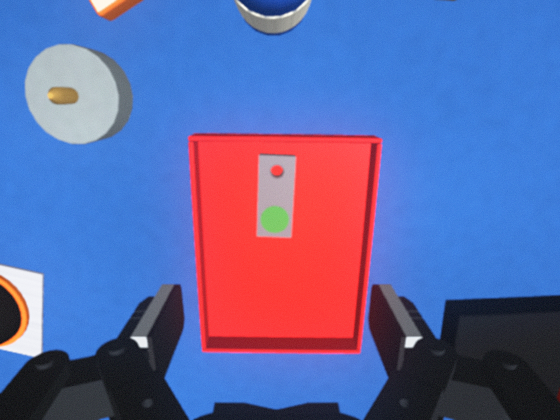

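```bash
python3 -m crank '[{"hand":0,"xyz":[0,-0.046,-0.012],"delta_rot":[0,0,0]},{"hand":0,"xyz":[0,-0.046,-0.012],"delta_rot":[0,0,0]},{"hand":0,"xyz":[0,-0.046,-0.012],"delta_rot":[0,0,0]},{"hand":0,"xyz":[0,-0.046,-0.012],"delta_rot":[0,0,0]},{"hand":0,"xyz":[0,-0.046,-0.012],"delta_rot":[0,0,0]}]' >/dev/null;python3 -m crank '[{"hand":0,"xyz":[0,-0.046,-0.012],"delta_rot":[0,0,0]},{"hand":0,"xyz":[0,-0.046,-0.012],"delta_rot":[0,0,0]},{"hand":0,"xyz":[0,-0.046,-0.012],"delta_rot":[0,0,0]},{"hand":0,"xyz":[0,-0.046,-0.012],"delta_rot":[0,0,0]},{"hand":0,"xyz":[0,-0.046,-0.012],"delta_rot":[0,0,0]}]' >/dev/null
python3 - <<'E'
from h import *
plan([.397,-.353,.15],84)
E
```

```text
t 24.55 tcp [ 0.4447 -0.1226  0.1684] jaw 100.2 gap 0.995 F [ 1.4 -0.2  0. ] q6 -0.60 tilt(tool y,z comps of down) [-0.02  1.05]
 turn(deg) [16.24 -1.04  0.12]  shift in current axes(mm) [  20.  -218.2  -87.5]  in final axes [  18.4 -234.1  -23.3]
```

```bash
python3 -m crank '[{"hand":0,"xyz":[0,-0.044,-0.016],"delta_rot":[0,-1,0]},{"hand":0,"xyz":[0,-0.044,-0.016],"delta_rot":[0,0,0]},{"hand":0,"xyz":[0,-0.044,-0.016],"delta_rot":[0,0,0]},{"hand":0,"xyz":[0,-0.044,-0.016],"delta_rot":[0,0,0]},{"hand":0,"xyz":[0,-0.03,-0.016],"delta_rot":[8,0,0]}]' >/dev/null;python3 -m crank '[{"hand":0,"xyz":[0,0,0],"delta_rot":[8,0,0]},{"hand":0,"xyz":[0,0,0],"delta_rot":[0,0,0]}]' >/dev/null
python3 - <<'E'
from h import *
plan([.397,-.353,.06],84)
im,c=shot('wrist','w33')
for r in plates(im,c): print(r)
E
```

```text
t 25.25 tcp [ 0.3946 -0.3525  0.1611] jaw 83.3 gap 1.001 F [-0.   0.3 -0.8] q6 -0.75 tilt(tool y,z comps of down) [-0.22  0.35]
 turn(deg) [-0.66 -0.35 -0.22]  shift in current axes(mm) [101.1  -0.6   3.1]  in final axes [101.1  -0.3   2.4]
{'ctr': array([ 396.6, -355. ]), 'size': array([30.5, 71.9]), 'ang': -1.7, 'holes': [(671.5, array([ 416.1, -355.6])), (280.5, array([ 373.7, -354.1]))], 'dots': {'blue': [(550.0, array([ 416.2, -355.5])), (201.0, array([ 373.8, -353.9]))]}}
{'ctr': array([ 292.4, -320.9]), 'size': array([30.7, 70.3]), 'ang': 20.8, 'holes': [(423.0, array([ 272.6, -328.8]))], 'dots': {'blue': [(311.5, array([ 272.4, -328.9]))], 'purple': [(4214.0, array([ 291.1, -321.2]))]}}
```

View pics/w33.png

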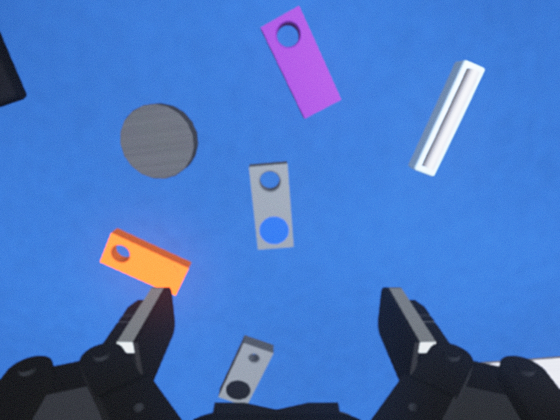

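```bash
python3 - <<'E'
from h import *
c=camat([.3946,-.3525,.1611],83.3)
print(plane(c,[(160,138),(185,270),(197,150)],.018)*1000)
E
python3 -m crank '[{"hand":70,"xyz":[0.03,-0.003,0.001],"delta_rot":[-5,-0.3,-0.2]},{"hand":70,"xyz":[0.04,0,0],"delta_rot":[0,0,0]},{"hand":70,"xyz":[0.025,0,0],"delta_rot":[0,0,0]},{"hand":70,"xyz":[0,0,0],"delta_rot":[0,0,0]}]' >/dev/null
python3 - <<'E'
from h import *
plan([.396,-.355,.0145],88.3)
im,c=shot('wrist','w34')
for r in plates(im,c): print(r)
E
```

```text
[[ 332.32083176 -431.43390342   18.        ]
 [ 441.87510762 -434.28302924   18.        ]
 [ 344.45387707 -405.58847077   18.        ]]
t 25.70 tcp [ 0.3963 -0.3523  0.063 ] jaw 90.1 gap 0.726 F [0.7 0.6 0.5] q6 -0.87 tilt(tool y,z comps of down) [-0.  0.]
 turn(deg) [ 1.77 -0.   -0.  ]  shift in current axes(mm) [48.5 -2.7 -0.3]  in final axes [48.5 -2.7 -0.2]
{'ctr': array([ 396. , -355.1]), 'size': array([30.5, 73.2]), 'ang': -1.8, 'holes': [(1321.0, array([ 416.2, -355.7])), (516.5, array([ 373. , -354.3]))], 'dots': {'blue': [(1144.5, array([ 416.1, -355.8])), (397.0, array([ 373. , -354.3]))]}}
```

View pics/w34.png

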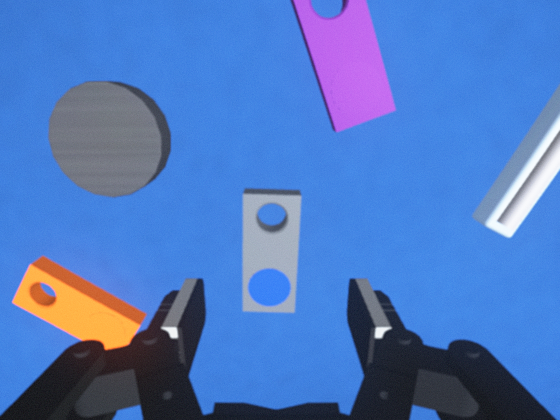

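```bash
python3 -m crank '[{"hand":70,"xyz":[0.02,-0.003,-0.002],"delta_rot":[1.8,0,0]},{"hand":70,"xyz":[0.015,0,-0.001],"delta_rot":[0,0,0]},{"hand":70,"xyz":[0.008,0,0],"delta_rot":[0,0,0]},{"hand":70,"xyz":[0,0,0],"delta_rot":[0,0,0]}]' >/dev/null
python3 - <<'E'
from h import *
plan([.3952,-.355,.0145],88.3)
E
```

```text
t 26.15 tcp [ 0.3972 -0.3567  0.0256] jaw 88.8 gap 0.725 F [-0.9  0.3 -0.4] q6 -0.85 tilt(tool y,z comps of down) [ 0.33 -0.31]
 turn(deg) [0.48 0.31 0.33]  shift in current axes(mm) [11.1  1.8 -2.1]  in final axes [11.1  1.7 -2. ]
```

```bash
python3 -m crank '[{"hand":70,"xyz":[0.006,0.002,-0.003],"delta_rot":[0,0.3,0.3]},{"hand":70,"xyz":[0.005,0,0],"delta_rot":[0,0,0]},{"hand":70,"xyz":[0,0,0],"delta_rot":[0,0,0]}]' >/dev/null
python3 - <<'E'
from h import *
plan([.3952,-.355,.0145],88.3)
E
```

```text
t 26.45 tcp [ 0.3955 -0.3555  0.0164] jaw 88.9 gap 0.727 F [ 0.8  0.1 -1.2] q6 -0.85 tilt(tool y,z comps of down) [ 0.16 -0.12]
 turn(deg) [0.61 0.12 0.16]  shift in current axes(mm) [ 1.9  0.5 -0.3]  in final axes [ 1.9  0.5 -0.3]
```

```bash
python3 -m crank '[{"hand":70,"xyz":[0.003,0,-0.0005],"delta_rot":[0.5,0.1,0.2]},{"hand":255,"xyz":[0,0,0],"delta_rot":[0,0,0]},{"hand":255,"xyz":[0,0,0],"delta_rot":[0,0,0]},{"hand":255,"xyz":[0,0,0],"delta_rot":[0,0,0]},{"hand":255,"xyz":[0,0,0],"delta_rot":[0,0,0]}]'
python3 -m crank '[{"hand":255,"xyz":[0,0,0],"delta_rot":[0,0,0]},{"hand":255,"xyz":[0,0,0],"delta_rot":[0,0,0]},{"hand":255,"xyz":[0,0,0],"delta_rot":[0,0,0]}]'
```

```text
time: 26.95
ee_pos: [0.3953, -0.356, 0.0141]
tcp_rot: [0.707, 0.01, 0.707, -0.01]
contact_force: [-0.1, -0.1, -1.2]
finger_gap: 0.328
time: 27.25
ee_pos: [0.3952, -0.356, 0.014]
tcp_rot: [0.707, 0.01, 0.707, -0.01]
contact_force: [0.9, 0.1, 1.1]
finger_gap: 0.33
```

```bash
python3 -m crank '[{"hand":255,"xyz":[-0.03,0,0],"delta_rot":[0,0,0]},{"hand":255,"xyz":[-0.04,0,0],"delta_rot":[0,0,0]},{"hand":255,"xyz":[-0.04,0,0],"delta_rot":[0,0,0]},{"hand":255,"xyz":[-0.03,0.02,0],"delta_rot":[0,0,0]},{"hand":255,"xyz":[0,0.04,0.004],"delta_rot":[0,0,0]}]' >/dev/null
python3 -m crank '[{"hand":255,"xyz":[0,0.046,0.004],"delta_rot":[0,0,0]},{"hand":255,"xyz":[0,0.046,0.004],"delta_rot":[0,0,0]},{"hand":255,"xyz":[0,0.046,0.004],"delta_rot":[0,0,0]},{"hand":255,"xyz":[0,0.046,0.004],"delta_rot":[0,0,0]},{"hand":255,"xyz":[0,0.046,0.004],"delta_rot":[0,0,0]}]' >/dev/null
python3 -m crank '[{"hand":255,"xyz":[0,0.046,0],"delta_rot":[0,0,0]},{"hand":255,"xyz":[0,0.046,0],"delta_rot":[0,0,0]},{"hand":255,"xyz":[0,0.046,0],"delta_rot":[0,0,0]},{"hand":255,"xyz":[0,0.046,0],"delta_rot":[0,0,0]}]'
python3 - <<'E'
from h import *
plan([.4539,.198,.15],88.4)
E
```

```text
time: 28.65
ee_pos: [0.4354, 0.1286, 0.16]
tcp_rot: [0.709, 0.013, 0.704, -0.014]
contact_force: [1.1, 0.0, -1.0]
finger_gap: 0.33
t 28.65 tcp [0.4354 0.1286 0.16  ] jaw 87.8 gap 0.330 F [ 1.1  0.  -1. ] q6 0.17 tilt(tool y,z comps of down) [ 0.09 -0.41]
 turn(deg) [-0.64  0.41  0.09]  shift in current axes(mm) [10.  70.1 15.7]  in final axes [10.  69.9 16.6]
```

```bash
python3 -m crank '[{"hand":255,"xyz":[0.01,0.035,0.009],"delta_rot":[-0.6,0.4,0]},{"hand":255,"xyz":[0.025,0.03,0.007],"delta_rot":[0,0,0]},{"hand":255,"xyz":[0.025,0,0],"delta_rot":[0,0,0]},{"hand":255,"xyz":[0.01,0,0],"delta_rot":[0,0,0]},{"hand":255,"xyz":[0,0,0],"delta_rot":[0,0,0]}]'
python3 - <<'E'
from h import *
plan([.4539,.198,.075],88.4)
im,c=shot('wrist','w35')
cv2.imwrite('pics/w35z.png',cv2.resize(im[110:320,180:380],None,fx=2.8,fy=2.8))
E
```

```text
time: 29.15
ee_pos: [0.4539, 0.2023, 0.0885]
tcp_rot: [0.708, 0.007, 0.706, -0.007]
contact_force: [0.2, -0.6, -1.8]
finger_gap: 0.329
t 29.15 tcp [0.4539 0.2023 0.0885] jaw 88.9 gap 0.329 F [ 0.2 -0.6 -1.8] q6 0.29 tilt(tool y,z comps of down) [-0.02 -0.17]
 turn(deg) [ 0.48  0.17 -0.02]  shift in current axes(mm) [13.5 -4.3  0.1]  in final axes [13.5 -4.3  0.2]
```

View pics/w35z.png

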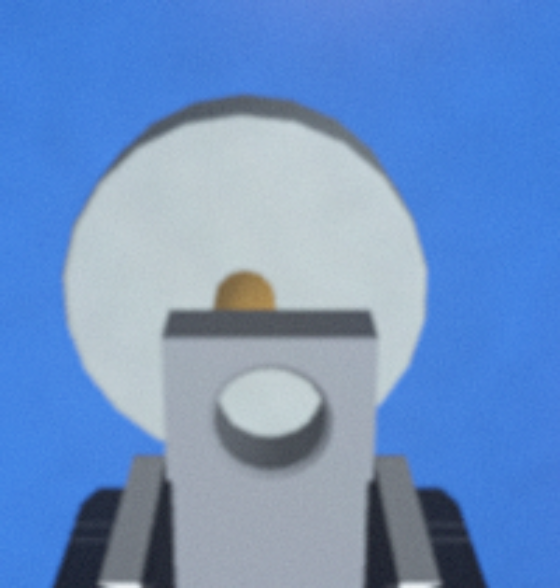

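Pin sits left of the hole by about 25 zoomed px (≈4.3 mm), agreeing with the plan.

```bash
python3 -m crank '[{"hand":255,"xyz":[0.004,-0.0045,-0.001],"delta_rot":[0,0.2,0]},{"hand":255,"xyz":[0.007,0,-0.0005],"delta_rot":[0,0,0]},{"hand":255,"xyz":[0.003,0,0],"delta_rot":[0,0,0]},{"hand":255,"xyz":[0,0,0],"delta_rot":[0,0,0]}]'
python3 - <<'E'
from h import *
plan([.4539,.198,.065],88.4)
im,c=shot('wrist','w36')
cv2.imwrite('pics/w36z.png',cv2.resize(im[110:320,180:380],None,fx=2.8,fy=2.8))
E
```

```text
time: 29.6
ee_pos: [0.4542, 0.1956, 0.0769]
tcp_rot: [0.708, 0.009, 0.706, -0.008]
contact_force: [-0.1, -1.1, -1.0]
finger_gap: 0.329
t 29.60 tcp [0.4542 0.1956 0.0769] jaw 88.7 gap 0.329 F [-0.1 -1.1 -1. ] q6 0.28 tilt(tool y,z comps of down) [-0.08 -0.2 ]
 turn(deg) [ 0.25  0.2  -0.08]  shift in current axes(mm) [11.9  2.4 -0.4]  in final axes [11.9  2.4 -0.4]
```

View pics/w36z.png

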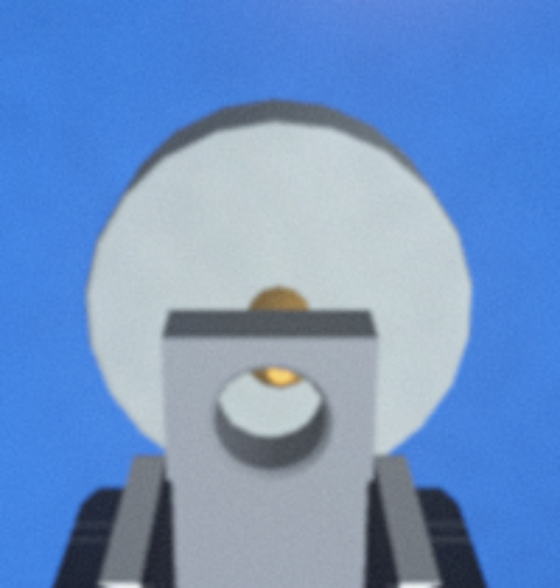

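```bash
python3 -m crank '[{"hand":255,"xyz":[0.002,0.002,-0.0015],"delta_rot":[0,0.2,0]},{"hand":255,"xyz":[0.005,0,-0.0005],"delta_rot":[0,0,0]},{"hand":255,"xyz":[0.003,0,0],"delta_rot":[0,0,0]}]'
python3 - <<'E'
from h import *
plan([.4539,.198,.065],88.4)
im,c=shot('wrist','w37')
cv2.imwrite('pics/w37z.png',cv2.resize(im[110:320,180:380],None,fx=2.8,fy=2.8))
E
```

```text
time: 29.95
ee_pos: [0.4529, 0.198, 0.0672]
tcp_rot: [0.708, 0.009, 0.707, -0.008]
contact_force: [-0.9, -0.1, -1.0]
finger_gap: 0.332
t 29.95 tcp [0.4529 0.198  0.0672] jaw 88.6 gap 0.332 F [-0.9 -0.1 -1. ] q6 0.29 tilt(tool y,z comps of down) [-0.11 -0.08]
 turn(deg) [ 0.24  0.08 -0.11]  shift in current axes(mm) [ 2.2 -0.   1. ]  in final axes [ 2.2 -0.   1. ]
```

View pics/w37z.png

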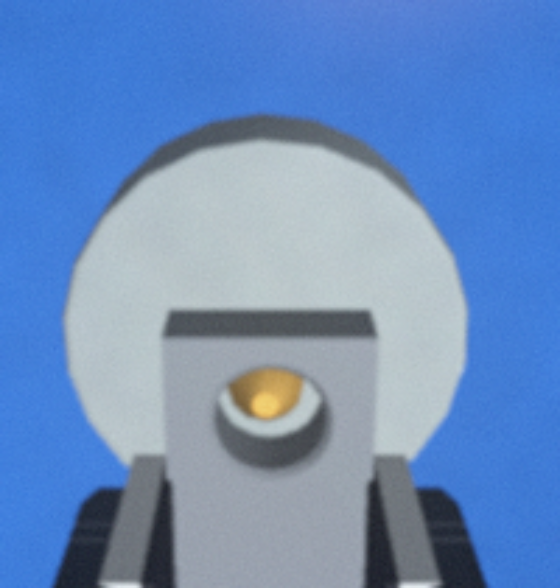

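```bash
python3 -m crank '[{"hand":255,"xyz":[0.005,-0.0005,-0.0008],"delta_rot":[0,0.1,0]},{"hand":255,"xyz":[0.005,0,-0.0003],"delta_rot":[0,0,0]},{"hand":255,"xyz":[0.004,0,0],"delta_rot":[0,0,0]}]'
python3 - <<'E'
from h import *
plan([.4524,.1978,.0445],88.4)
im,c=shot('wrist','w38')
cv2.imwrite('pics/w38z.png',cv2.resize(im[110:320,180:380],None,fx=2.8,fy=2.8))
E
```

```text
time: 30.3
ee_pos: [0.4523, 0.1978, 0.0522]
tcp_rot: [0.707, 0.009, 0.707, -0.008]
contact_force: [0.6, 0.5, -1.4]
finger_gap: 0.329
t 30.30 tcp [0.4523 0.1978 0.0522] jaw 88.7 gap 0.329 F [ 0.6  0.5 -1.4] q6 0.29 tilt(tool y,z comps of down) [-0.12 -0.04]
 turn(deg) [ 0.26  0.04 -0.12]  shift in current axes(mm) [7.7 0.  0.1]  in final axes [7.7 0.  0.1]
```

View pics/w38z.png

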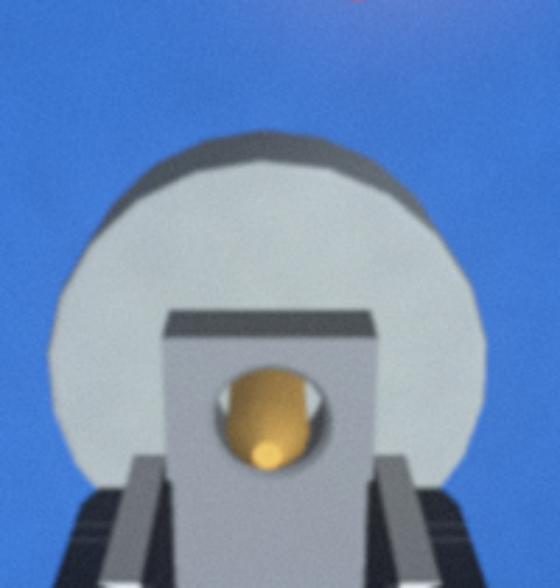

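```bash
python3 -m crank '[{"hand":255,"xyz":[0.003,0,-0.0003],"delta_rot":[0,0,0]},{"hand":255,"xyz":[0.002,0,0],"delta_rot":[0,0,0]}]';python3 -m crank '[{"hand":255,"xyz":[0.0015,0,0],"delta_rot":[0,0,0]}]'
```

```text
time: 30.55
ee_pos: [0.4523, 0.1978, 0.0463]
tcp_rot: [0.707, 0.009, 0.707, -0.008]
contact_force: [0.4, 0.1, -0.6]
finger_gap: 0.337
time: 30.65
ee_pos: [0.4523, 0.1978, 0.0446]
tcp_rot: [0.707, 0.009, 0.707, -0.008]
contact_force: [1.3, 0.4, -0.2]
finger_gap: 0.332
```

```bash
python3 -m crank '[{"hand":255,"xyz":[0.0008,0,0],"delta_rot":[0,0,0]}]';python3 -m crank '[{"hand":255,"xyz":[0.0005,0,0],"delta_rot":[0,0,0]}]'
```

```text
time: 30.75
ee_pos: [0.4523, 0.1977, 0.0439]
tcp_rot: [0.707, 0.009, 0.707, -0.008]
contact_force: [-4.2, -1.9, 18.5]
finger_gap: 0.333
time: 30.85
ee_pos: [0.4523, 0.1977, 0.044]
tcp_rot: [0.707, 0.009, 0.707, -0.008]
contact_force: [-3.6, -2.1, 14.2]
finger_gap: 0.332
```

```bash
python3 -m crank '[{"hand":255,"xyz":[0,0,0],"delta_rot":[0,0,0]},{"hand":255,"xyz":[-0.02,0,0],"delta_rot":[0,0,0]},{"hand":255,"xyz":[-0.035,0,0],"delta_rot":[0,0,0]},{"hand":255,"xyz":[-0.035,0,0],"delta_rot":[0,0,0]},{"hand":255,"xyz":[-0.02,-0.02,0.02],"delta_rot":[0,0,0]}]' >/dev/null; python3 -m crank '[{"hand":255,"xyz":[0,-0.036,0.03],"delta_rot":[0,0,0]},{"hand":255,"xyz":[0,-0.036,0.03],"delta_rot":[0,0,0]},{"hand":255,"xyz":[0,-0.036,0.03],"delta_rot":[0,0,0]},{"hand":255,"xyz":[0,-0.036,0.03],"delta_rot":[0,0,0]},{"hand":255,"xyz":[0,-0.036,0.03],"delta_rot":[0,0,0]}]'
python3 - <<'E'
from h import *
plan([.642,-.0284,.12],88.7)
E
```

```text
time: 31.85
ee_pos: [0.6185, -0.0086, 0.1578]
tcp_rot: [0.706, 0.006, 0.708, -0.004]
contact_force: [0.5, 0.5, -0.7]
finger_gap: 0.33
t 31.85 tcp [ 0.6185 -0.0086  0.1578] jaw 89.2 gap 0.330 F [ 0.5  0.5 -0.7] q6 -0.12 tilt(tool y,z comps of down) [-0.18  0.11]
 turn(deg) [ 0.5  -0.11 -0.18]  shift in current axes(mm) [ 37.7 -19.6  23.9]  in final axes [ 37.8 -19.3  24. ]
```

```bash
python3 -m crank '[{"hand":255,"xyz":[0,-0.012,0.03],"delta_rot":[0,0,0]},{"hand":255,"xyz":[0,-0.004,0.035],"delta_rot":[0,0,0]},{"hand":255,"xyz":[0,0,0.025],"delta_rot":[0,0,0]},{"hand":255,"xyz":[0,0,0],"delta_rot":[0,0,0]},{"hand":255,"xyz":[0,0,0],"delta_rot":[0,0,0]}]'
cat >> h.py <<'E'
def domes(im,c):
    hsv=cv2.cvtColor(im,cv2.COLOR_BGR2HSV)
    m=cv2.inRange(hsv,(0,0,0),(180,255,60))|cv2.inRange(hsv,(3,150,120),(22,255,255))
    for k in cv2.findContours(m,cv2.RETR_EXTERNAL,cv2.CHAIN_APPROX_NONE)[0]:
        x,y,w,h=cv2.boundingRect(k)
        if cv2.contourArea(k)>5000 and y<130 and x>0 and x+w<560:
            W=plane(c,k.reshape(-1,2),.006)[:,:2]*1000
            e=cv2.fitEllipse(W.astype(np.float32)); print('dome',np.round(e[0]+e[1],1),'at px',x+w/2,y+h/2)
E
python3 - <<'E'
from h import *
plan([.642,-.0284,.12],88.7)
im,c=shot('wrist','w39'); domes(im,c)
E
```

```text
time: 32.35
ee_pos: [0.7118, -0.0341, 0.1538]
tcp_rot: [0.705, 0.009, 0.709, -0.007]
contact_force: [-0.9, -0.7, -1.5]
finger_gap: 0.332
t 32.35 tcp [ 0.7118 -0.0341  0.1538] jaw 88.7 gap 0.332 F [-0.9 -0.7 -1.5] q6 -0.13 tilt(tool y,z comps of down) [-0.17  0.36]
 turn(deg) [ 0.04 -0.36 -0.17]  shift in current axes(mm) [ 34.2   4.  -69.7]  in final axes [ 33.8   4.1 -69.9]
dome [649.1  84.4  57.2  92.1] at px 438.0 122.0
dome [643.2 -27.9  86.1  86.4] at px 281.0 114.0
dome [ 635.2 -153.9   86.8   87.5] at px 112.0 108.0
```

View pics/w39.png

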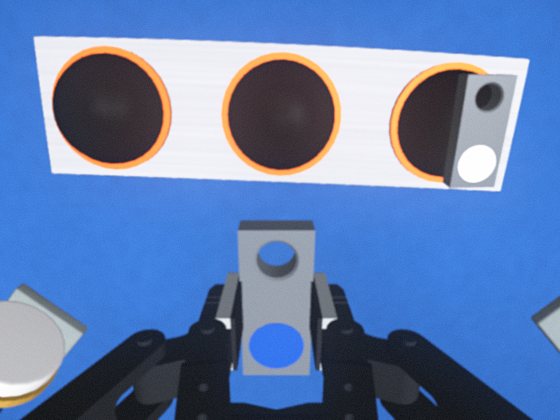

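```bash
python3 - <<'E'
from h import *
c=camat([.7118,-.0341,.1538],88.7)
c=cam('wrist')
print(plane(c,[(489,96),(477,164),(467,73),(517,76)],.057)*1000)
plan([.642,-.0284,.0595],88.7)
E
python3 -m crank '[{"hand":255,"xyz":[0.01,0.003,-0.035],"delta_rot":[0,-0.3,-0.2]},{"hand":255,"xyz":[0.025,0.001,-0.03],"delta_rot":[0,0,0]},{"hand":255,"xyz":[0.02,0,-0.003],"delta_rot":[0,0,0]},{"hand":255,"xyz":[0.01,0,0],"delta_rot":[0,0,0]},{"hand":255,"xyz":[0,0,0],"delta_rot":[0,0,0]}]';python3 - <<'E'
from h import *
plan([.642,-.0283,.0592],88.7)
E
```

```text
[[630.33684859  98.01284011  57.        ]
 [671.96746997  96.4825109   57.        ]
 [617.13176912  82.59308696  57.        ]
 [618.82083566 113.76761777  57.        ]]
t 32.40 tcp [ 0.7116 -0.034   0.1538] jaw 88.8 gap 0.328 F [-0.6  0.3 -0.8] q6 -0.13 tilt(tool y,z comps of down) [-0.17  0.36]
 turn(deg) [ 0.05 -0.36 -0.17]  shift in current axes(mm) [ 94.7   3.8 -69.1]  in final axes [ 94.3   4.  -69.7]
time: 32.9
ee_pos: [0.6372, -0.0265, 0.0882]
tcp_rot: [0.707, 0.007, 0.708, -0.007]
contact_force: [-0.2, 0.1, -0.9]
finger_gap: 0.334
t 32.90 tcp [ 0.6372 -0.0265  0.0882] jaw 88.8 gap 0.334 F [-0.2  0.1 -0.9] q6 -0.14 tilt(tool y,z comps of down) [0.02 0.08]
 turn(deg) [ 0.15 -0.08  0.02]  shift in current axes(mm) [29.  -1.6  4.9]  in final axes [29.  -1.6  4.9]
```

```bash
python3 -m crank '[{"hand":255,"xyz":[0.009,-0.0015,0.004],"delta_rot":[0,0,0]},{"hand":255,"xyz":[0.009,0,0],"delta_rot":[0,0,0]},{"hand":255,"xyz":[0.004,0,0],"delta_rot":[0,0,0]},{"hand":255,"xyz":[0,0,0],"delta_rot":[0,0,0]}]';python3 - <<'E'
from h import *
plan([.642,-.0283,.0592],88.7)
E
```

```text
time: 33.3
ee_pos: [0.6442, -0.0285, 0.0667]
tcp_rot: [0.708, 0.007, 0.706, -0.007]
contact_force: [-0.5, -0.1, -0.9]
finger_gap: 0.325
t 33.30 tcp [ 0.6442 -0.0285  0.0667] jaw 88.9 gap 0.325 F [-0.5 -0.1 -0.9] q6 -0.14 tilt(tool y,z comps of down) [ 0.05 -0.16]
 turn(deg) [0.17 0.16 0.05]  shift in current axes(mm) [ 7.5  0.1 -2.2]  in final axes [ 7.5  0.1 -2.2]
```

```bash
python3 -m crank '[{"hand":255,"xyz":[0.003,0,-0.003],"delta_rot":[0,0.2,0]},{"hand":255,"xyz":[0.002,0,0],"delta_rot":[0,0,0]},{"hand":255,"xyz":[0,0,0],"delta_rot":[0,0,0]}]';python3 - <<'E'
from h import *
plan([.642,-.0283,.0592],88.7)
E
```

```text
time: 33.6
ee_pos: [0.6415, -0.0285, 0.0615]
tcp_rot: [0.707, 0.007, 0.707, -0.007]
contact_force: [-0.2, 0.5, -0.9]
finger_gap: 0.331
t 33.60 tcp [ 0.6415 -0.0285  0.0615] jaw 88.9 gap 0.331 F [-0.2  0.5 -0.9] q6 -0.14 tilt(tool y,z comps of down) [0.06 0.02]
 turn(deg) [ 0.17 -0.02  0.06]  shift in current axes(mm) [2.3 0.3 0.5]  in final axes [2.3 0.3 0.5]
```

```bash
python3 -m crank '[{"hand":255,"xyz":[0.002,0,0.0005],"delta_rot":[0,0,0]},{"hand":255,"xyz":[0.0007,0,0],"delta_rot":[0,0,0]}]';python3 -m crank '[{"hand":255,"xyz":[0.0006,0,0],"delta_rot":[0,0,0]}]'
```

```text
time: 33.8
ee_pos: [0.6423, -0.0286, 0.059]
tcp_rot: [0.707, 0.007, 0.707, -0.007]
contact_force: [-0.7, -0.2, -1.0]
finger_gap: 0.332
time: 33.9
ee_pos: [0.6423, -0.0285, 0.0588]
tcp_rot: [0.707, 0.007, 0.707, -0.007]
contact_force: [-3.4, -0.4, 7.9]
finger_gap: 0.329
```

Contact. Release.

```bash
python3 -m crank '[{"hand":100,"xyz":[0,0,0],"delta_rot":[0,0,0]},{"hand":100,"xyz":[0,0,0],"delta_rot":[0,0,0]},{"hand":60,"xyz":[0,0,0],"delta_rot":[0,0,0]},{"hand":60,"xyz":[0,0,0],"delta_rot":[0,0,0]},{"hand":60,"xyz":[0,0,0],"delta_rot":[0,0,0]}]'; python3 -m crank '[{"hand":60,"xyz":[-0.02,0,-0.001],"delta_rot":[0,0,0]},{"hand":60,"xyz":[-0.04,0,0],"delta_rot":[0,0,0]},{"hand":60,"xyz":[-0.04,0,0],"delta_rot":[0,0,0]},{"hand":0,"xyz":[0,0,0],"delta_rot":[0,0,0]}]'
python3 - <<'E'
from h import *
plan([.558,-.397,.15],62)
im,c=shot('wrist','w40')
im,c=shot('scene','s40')
cv2.imwrite('pics/s40z.png',cv2.resize(im[180:320,140:400],None,fx=3,fy=3))
E
```

```text
time: 34.4
ee_pos: [0.643, -0.0287, 0.0594]
tcp_rot: [0.708, 0.006, 0.706, -0.007]
contact_force: [0.8, -0.7, -1.3]
finger_gap: 0.762
time: 34.8
ee_pos: [0.6406, -0.0284, 0.1611]
tcp_rot: [0.706, 0.007, 0.708, -0.007]
contact_force: [0.9, -0.6, -0.5]
finger_gap: 0.913
t 34.80 tcp [ 0.6406 -0.0284  0.1611] jaw 88.9 gap 0.913 F [ 0.9 -0.6 -0.5] q6 -0.14 tilt(tool y,z comps of down) [0.04 0.1 ]
 turn(deg) [26.86 -0.08  0.06]  shift in current axes(mm) [  11.5 -370.2  -75.3]  in final axes [  11.1 -364.3  100.1]
```

View pics/w40.png

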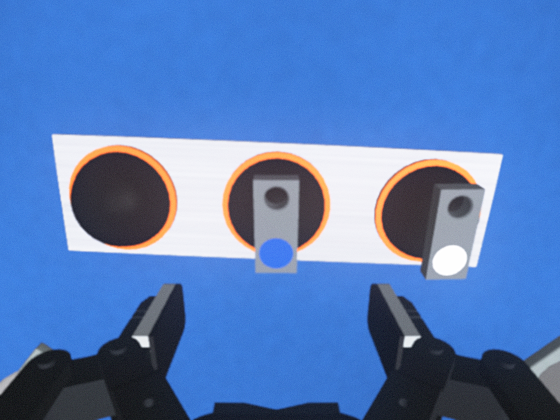

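View pics/s40z.png

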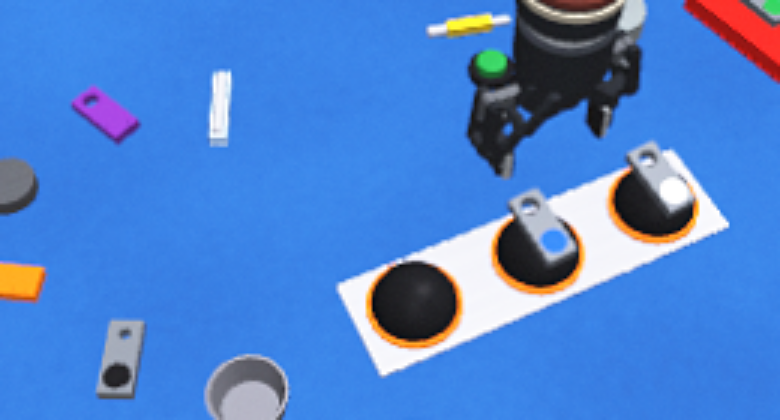

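```bash
python3 -m crank '[{"hand":0,"xyz":[0,-0.045,-0.01],"delta_rot":[0,0,0]},{"hand":0,"xyz":[0,-0.045,-0.01],"delta_rot":[0,0,0]},{"hand":0,"xyz":[0,-0.045,-0.01],"delta_rot":[0,0,0]},{"hand":0,"xyz":[0,-0.045,-0.01],"delta_rot":[0,0,0]},{"hand":0,"xyz":[0,-0.045,-0.01],"delta_rot":[0,0,0]}]' >/dev/null; python3 -m crank '[{"hand":0,"xyz":[0,-0.045,-0.01],"delta_rot":[0,0,0]},{"hand":0,"xyz":[0,-0.045,-0.01],"delta_rot":[0,0,0]},{"hand":70,"xyz":[0,-0.03,0],"delta_rot":[7,0,0]},{"hand":70,"xyz":[0,0,0],"delta_rot":[7,0,0]},{"hand":70,"xyz":[0,0,0],"delta_rot":[7,0,0]}]' >/dev/null;  python3 -m crank '[{"hand":70,"xyz":[0,0,0],"delta_rot":[6,0,0]},{"hand":70,"xyz":[0,0,0],"delta_rot":[0,0,0]}]'
python3 - <<'E'
from h import *
plan([.560,-.397,.06],61)
im,c=shot('wrist','w41')
for r in plates(im,c): print(r)
E
```

```text
time: 36.1
ee_pos: [0.5497, -0.3806, 0.1348]
tcp_rot: [0.673, 0.18, 0.696, -0.175]
contact_force: [-0.1, 0.5, -0.2]
finger_gap: 0.723
t 36.10 tcp [ 0.5497 -0.3806  0.1348] jaw 60.9 gap 0.723 F [-0.1  0.5 -0.2] q6 -0.20 tilt(tool y,z comps of down) [0.06 1.94]
 turn(deg) [-0.07 -1.94  0.06]  shift in current axes(mm) [74.2 -9.2 19.5]  in final axes [74.8 -9.3 17. ]
{'ctr': array([ 559.7, -400.6]), 'size': array([30.5, 72.2]), 'ang': -29.1, 'holes': [(98.0, array([ 539.8, -388.9]))], 'dots': {'blue': [(53.0, array([ 539.8, -389. ]))]}}
{'ctr': array([ 435.3, -467.9]), 'size': array([32.8, 76.1]), 'ang': 55.8, 'holes': [(149.5, array([ 423.1, -484.2]))], 'dots': {'orange': [(4142.0, array([ 434.7, -467.3]))]}}
```

View pics/w41.png

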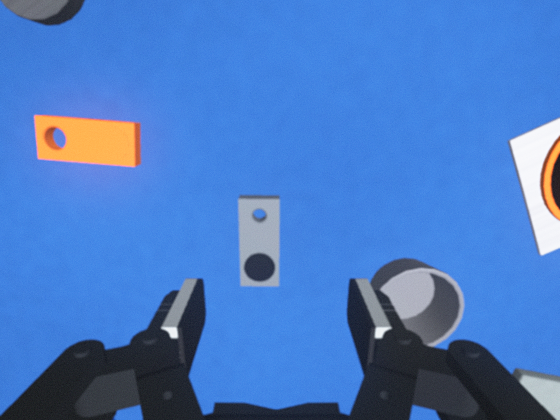

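```bash
python3 -m crank '[{"hand":70,"xyz":[0.02,-0.012,0.016],"delta_rot":[0,-1.9,0]},{"hand":70,"xyz":[0.03,-0.001,0],"delta_rot":[0,0,0]},{"hand":70,"xyz":[0.02,0,0],"delta_rot":[0,0,0]},{"hand":70,"xyz":[0,0,0],"delta_rot":[0,0,0]}]'
python3 - <<'E'
from h import *
plan([.5592,-.4003,.0145],61)
im,c=shot('wrist','w42')
for r in plates(im,c): print(r)
E
```

```text
time: 36.55
ee_pos: [0.5566, -0.3985, 0.0599]
tcp_rot: [0.686, 0.171, 0.687, -0.171]
contact_force: [-0.5, 0.3, 0.6]
finger_gap: 0.722
t 36.55 tcp [ 0.5566 -0.3985  0.0599] jaw 62.0 gap 0.722 F [-0.5  0.3  0.6] q6 -0.24 tilt(tool y,z comps of down) [0.02 0.09]
 turn(deg) [ 1.   -0.09  0.02]  shift in current axes(mm) [45.4 -0.3  3.2]  in final axes [45.4 -0.3  3.2]
{'ctr': array([ 559.3, -400.1]), 'size': array([30.3, 73.6]), 'ang': -29.5, 'holes': [(155.5, array([ 539.1, -389. ]))], 'dots': {'blue': [(93.5, array([ 539.1, -389. ]))]}}
```

View pics/w42.png

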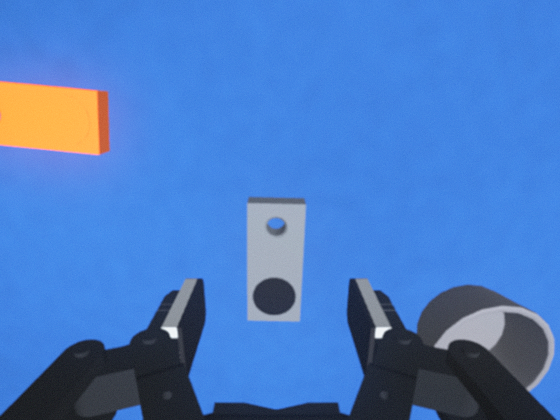

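```bash
python3 -m crank '[{"hand":100,"xyz":[0.02,0,0.001],"delta_rot":[0.5,0,0]},{"hand":100,"xyz":[0.013,0,-0.001],"delta_rot":[0,0,0]},{"hand":100,"xyz":[0.006,0,0],"delta_rot":[0,0,0]},{"hand":100,"xyz":[0,0,0],"delta_rot":[0,0,0]}]'
python3 - <<'E'
from h import *
plan([.5584,-.3998,.0145],61)
E
```

```text
time: 37.0
ee_pos: [0.559, -0.3996, 0.0249]
tcp_rot: [0.687, 0.171, 0.685, -0.173]
contact_force: [-0.3, 0.5, -0.2]
finger_gap: 0.607
t 37.00 tcp [ 0.559  -0.3996  0.0249] jaw 61.8 gap 0.607 F [-0.3  0.5 -0.2] q6 -0.23 tilt(tool y,z comps of down) [ 0.09 -0.23]
 turn(deg) [0.82 0.23 0.09]  shift in current axes(mm) [10.4 -0.5 -0.5]  in final axes [10.4 -0.5 -0.4]
```

```bash
python3 -m crank '[{"hand":100,"xyz":[0.006,-0.0005,-0.001],"delta_rot":[0.6,0.2,0]},{"hand":100,"xyz":[0.005,0,-0.0005],"delta_rot":[0,0,0]},{"hand":100,"xyz":[0,0,0],"delta_rot":[0,0,0]}]'
python3 - <<'E'
from h import *
plan([.5584,-.3998,.0145],61)
E
```

```text
time: 37.3
ee_pos: [0.5583, -0.4, 0.0151]
tcp_rot: [0.686, 0.175, 0.684, -0.177]
contact_force: [-0.4, -0.1, -0.9]
finger_gap: 0.607
t 37.30 tcp [ 0.5583 -0.4     0.0151] jaw 61.2 gap 0.607 F [-0.4 -0.1 -0.9] q6 -0.23 tilt(tool y,z comps of down) [ 0.13 -0.16]
 turn(deg) [0.22 0.16 0.13]  shift in current axes(mm) [ 0.6  0.2 -0. ]  in final axes [ 0.6  0.2 -0. ]
```

```bash
python3 -m crank '[{"hand":255,"xyz":[0.001,0,0],"delta_rot":[0,0.1,0.1]},{"hand":255,"xyz":[0,0,0],"delta_rot":[0,0,0]},{"hand":255,"xyz":[0,0,0],"delta_rot":[0,0,0]},{"hand":255,"xyz":[0,0,0],"delta_rot":[0,0,0]},{"hand":255,"xyz":[0,0,0],"delta_rot":[0,0,0]}]' 
python3 -m crank '[{"hand":255,"xyz":[0,0,0],"delta_rot":[0,0,0]},{"hand":255,"xyz":[0,0,0],"delta_rot":[0,0,0]}]'
python3 -m crank '[{"hand":255,"xyz":[-0.03,0,0],"delta_rot":[0,0,0]},{"hand":255,"xyz":[-0.04,0,0],"delta_rot":[0,0,0]},{"hand":255,"xyz":[-0.04,0,0],"delta_rot":[0,0,0]},{"hand":255,"xyz":[-0.03,0,0],"delta_rot":[0,0,0]},{"hand":255,"xyz":[0,0,0],"delta_rot":[0,0,0]}]'
python3 - <<'E'
from h import *
plan([.454,.19,.15],61)
im,c=shot('wrist','w43')
E
```

```text
time: 37.8
ee_pos: [0.5587, -0.4004, 0.0151]
tcp_rot: [0.686, 0.175, 0.684, -0.176]
contact_force: [-0.9, 0.6, -1.1]
finger_gap: 0.333
time: 38.0
ee_pos: [0.5586, -0.4003, 0.0149]
tcp_rot: [0.685, 0.175, 0.684, -0.176]
contact_force: [-0.3, 0.3, -1.1]
finger_gap: 0.329
time: 38.5
ee_pos: [0.5572, -0.3991, 0.1579]
tcp_rot: [0.684, 0.176, 0.686, -0.175]
contact_force: [0.9, 0.0, -0.5]
finger_gap: 0.333
t 38.50 tcp [ 0.5572 -0.3991  0.1579] jaw 61.2 gap 0.333 F [ 0.9  0.  -0.5] q6 -0.23 tilt(tool y,z comps of down) [-0.03  0.16]
 turn(deg) [ 0.23 -0.16 -0.03]  shift in current axes(mm) [   9.2  466.7 -374. ]  in final axes [   7.9  465.2 -375.9]
```

View pics/w43.png

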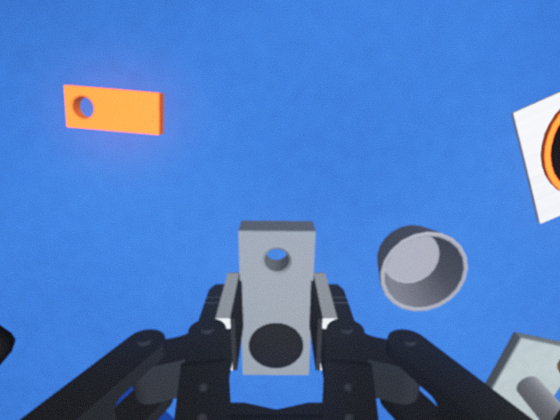

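```bash
python3 -m crank '[{"hand":255,"xyz":[0,0.035,-0.03],"delta_rot":[0,0,0]},{"hand":255,"xyz":[0,0.037,-0.03],"delta_rot":[0,0,0]},{"hand":255,"xyz":[0,0.037,-0.03],"delta_rot":[0,0,0]},{"hand":255,"xyz":[0,0.037,-0.03],"delta_rot":[0,0,0]},{"hand":255,"xyz":[0,0.037,-0.03],"delta_rot":[0,0,0]}]' >/dev/null; python3 -m crank '[{"hand":255,"xyz":[0,0.037,-0.03],"delta_rot":[0,0,0]},{"hand":255,"xyz":[0,0.037,-0.03],"delta_rot":[0,0,0]},{"hand":255,"xyz":[0,0.037,-0.03],"delta_rot":[0,0,0]},{"hand":255,"xyz":[0,0.037,-0.03],"delta_rot":[0,0,0]},{"hand":255,"xyz":[0,0.037,-0.03],"delta_rot":[0,0,0]}]'
python3 - <<'E'
from h import *
plan([.4508,.1881,.15],61)
E
```

```text
time: 39.55
ee_pos: [0.4609, 0.0812, 0.1448]
tcp_rot: [0.677, 0.18, 0.691, -0.178]
contact_force: [0.8, 0.5, -1.7]
finger_gap: 0.329
t 39.55 tcp [0.4609 0.0812 0.1448] jaw 60.7 gap 0.329 F [ 0.8  0.5 -1.7] q6 0.52 tilt(tool y,z comps of down) [0.12 1.12]
 turn(deg) [-0.34 -1.12  0.12]  shift in current axes(mm) [ -4.2  88.2 -61.2]  in final axes [ -5.2  88.6 -60.6]
```

```bash
python3 -m crank '[{"hand":255,"xyz":[0,0.037,-0.025],"delta_rot":[0,-1,0]},{"hand":255,"xyz":[0,0.033,-0.022],"delta_rot":[0,0,0]},{"hand":255,"xyz":[0.02,0.006,-0.004],"delta_rot":[0,0,0]},{"hand":255,"xyz":[0.025,0,0],"delta_rot":[0,0,0]},{"hand":255,"xyz":[0,0,0],"delta_rot":[0,0,0]}]'
python3 - <<'E'
from h import *
plan([.4508,.1881,.08],61)
im,c=shot('wrist','w44')
cv2.imwrite('pics/w44z.png',cv2.resize(im[110:320,180:380],None,fx=2.8,fy=2.8))
E
```

```text
time: 40.05
ee_pos: [0.4463, 0.1818, 0.0942]
tcp_rot: [0.682, 0.175, 0.688, -0.177]
contact_force: [-0.3, -0.3, -1.2]
finger_gap: 0.332
t 40.05 tcp [0.4463 0.1818 0.0942] jaw 61.2 gap 0.332 F [-0.3 -0.3 -1.2] q6 0.74 tilt(tool y,z comps of down) [0.3  0.44]
 turn(deg) [ 0.16 -0.43  0.3 ]  shift in current axes(mm) [14.1  7.8  1. ]  in final axes [14.2  7.7  0.9]
```

View pics/w44z.png

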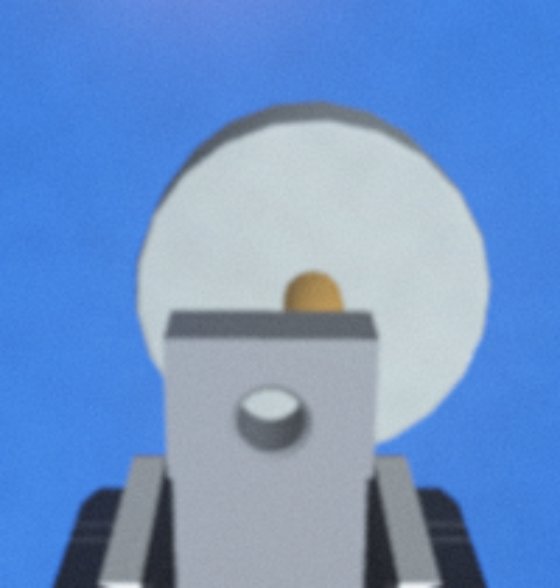

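Pin about 41 zoomed px right (≈7 mm), agreeing with +7.7.

```bash
python3 -m crank '[{"hand":255,"xyz":[0.004,0.0077,0.0],"delta_rot":[0,-0.4,0.3]},{"hand":255,"xyz":[0.007,0,0],"delta_rot":[0,0,0]},{"hand":255,"xyz":[0.003,0,0],"delta_rot":[0,0,0]},{"hand":255,"xyz":[0,0,0],"delta_rot":[0,0,0]}]'
python3 - <<'E'
from h import *
plan([.4508,.1881,.075],61)
im,c=shot('wrist','w45')
cv2.imwrite('pics/w45z.png',cv2.resize(im[110:320,180:380],None,fx=2.8,fy=2.8))
E
```

```text
time: 40.5
ee_pos: [0.4525, 0.1881, 0.0821]
tcp_rot: [0.686, 0.178, 0.683, -0.176]
contact_force: [0.9, -0.6, -0.2]
finger_gap: 0.33
t 40.50 tcp [0.4525 0.1881 0.0821] jaw 61.0 gap 0.330 F [ 0.9 -0.6 -0.2] q6 0.75 tilt(tool y,z comps of down) [-0.16 -0.14]
 turn(deg) [ 0.01  0.14 -0.16]  shift in current axes(mm) [ 7.1 -0.9 -1.5]  in final axes [ 7.1 -0.8 -1.5]
```

View pics/w45z.png

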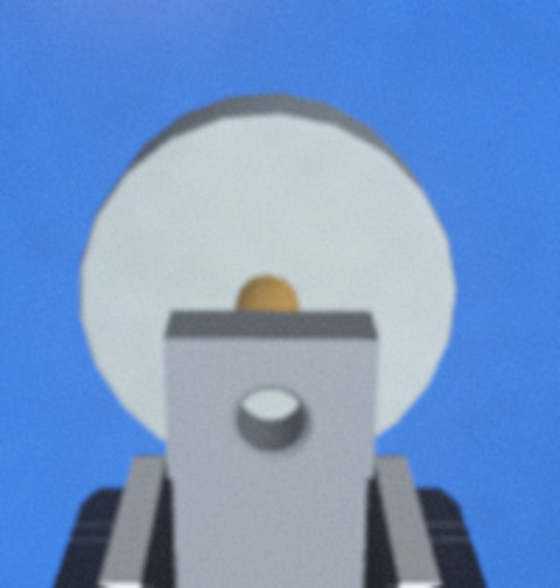

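```bash
python3 -m crank '[{"hand":255,"xyz":[0.003,-0.0005,-0.0025],"delta_rot":[0,0.1,-0.1]},{"hand":255,"xyz":[0.004,0,0],"delta_rot":[0,0,0]},{"hand":255,"xyz":[0.002,0,0],"delta_rot":[0,0,0]},{"hand":255,"xyz":[0,0,0],"delta_rot":[0,0,0]}]'
python3 - <<'E'
from h import *
plan([.4508,.1881,.0657],61)
im,c=shot('wrist','w46')
cv2.imwrite('pics/w46z.png',cv2.resize(im[110:320,180:380],None,fx=2.8,fy=2.8))
E
```

```text
time: 40.95
ee_pos: [0.4504, 0.1886, 0.0732]
tcp_rot: [0.685, 0.178, 0.684, -0.177]
contact_force: [-0.2, -0.4, -0.8]
finger_gap: 0.332
t 40.95 tcp [0.4504 0.1886 0.0732] jaw 61.0 gap 0.332 F [-0.2 -0.4 -0.8] q6 0.75 tilt(tool y,z comps of down) [-0.09 -0.09]
 turn(deg) [-0.04  0.09 -0.09]  shift in current axes(mm) [ 7.5 -0.3  0.6]  in final axes [ 7.5 -0.3  0.6]
```

View pics/w46z.png

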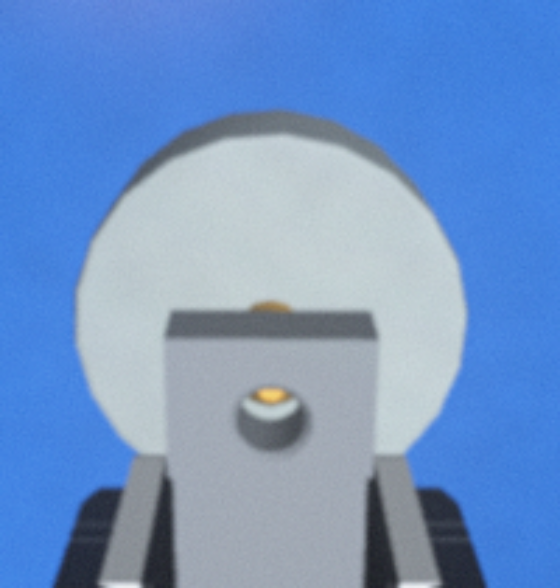

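```bash
python3 -m crank '[{"hand":255,"xyz":[0.002,0,-0.001],"delta_rot":[0,0.1,-0.1]},{"hand":255,"xyz":[0.002,0,0],"delta_rot":[0,0,0]}]'
python3 - <<'E'
from h import *
plan([.4508,.1881,.0657],61)
im,c=shot('wrist','w47')
cv2.imwrite('pics/w47z.png',cv2.resize(im[110:320,180:380],None,fx=2.8,fy=2.8))
E
```

```text
time: 41.2
ee_pos: [0.4499, 0.1892, 0.0694]
tcp_rot: [0.685, 0.177, 0.684, -0.177]
contact_force: [0.6, 0.1, -0.6]
finger_gap: 0.331
t 41.20 tcp [0.4499 0.1892 0.0694] jaw 61.0 gap 0.331 F [ 0.6  0.1 -0.6] q6 0.76 tilt(tool y,z comps of down) [-0.01 -0.01]
 turn(deg) [-0.04  0.01 -0.01]  shift in current axes(mm) [ 3.7 -0.5  1.4]  in final axes [ 3.7 -0.5  1.4]
```

View pics/w47z.png

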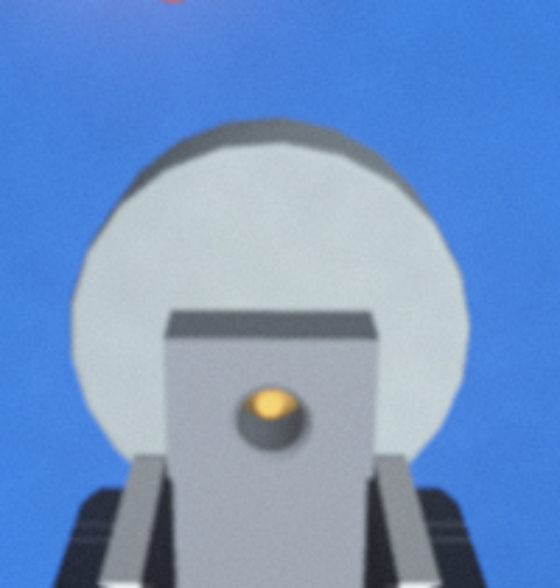

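Well centred. Lower to contact.

```bash
python3 -m crank '[{"hand":255,"xyz":[0.002,0,0],"delta_rot":[0,0,0]},{"hand":255,"xyz":[0.001,0,0],"delta_rot":[0,0,0]}]'; python3 -m crank '[{"hand":255,"xyz":[0.0012,0,0],"delta_rot":[0,0,0]}]'; python3 -m crank '[{"hand":255,"xyz":[0.001,0,0],"delta_rot":[0,0,0]}]'
```

```text
time: 41.45
ee_pos: [0.4505, 0.1891, 0.0662]
tcp_rot: [0.685, 0.177, 0.684, -0.177]
contact_force: [0.8, -1.6, 2.8]
finger_gap: 0.333
time: 41.55
ee_pos: [0.451, 0.1889, 0.0653]
tcp_rot: [0.685, 0.177, 0.684, -0.177]
contact_force: [0.2, -2.9, 5.7]
finger_gap: 0.337
time: 41.65
ee_pos: [0.4514, 0.1886, 0.0646]
tcp_rot: [0.686, 0.177, 0.683, -0.178]
contact_force: [-0.6, -4.1, 9.7]
finger_gap: 0.331
```

```bash
python3 -m crank '[{"hand":255,"xyz":[0.001,0,-0.0006],"delta_rot":[0,0,0]}]'; python3 -m crank '[{"hand":255,"xyz":[0.0006,0,0],"delta_rot":[0,0,0]},{"hand":255,"xyz":[0,0,0],"delta_rot":[0,0,0]}]'
python3 - <<'E'
from h import *
plan([.4508,.1881,.0657],61)
im,c=shot('wrist','w48')
cv2.imwrite('pics/w48z.png',cv2.resize(im[110:320,180:380],None,fx=2.8,fy=2.8))
E
```

```text
time: 41.75
ee_pos: [0.4514, 0.1886, 0.0642]
tcp_rot: [0.686, 0.177, 0.683, -0.178]
contact_force: [-0.8, -4.9, 16.0]
finger_gap: 0.338
time: 41.95
ee_pos: [0.4514, 0.1884, 0.0645]
tcp_rot: [0.686, 0.177, 0.683, -0.178]
contact_force: [-0.6, -0.3, 3.1]
finger_gap: 0.334
t 41.95 tcp [0.4514 0.1884 0.0645] jaw 60.9 gap 0.334 F [-0.6 -0.3  3.1] q6 0.76 tilt(tool y,z comps of down) [-0.02 -0.31]
 turn(deg) [-0.09  0.31 -0.02]  shift in current axes(mm) [-1.2 -0.6 -0.4]  in final axes [-1.2 -0.6 -0.4]
```

View pics/w48z.png

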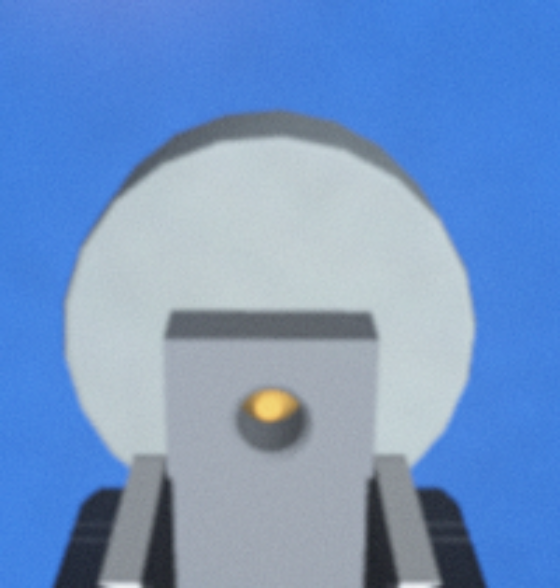

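```bash
python3 -m crank '[{"hand":255,"xyz":[-0.02,0,0],"delta_rot":[0,0,0]},{"hand":255,"xyz":[-0.035,0,0],"delta_rot":[0,0,0]},{"hand":255,"xyz":[-0.035,0,0],"delta_rot":[0,0,0]},{"hand":255,"xyz":[-0.01,0,0],"delta_rot":[-7,0,0]},{"hand":255,"xyz":[0,0,0],"delta_rot":[-7,0,0]}]' >/dev/null;python3 -m crank '[{"hand":255,"xyz":[0,0,0],"delta_rot":[-8,0,0]},{"hand":255,"xyz":[0,0,0],"delta_rot":[-8,0,0]},{"hand":255,"xyz":[0,0,0],"delta_rot":[-8,0,0]}]' >/dev/null
python3 - <<'E'
from h import *
plan([.581,.383,.15],99)
E
```

```text
t 42.80 tcp [0.4486 0.1893 0.1669] jaw 100.2 gap 0.330 F [-0.4  0.3 -1.6] q6 0.07 tilt(tool y,z comps of down) [ 0.01 -0.01]
 turn(deg) [1.24 0.01 0.01]  shift in current axes(mm) [ 16.8 167.  164.7]  in final axes [ 16.9 170.6 161.1]
```

```bash
python3 -m crank '[{"hand":255,"xyz":[0,0.034,0.033],"delta_rot":[0,0,0]},{"hand":255,"xyz":[0,0.034,0.033],"delta_rot":[0,0,0]},{"hand":255,"xyz":[0,0.034,0.033],"delta_rot":[0,0,0]},{"hand":255,"xyz":[0,0.034,0.033],"delta_rot":[0,0,0]},{"hand":255,"xyz":[0,0.034,0.033],"delta_rot":[0,0,0]}]' >/dev/null;python3 -m crank '[{"hand":255,"xyz":[0.03,0,0],"delta_rot":[1,0,0]},{"hand":255,"xyz":[0.03,0,0],"delta_rot":[0,0,0]},{"hand":255,"xyz":[0.02,0,0],"delta_rot":[0,0,0]},{"hand":255,"xyz":[0,0,0],"delta_rot":[0,0,0]}]' >/dev/null
python3 - <<'E'
from h import *
plan([.582,.383,.03],99)
im,c=shot('wrist','w49')
E
```

```text
t 43.70 tcp [0.5833 0.3973 0.0798] jaw 99.6 gap 0.331 F [-0.1 -0.7 -1.1] q6 0.33 tilt(tool y,z comps of down) [-0.2   0.06]
 turn(deg) [ 0.6  -0.06 -0.2 ]  shift in current axes(mm) [ 49.7 -14.1  -3.6]  in final axes [ 49.8 -13.9  -3.5]
```

View pics/w49.png

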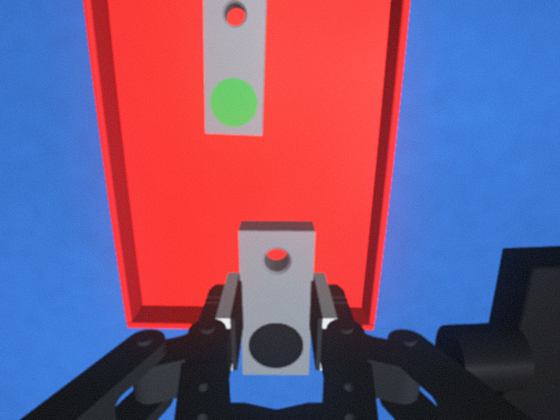

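```bash
python3 -m crank '[{"hand":255,"xyz":[0.01,-0.013,-0.006],"delta_rot":[0.5,0,0]},{"hand":255,"xyz":[0.018,0,-0.001],"delta_rot":[0,0,0]},{"hand":255,"xyz":[0.012,0,0],"delta_rot":[0,0,0]},{"hand":255,"xyz":[0,0,0],"delta_rot":[0,0,0]}]'
python3 - <<'E'
from h import *
plan([.582,.383,.028],99)
im,c=shot('wrist','w50')
E
```

```text
time: 44.15
ee_pos: [0.5813, 0.3845, 0.0454]
tcp_rot: [0.707, -0.053, 0.703, 0.058]
contact_force: [-0.4, -0.4, -1.2]
finger_gap: 0.33
t 44.15 tcp [0.5813 0.3845 0.0454] jaw 99.1 gap 0.330 F [-0.4 -0.4 -1.2] q6 0.32 tilt(tool y,z comps of down) [-0.37 -0.34]
 turn(deg) [ 0.07  0.34 -0.37]  shift in current axes(mm) [17.4 -1.7  0.3]  in final axes [17.4 -1.6  0.4]
```

View pics/w50.png

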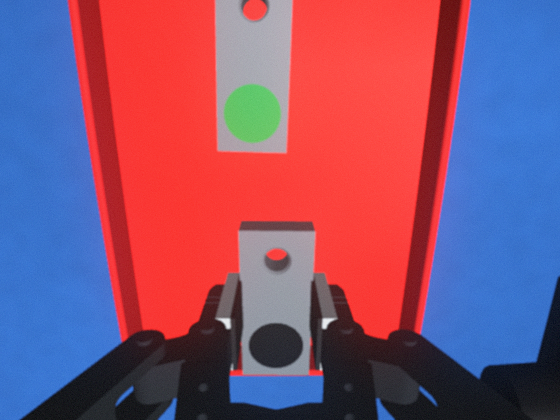

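```bash
python3 -m crank '[{"hand":255,"xyz":[0.0,-0.001,-0.007],"delta_rot":[0,0.3,-0.3]},{"hand":255,"xyz":[0.01,0,0],"delta_rot":[0,0,0]},{"hand":255,"xyz":[0.005,0,0],"delta_rot":[0,0,0]},{"hand":255,"xyz":[0,0,0],"delta_rot":[0,0,0]}]'; python3 -m crank '[{"hand":130,"xyz":[0,0,0],"delta_rot":[0,0,0]},{"hand":130,"xyz":[0,0,0],"delta_rot":[0,0,0]},{"hand":130,"xyz":[0,0,0],"delta_rot":[0,0,0]},{"hand":130,"xyz":[-0.02,0,0],"delta_rot":[0,0,0]},{"hand":130,"xyz":[-0.04,0,0],"delta_rot":[0,0,0]}]'; python3 -m crank '[{"hand":130,"xyz":[-0.04,0,0],"delta_rot":[0,0,0]},{"hand":255,"xyz":[-0.04,0,0],"delta_rot":[0,0,0]},{"hand":255,"xyz":[0,0,0],"delta_rot":[0,0,0]},{"hand":255,"xyz":[0,0,0],"delta_rot":[0,0,0]}]'
python3 - <<'E'
from h import *
plan([.4295,.05,.10],99)
im,c=shot('wrist','w51')
im,c=shot('scene','s51'); cv2.imwrite('pics/s51z.png',cv2.resize(im[130:300,150:450],None,fx=2.6,fy=2.6))
E
```

```text
time: 44.6
ee_pos: [0.5762, 0.3839, 0.0334]
tcp_rot: [0.707, -0.055, 0.703, 0.057]
contact_force: [-0.4, 0.3, -0.6]
finger_gap: 0.33
time: 45.1
ee_pos: [0.573, 0.3821, 0.0894]
tcp_rot: [0.704, -0.056, 0.706, 0.056]
contact_force: [1.5, 0.8, -0.6]
finger_gap: 0.49
time: 45.5
ee_pos: [0.5755, 0.3833, 0.1788]
tcp_rot: [0.707, -0.055, 0.703, 0.057]
contact_force: [-0.1, 0.0, -0.7]
finger_gap: 0.001
t 45.50 tcp [0.5755 0.3833 0.1788] jaw 99.1 gap 0.001 F [-0.1  0.  -0.7] q6 0.32 tilt(tool y,z comps of down) [-0.16 -0.32]
 turn(deg) [ 0.09  0.32 -0.16]  shift in current axes(mm) [  76.9 -306.2 -197.3]  in final axes [  78.8 -306.3 -196.4]
```

View pics/w51.png

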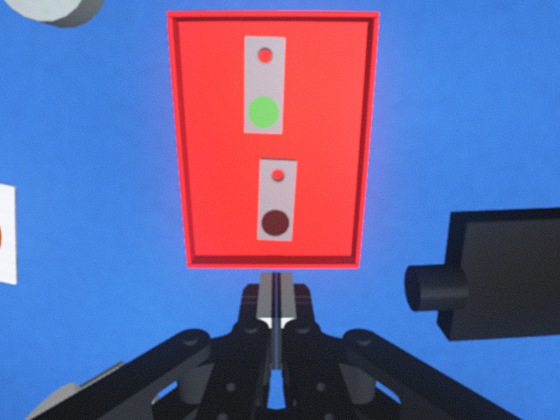

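View pics/s51z.png

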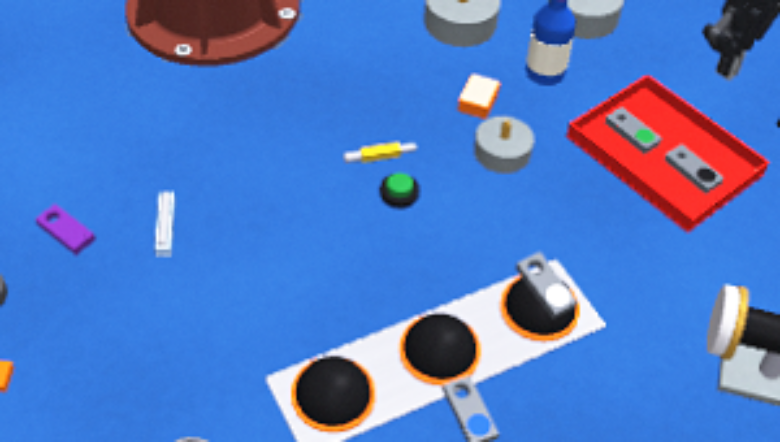

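Run:
```python
from h import *
c=cam('scene')
print(plane(c,[(150+478/2.6,130+425/2.6),(150+460/2.6,130+390/2.6)],.014))
im,c=shot('top','t52')
cv2.imwrite('pics/t52z.png',cv2.resize(im[60:200,180:400],None,fx=3.4,fy=3.4))
```

```text
[[ 0.74407679 -0.04814813  0.014     ]
 [ 0.70167613 -0.04188145  0.014     ]]
```

View pics/t52z.png

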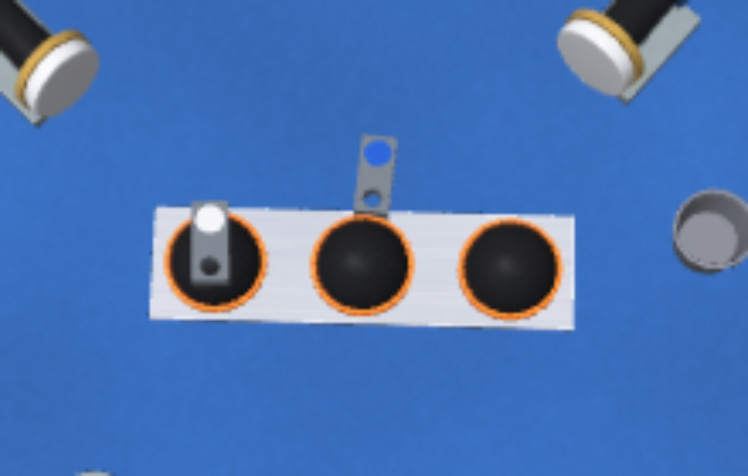

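```bash
python3 - <<'E'
from h import *
plan([.68,-.045,.18],82)
E
python3 -m crank '[{"hand":60,"xyz":[0,-0.042,0],"delta_rot":[0,0,0]},{"hand":60,"xyz":[0,-0.042,0],"delta_rot":[0,0,0]},{"hand":60,"xyz":[0,-0.042,0],"delta_rot":[0,0,0]},{"hand":60,"xyz":[0,-0.042,0],"delta_rot":[0,0,0]},{"hand":60,"xyz":[0,-0.042,0],"delta_rot":[0,0,0]}]'
python3 -m crank '[{"hand":60,"xyz":[0,-0.042,0],"delta_rot":[0,0,0]},{"hand":60,"xyz":[0,-0.042,0],"delta_rot":[0,0,0]},{"hand":60,"xyz":[0,-0.042,0],"delta_rot":[0,0,0]},{"hand":60,"xyz":[0,0,0],"delta_rot":[8,0,0]},{"hand":60,"xyz":[0,0,0],"delta_rot":[8,0,0]}]'
python3 - <<'E'
from h import *
plan([.68,-.045,.18],82)
E
```

```text
t 45.65 tcp [0.575  0.383  0.1774] jaw 99.1 gap -0.003 F [ 0.4 -0.3 -1.6] q6 0.32 tilt(tool y,z comps of down) [-0.12 -0.21]
 turn(deg) [17.09  0.19 -0.15]  shift in current axes(mm) [  -3.4 -439.2   36. ]  in final axes [  -2.6 -409.2  163.5]
time: 46.15
ee_pos: [0.6046, 0.174, 0.1688]
tcp_rot: [0.702, -0.059, 0.707, 0.06]
contact_force: [0.9, -0.4, -0.7]
finger_gap: 0.763
time: 46.65
ee_pos: [0.6226, 0.038, 0.161]
tcp_rot: [0.699, 0.043, 0.712, -0.044]
contact_force: [-0.2, 0.0, 0.0]
finger_gap: 0.763
t 46.65 tcp [0.6226 0.038  0.161 ] jaw 83.0 gap 0.763 F [-0.2  0.   0. ] q6 0.07 tilt(tool y,z comps of down) [0.13 1.05]
 turn(deg) [ 0.97 -1.05  0.14]  shift in current axes(mm) [-20.  -75.4  66.8]  in final axes [-19.  -74.2  68.4]
```

```bash
python3 -m crank '[{"hand":60,"xyz":[-0.006,-0.035,0.03],"delta_rot":[1,-1,0]},{"hand":60,"xyz":[-0.006,-0.03,0.03],"delta_rot":[0,0,0]},{"hand":60,"xyz":[-0.006,-0.01,0.025],"delta_rot":[0,0,0]},{"hand":60,"xyz":[0,0,0],"delta_rot":[0,0,0]},{"hand":60,"xyz":[0,0,0],"delta_rot":[0,0,0]}]'
python3 - <<'E'
from h import *
plan([.72,-.045,.18],82)
im,c=shot('wrist','w53')
for r in plates(im,c): print(r)
E
```

```text
time: 47.15
ee_pos: [0.6945, -0.0515, 0.1704]
tcp_rot: [0.7, 0.052, 0.71, -0.053]
contact_force: [0.2, 0.9, 0.5]
finger_gap: 0.764
t 47.15 tcp [ 0.6945 -0.0515  0.1704] jaw 81.5 gap 0.764 F [0.2 0.9 0.5] q6 -0.03 tilt(tool y,z comps of down) [0.13 0.77]
 turn(deg) [-0.48 -0.77  0.12]  shift in current axes(mm) [-10.   10.1  24.1]  in final axes [-9.6  9.9 24.4]
```

View pics/w53.png

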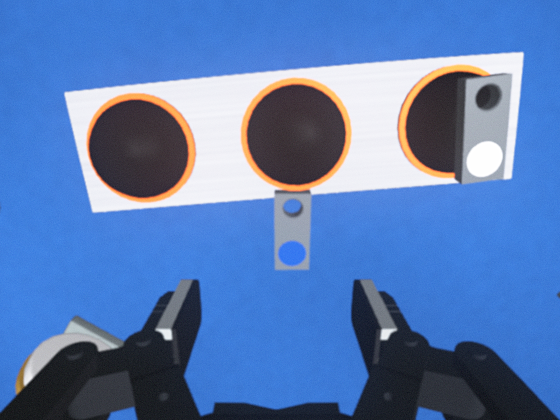

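Run:
```python
from h import *
c=cam('wrist'); plan()
im=cv2.imread('pics/w53.png')
cv2.imwrite('pics/w53z.png',cv2.resize(im[170:290,240:350],None,fx=5,fy=5,interpolation=cv2.INTER_CUBIC))
h=plane(c,(292,206),.0155)[0]; d=plane(c,(292,253),.0130)[0]
print(h,d,np.hypot(*(d-h)[:2]), np.degrees(np.arctan2(d[1]-h[1],d[0]-h[0])))
print(plane(c,[(275,191),(310,192),(275,269),(309,269)],.014))
```

```text
t 47.20 tcp [ 0.6943 -0.0513  0.1704] jaw 81.5 gap 0.768 F [-0.1 -0.1 -0.9] q6 -0.03 tilt(tool y,z comps of down) [0.14 0.77]
 turn(deg) [-0.   -0.77  0.14]  shift in current axes(mm) [0. 0. 0.]  in final axes [0. 0. 0.]
[ 0.69811836 -0.03826018  0.0155    ] [ 0.74078335 -0.04389596  0.013     ] 0.04303559785818239 -7.524846252763912
[[ 0.68392599 -0.05024841  0.014     ]
 [ 0.68893334 -0.02215384  0.014     ]
 [ 0.75325425 -0.0606128   0.014     ]
 [ 0.75763093 -0.03118881  0.014     ]]
```

View pics/w53z.png

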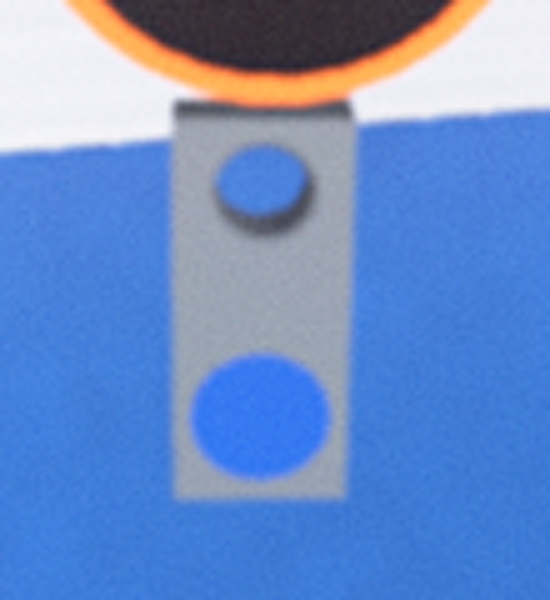

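```bash
python3 -m crank '[{"hand":90,"xyz":[0,0,0],"delta_rot":[-1,2.8,0.1]},{"hand":90,"xyz":[0,0,0],"delta_rot":[0,0,0]}]';python3 - <<'E'
from h import *
plan([.720,-.0412,.06],82.5)
E
```

```text
time: 47.4
ee_pos: [0.6919, -0.0494, 0.169]
tcp_rot: [0.682, 0.047, 0.729, -0.044]
contact_force: [-0.2, -0.3, -0.5]
finger_gap: 0.644
t 47.40 tcp [ 0.6919 -0.0494  0.169 ] jaw 82.6 gap 0.644 F [-0.2 -0.3 -0.5] q6 -0.05 tilt(tool y,z comps of down) [-0.03  3.85]
 turn(deg) [ 0.14 -3.85 -0.02]  shift in current axes(mm) [107.   11.7  34. ]  in final axes [109.   11.8  26.8]
```

```bash
python3 -m crank '[{"hand":90,"xyz":[0.02,0.006,0.018],"delta_rot":[0,0,0]},{"hand":90,"xyz":[0.035,0.005,0.012],"delta_rot":[0,0,0]},{"hand":90,"xyz":[0.035,0,0],"delta_rot":[0,0,0]},{"hand":90,"xyz":[0.01,0,0],"delta_rot":[0,0,0]},{"hand":90,"xyz":[0,0,0],"delta_rot":[0,0,0]}]';python3 - <<'E'
from h import *
plan([.720,-.0412,.0165],82.5)
im,c=shot('wrist','w54')
h=plane(c,(292,206),.0155)[0]
E
```

```text
time: 47.9
ee_pos: [0.7159, -0.037, 0.0655]
tcp_rot: [0.684, 0.046, 0.727, -0.043]
contact_force: [-0.2, -0.1, -0.1]
finger_gap: 0.646
t 47.90 tcp [ 0.7159 -0.037   0.0655] jaw 82.8 gap 0.646 F [-0.2 -0.1 -0.1] q6 -0.03 tilt(tool y,z comps of down) [-0.03  3.55]
 turn(deg) [ 0.28 -3.55 -0.03]  shift in current axes(mm) [48.6 -3.7  7.6]  in final axes [49.  -3.6  4.6]
```

View pics/w54.png

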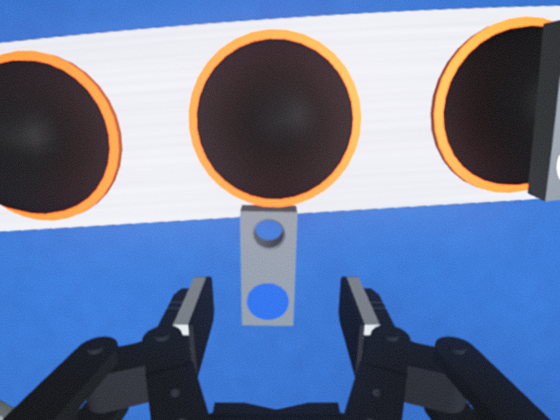

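```bash
python3 -m crank '[{"hand":90,"xyz":[0.015,-0.0035,0.005],"delta_rot":[0,0,0]},{"hand":90,"xyz":[0.015,0,0.001],"delta_rot":[0,0,0]},{"hand":90,"xyz":[0.008,0,0],"delta_rot":[0,0,0]},{"hand":90,"xyz":[0,0,0],"delta_rot":[0,0,0]}]';python3 - <<'E'
from h import *
plan([.720,-.0412,.0165],82.5)
E
```

```text
time: 48.35
ee_pos: [0.7221, -0.0418, 0.0297]
tcp_rot: [0.686, 0.046, 0.725, -0.043]
contact_force: [-0.5, 0.6, -0.3]
finger_gap: 0.644
t 48.35 tcp [ 0.7221 -0.0418  0.0297] jaw 82.8 gap 0.644 F [-0.5  0.6 -0.3] q6 -0.03 tilt(tool y,z comps of down) [-0.01  3.12]
 turn(deg) [ 0.26 -3.12 -0.01]  shift in current axes(mm) [13.3  0.4 -1.4]  in final axes [13.2  0.4 -2.2]
```

```bash
python3 -m crank '[{"hand":90,"xyz":[0.007,0.0004,-0.002],"delta_rot":[0,0.5,0]},{"hand":90,"xyz":[0.005,0,-0.001],"delta_rot":[0,0,0]},{"hand":90,"xyz":[0,0,0],"delta_rot":[0,0,0]}]';python3 - <<'E'
from h import *
plan([.720,-.0412,.0165],82.5)
E
```

```text
time: 48.65
ee_pos: [0.7185, -0.0411, 0.0174]
tcp_rot: [0.683, 0.046, 0.728, -0.043]
contact_force: [0.2, 0.1, -0.4]
finger_gap: 0.644
t 48.65 tcp [ 0.7185 -0.0411  0.0174] jaw 82.7 gap 0.644 F [ 0.2  0.1 -0.4] q6 -0.03 tilt(tool y,z comps of down) [-0.02  3.62]
 turn(deg) [ 0.24 -3.63 -0.01]  shift in current axes(mm) [0.8 0.1 1.5]  in final axes [0.9 0.1 1.5]
```

```bash
python3 -m crank '[{"hand":90,"xyz":[0.0008,0,0.0017],"delta_rot":[0,0,0]},{"hand":255,"xyz":[0,0,0],"delta_rot":[0,0,0]},{"hand":255,"xyz":[0,0,0],"delta_rot":[0,0,0]},{"hand":255,"xyz":[0,0,0],"delta_rot":[0,0,0]},{"hand":255,"xyz":[0,0,0],"delta_rot":[0,0,0]}]';python3 -m crank '[{"hand":255,"xyz":[0,0,0],"delta_rot":[0,0,0]},{"hand":255,"xyz":[0,0,0],"delta_rot":[0,0,0]}]'
python3 - <<'E'
from h import *
plan([.720,-.0412,.0165],82.5)
E
```

```text
time: 49.15
ee_pos: [0.7209, -0.0413, 0.0175]
tcp_rot: [0.684, 0.046, 0.727, -0.043]
contact_force: [0.1, 0.3, -1.3]
finger_gap: 0.328
time: 49.35
ee_pos: [0.7208, -0.0412, 0.0174]
tcp_rot: [0.683, 0.046, 0.727, -0.043]
contact_force: [-0.6, 1.1, -0.7]
finger_gap: 0.331
t 49.35 tcp [ 0.7208 -0.0412  0.0174] jaw 82.8 gap 0.331 F [-0.6  1.1 -0.7] q6 -0.03 tilt(tool y,z comps of down) [-0.02  3.55]
 turn(deg) [ 0.26 -3.55 -0.01]  shift in current axes(mm) [ 0.9 -0.1 -0.7]  in final axes [ 0.9 -0.1 -0.8]
```

```bash
python3 -m crank '[{"hand":255,"xyz":[-0.03,0,0],"delta_rot":[0,0,0]},{"hand":255,"xyz":[-0.04,0,0],"delta_rot":[0,0,0]},{"hand":255,"xyz":[-0.04,0,0],"delta_rot":[0,0,0]},{"hand":255,"xyz":[-0.02,0,0],"delta_rot":[0,-3.5,0]},{"hand":255,"xyz":[0,0,0],"delta_rot":[0,0,0]}]'
python3 - <<'E'
from h import *
plan([.642,-.028,.08],82.5)
im,c=shot('wrist','w55'); domes(im,c)
im,c=shot('scene','s55'); cv2.imwrite('pics/s55z.png',cv2.resize(im[180:320,240:420],None,fx=4,fy=4))
E
```

```text
time: 49.85
ee_pos: [0.7279, -0.0423, 0.1492]
tcp_rot: [0.704, 0.045, 0.707, -0.045]
contact_force: [0.2, -0.4, -1.2]
finger_gap: 0.333
t 49.85 tcp [ 0.7279 -0.0423  0.1492] jaw 82.7 gap 0.333 F [ 0.2 -0.4 -1.2] q6 -0.03 tilt(tool y,z comps of down) [-0.02  0.25]
 turn(deg) [ 0.24 -0.25 -0.02]  shift in current axes(mm) [ 69.6   3.3 -86.7]  in final axes [ 69.2   2.9 -87. ]
dome [ 635.  -153.9   86.9   87.6] at px 108.0 101.5
dome [643.  -27.9  86.1  86.7] at px 280.5 89.0
dome [649.   83.   53.   95.8] at px 438.0 79.0
```

View pics/w55.png

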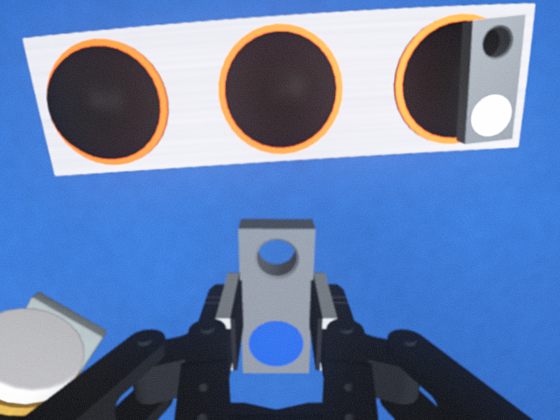

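View pics/s55z.png

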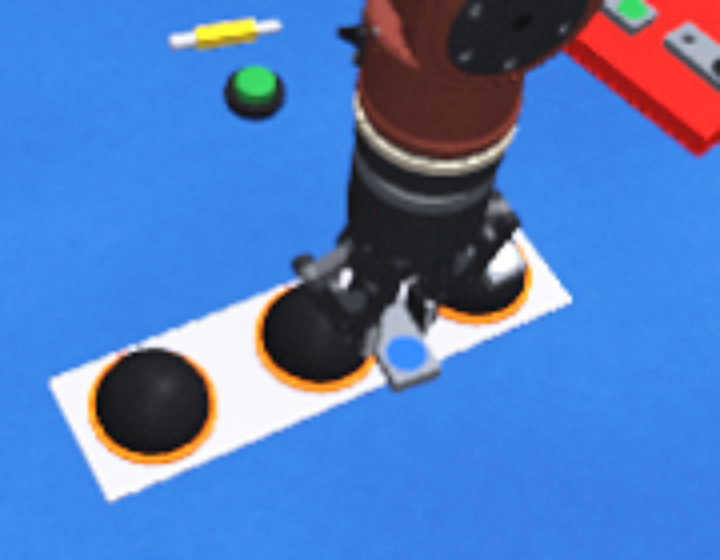

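```bash
python3 -m crank '[{"hand":255,"xyz":[0.005,0.001,-0.035],"delta_rot":[0,-0.2,0]},{"hand":255,"xyz":[0.02,0.001,-0.035],"delta_rot":[0,0,0]},{"hand":255,"xyz":[0.02,0,-0.015],"delta_rot":[0,0,0]},{"hand":255,"xyz":[0.01,0,0],"delta_rot":[0,0,0]},{"hand":255,"xyz":[0,0,0],"delta_rot":[0,0,0]}]';python3 - <<'E'
from h import *
plan([.642,-.0283,.0604],82.5)
E
```

```text
time: 50.45
ee_pos: [0.6361, -0.0289, 0.0806]
tcp_rot: [0.698, 0.046, 0.713, -0.044]
contact_force: [-0.4, -0.1, -1.0]
finger_gap: 0.329
t 50.45 tcp [ 0.6361 -0.0289  0.0806] jaw 82.7 gap 0.329 F [-0.4 -0.1 -1. ] q6 -0.03 tilt(tool y,z comps of down) [-0.05  1.28]
 turn(deg) [ 0.19 -1.28 -0.04]  shift in current axes(mm) [20.1  1.3  6.3]  in final axes [20.2  1.4  5.8]
```

```bash
python3 -m crank '[{"hand":255,"xyz":[0.004,0.001,0.0055],"delta_rot":[0,-1.3,0]},{"hand":255,"xyz":[0.006,0,0],"delta_rot":[0,0,0]},{"hand":255,"xyz":[0.003,0,0],"delta_rot":[0,0,0]},{"hand":255,"xyz":[0,0,0],"delta_rot":[0,0,0]}]';python3 - <<'E'
from h import *
plan([.642,-.0283,.0604],82.5)
E
```

```text
time: 50.85
ee_pos: [0.6445, -0.0293, 0.0656]
tcp_rot: [0.705, 0.045, 0.706, -0.045]
contact_force: [0.1, 0.7, -2.0]
finger_gap: 0.331
t 50.85 tcp [ 0.6445 -0.0293  0.0656] jaw 82.7 gap 0.331 F [ 0.1  0.7 -2. ] q6 -0.03 tilt(tool y,z comps of down) [-0.04  0.08]
 turn(deg) [ 0.18 -0.08 -0.04]  shift in current axes(mm) [ 5.2  0.6 -2.5]  in final axes [ 5.2  0.6 -2.6]
```

```bash
python3 -m crank '[{"hand":255,"xyz":[0.001,0.0006,-0.0028],"delta_rot":[0,0,0]},{"hand":255,"xyz":[0.001,0,0],"delta_rot":[0,0,0]},{"hand":255,"xyz":[0,0,0],"delta_rot":[0,0,0]}]';python3 - <<'E'
from h import *
plan([.642,-.0283,.0604],82.5)
E
```

```text
time: 51.15
ee_pos: [0.6423, -0.0285, 0.0638]
tcp_rot: [0.705, 0.045, 0.706, -0.045]
contact_force: [-0.2, -0.3, -0.9]
finger_gap: 0.334
t 51.15 tcp [ 0.6423 -0.0285  0.0638] jaw 82.7 gap 0.334 F [-0.2 -0.3 -0.9] q6 -0.03 tilt(tool y,z comps of down) [-0.04  0.07]
 turn(deg) [ 0.17 -0.07 -0.04]  shift in current axes(mm) [ 3.4  0.1 -0.3]  in final axes [ 3.4  0.1 -0.3]
```

```bash
python3 -m crank '[{"hand":255,"xyz":[0.002,0,-0.0003],"delta_rot":[0,0,0]}]';python3 -m crank '[{"hand":255,"xyz":[0.001,0,0],"delta_rot":[0,0,0]}]';python3 -m crank '[{"hand":255,"xyz":[0.001,0,0],"delta_rot":[0,0,0]}]'
```

```text
time: 51.25
ee_pos: [0.6423, -0.0285, 0.0622]
tcp_rot: [0.706, 0.045, 0.706, -0.045]
contact_force: [-0.0, -1.0, -0.5]
finger_gap: 0.331
time: 51.35
ee_pos: [0.6422, -0.0285, 0.0612]
tcp_rot: [0.705, 0.045, 0.706, -0.045]
contact_force: [-0.2, -1.0, -1.9]
finger_gap: 0.331
time: 51.45
ee_pos: [0.6423, -0.0285, 0.0602]
tcp_rot: [0.706, 0.045, 0.706, -0.045]
contact_force: [-0.3, 0.2, -1.3]
finger_gap: 0.329
```

```bash
python3 -m crank '[{"hand":255,"xyz":[0.0007,0,0],"delta_rot":[0,0,0]}]';python3 -m crank '[{"hand":255,"xyz":[0.0005,0,0],"delta_rot":[0,0,0]}]'
```

```text
time: 51.55
ee_pos: [0.6423, -0.0285, 0.0598]
tcp_rot: [0.706, 0.045, 0.706, -0.045]
contact_force: [-3.1, 1.4, 7.8]
finger_gap: 0.329
time: 51.65
ee_pos: [0.6423, -0.0285, 0.0599]
tcp_rot: [0.706, 0.045, 0.706, -0.045]
contact_force: [-2.6, 0.1, 5.4]
finger_gap: 0.33
```

```bash
python3 -m crank '[{"hand":100,"xyz":[0,0,0],"delta_rot":[0,0,0]},{"hand":100,"xyz":[0,0,0],"delta_rot":[0,0,0]},{"hand":60,"xyz":[0,0,0],"delta_rot":[0,0,0]},{"hand":60,"xyz":[0,0,0],"delta_rot":[0,0,0]},{"hand":60,"xyz":[0,0,0],"delta_rot":[0,0,0]}]' >/dev/null; python3 -m crank '[{"hand":60,"xyz":[-0.02,0,-0.001],"delta_rot":[0,0,0]},{"hand":60,"xyz":[-0.04,0,0],"delta_rot":[0,0,0]},{"hand":60,"xyz":[-0.04,0,0],"delta_rot":[0,0,0]},{"hand":255,"xyz":[0,0,0],"delta_rot":[0,0,0]},{"hand":255,"xyz":[0,0,0],"delta_rot":[0,0,0]}]'
python3 - <<'E'
from h import *
plan([.4295,.05,.10],82)
im,c=shot('wrist','w56')
im,c=shot('scene','s56'); cv2.imwrite('pics/s56z.png',cv2.resize(im[130:300,150:450],None,fx=2.6,fy=2.6))
E
```

```text
time: 52.65
ee_pos: [0.6406, -0.0284, 0.1621]
tcp_rot: [0.705, 0.046, 0.706, -0.045]
contact_force: [-0.1, -0.3, -1.1]
finger_gap: 0.433
t 52.65 tcp [ 0.6406 -0.0284  0.1621] jaw 82.7 gap 0.433 F [-0.1 -0.3 -1.1] q6 -0.03 tilt(tool y,z comps of down) [-0.04  0.11]
 turn(deg) [ 0.66 -0.11 -0.04]  shift in current axes(mm) [  62.5   50.7 -219.2]  in final axes [  62.1   48.2 -219.9]
```

View pics/w56.png

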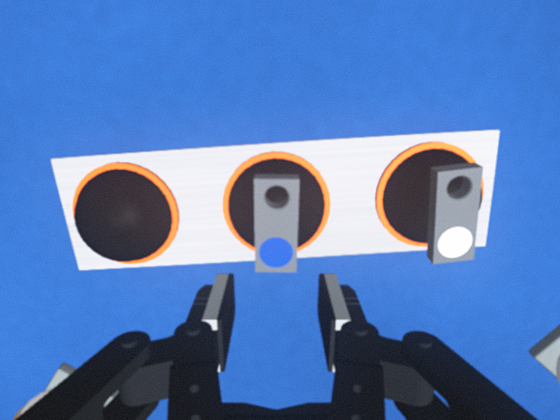

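View pics/s56z.png

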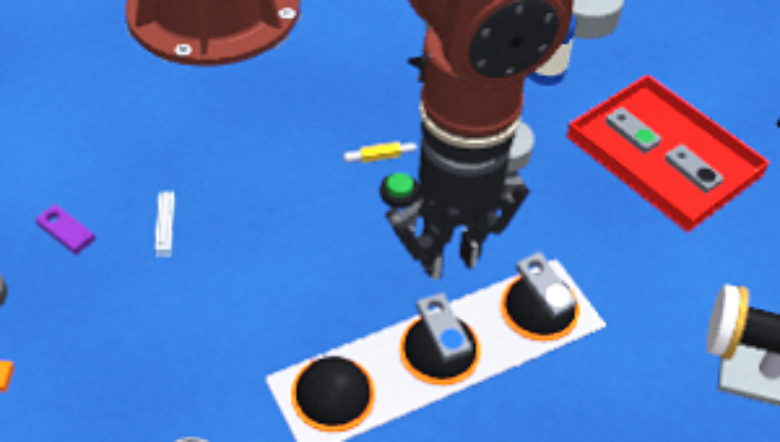

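```bash
python3 -m crank '[{"hand":255,"xyz":[0,0.01,-0.042],"delta_rot":[0,0,0]},{"hand":255,"xyz":[0,0.01,-0.044],"delta_rot":[0,0,0]},{"hand":255,"xyz":[0,0.01,-0.044],"delta_rot":[0,0,0]},{"hand":255,"xyz":[0,0.01,-0.044],"delta_rot":[0,0,0]},{"hand":255,"xyz":[0,0.01,-0.04],"delta_rot":[0,0,0]}]' >/dev/null; python3 -m crank '[{"hand":255,"xyz":[0,0,0],"delta_rot":[0,0,0]},{"hand":255,"xyz":[0,0,0],"delta_rot":[0,0,0]}]'
python3 - <<'E'
from h import *
plan([.4295,.05,.06],82)
im,c=shot('wrist','w57')
circ(im,c,(276,250),.022,0,(50,120,80),(85,255,255))
im,c=shot('scene','s57'); cv2.imwrite('pics/s57z.png',cv2.resize(im[130:300,150:450],None,fx=2.6,fy=2.6))
E
```

```text
time: 53.45
ee_pos: [0.4214, 0.0509, 0.1525]
tcp_rot: [0.7, 0.046, 0.711, -0.045]
contact_force: [0.4, -0.2, 0.3]
finger_gap: -0.002
t 53.45 tcp [0.4214 0.0509 0.1525] jaw 82.6 gap -0.002 F [ 0.4 -0.2  0.3] q6 0.08 tilt(tool y,z comps of down) [-0.    0.93]
 turn(deg) [ 0.61 -0.93  0.  ]  shift in current axes(mm) [92.3  0.1  9.7]  in final axes [92.5  0.2  8.1]
circ ctr 428.9 50.7 r 17.0 ellipse [429.1  50.7  31.5  33.2] mean px [276.05932203 222.43220339]
```

View pics/w57.png

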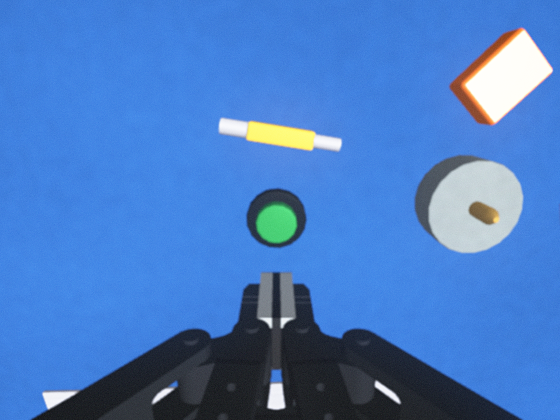

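View pics/s57z.png

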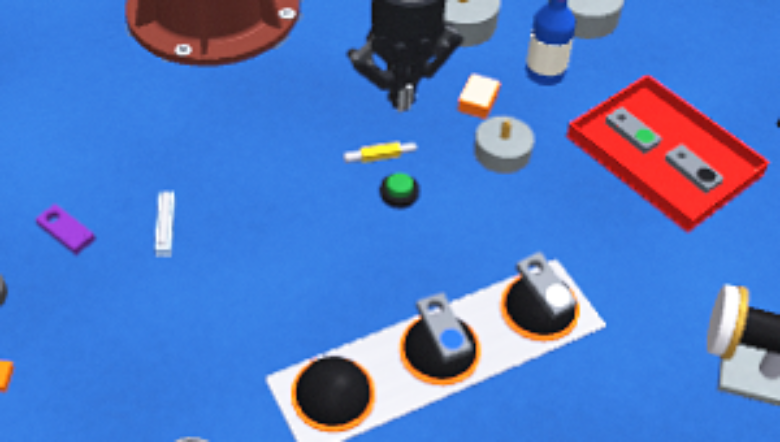

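Button at (429,50.7); both plates steady. Descend to just above it.

```bash
python3 -m crank '[{"hand":255,"xyz":[0.025,0,0.007],"delta_rot":[0.5,-0.9,0]},{"hand":255,"xyz":[0.035,0,0],"delta_rot":[0,0,0]},{"hand":255,"xyz":[0.03,0,0],"delta_rot":[0,0,0]},{"hand":255,"xyz":[0.01,0,0],"delta_rot":[0,0,0]},{"hand":255,"xyz":[0,0,0],"delta_rot":[0,0,0]}]'
python3 - <<'E'
from h import *
plan([.429,.0507,.030],82)
im,c=shot('wrist','w58')
E
```

```text
time: 54.05
ee_pos: [0.4366, 0.0475, 0.0482]
tcp_rot: [0.707, 0.05, 0.704, -0.05]
contact_force: [0.0, 0.2, -0.3]
finger_gap: 0.002
t 54.05 tcp [0.4366 0.0475 0.0482] jaw 81.9 gap 0.002 F [ 0.   0.2 -0.3] q6 0.08 tilt(tool y,z comps of down) [-0.01 -0.29]
 turn(deg) [-0.12  0.29 -0.01]  shift in current axes(mm) [18.2  2.1 -8.1]  in final axes [18.2  2.1 -8. ]
```

View pics/w58.png

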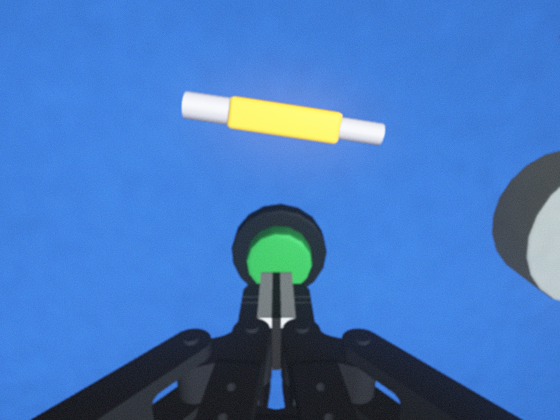

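```bash
python3 -m crank '[{"hand":255,"xyz":[0,0.002,-0.008],"delta_rot":[0,0.3,0]},{"hand":255,"xyz":[0.006,0,0],"delta_rot":[0,0,0]},{"hand":255,"xyz":[0.004,0,0],"delta_rot":[0,0,0]}]'
python3 - <<'E'
from h import *
plan([.429,.0507,.030],82)
E
python3 -m crank '[{"hand":255,"xyz":[0.003,0,0],"delta_rot":[0,0,0]}]'
```

```text
time: 54.4
ee_pos: [0.4312, 0.0504, 0.0399]
tcp_rot: [0.707, 0.05, 0.704, -0.05]
contact_force: [0.4, 0.0, 0.1]
finger_gap: -0.0
t 54.40 tcp [0.4312 0.0504 0.0399] jaw 81.8 gap -0.000 F [0.4 0.  0.1] q6 0.09 tilt(tool y,z comps of down) [-0.03 -0.2 ]
 turn(deg) [-0.15  0.2  -0.03]  shift in current axes(mm) [ 9.9 -0.  -2.3]  in final axes [ 9.9 -0.  -2.3]
time: 54.5
ee_pos: [0.4316, 0.0504, 0.0369]
tcp_rot: [0.707, 0.05, 0.704, -0.05]
contact_force: [0.8, 0.5, 1.4]
finger_gap: -0.004
```

```bash
python3 -m crank '[{"hand":255,"xyz":[0.003,0,-0.001],"delta_rot":[0,0,0]},{"hand":255,"xyz":[0.002,0,0],"delta_rot":[0,0,0]}]'; python3 -m crank '[{"hand":255,"xyz":[0.0015,0,0],"delta_rot":[0,0,0]}]'; python3 -m crank '[{"hand":255,"xyz":[0.0012,0,0],"delta_rot":[0,0,0]}]'
```

```text
time: 54.7
ee_pos: [0.4313, 0.0505, 0.032]
tcp_rot: [0.707, 0.05, 0.703, -0.05]
contact_force: [-0.9, 0.2, 2.9]
finger_gap: -0.002
time: 54.8
ee_pos: [0.4313, 0.0505, 0.0305]
tcp_rot: [0.707, 0.05, 0.703, -0.05]
contact_force: [-0.9, 1.2, 4.4]
finger_gap: -0.0
time: 54.9
ee_pos: [0.4313, 0.0505, 0.0295]
tcp_rot: [0.707, 0.05, 0.703, -0.05]
contact_force: [-6.2, 0.1, 27.9]
finger_gap: 0.004
```

Bottomed out (27.9 N at 6 mm down). Hold one row, then withdraw.

```bash
python3 -m crank '[{"hand":255,"xyz":[0.0002,0,0],"delta_rot":[0,0,0]},{"hand":255,"xyz":[0.0003,0,0],"delta_rot":[0,0,0]}]'
python3 - <<'E'
from h import *
plan()
im,c=shot('scene','s59'); cv2.imwrite('pics/s59z.png',cv2.resize(im[130:300,150:450],None,fx=2.6,fy=2.6))
E
python3 -m crank '[{"hand":255,"xyz":[-0.01,0,0],"delta_rot":[0,0,0]},{"hand":255,"xyz":[-0.03,0,0],"delta_rot":[0,0,0]},{"hand":255,"xyz":[-0.04,0,0],"delta_rot":[0,0,0]},{"hand":255,"xyz":[-0.04,0,0],"delta_rot":[0,0,0]},{"hand":255,"xyz":[0,0,0],"delta_rot":[0,0,0]}]'
python3 - <<'E'
from h import *
im,c=shot('scene','s60'); cv2.imwrite('pics/s60z.png',cv2.resize(im[130:300,150:450],None,fx=2.6,fy=2.6))
E
```

```text
time: 55.1
ee_pos: [0.4313, 0.0505, 0.03]
tcp_rot: [0.708, 0.05, 0.703, -0.05]
contact_force: [-1.6, -0.4, 8.8]
finger_gap: -0.002
t 55.10 tcp [0.4313 0.0505 0.03  ] jaw 81.9 gap -0.002 F [-1.6 -0.4  8.8] q6 0.09 tilt(tool y,z comps of down) [-0.03 -0.37]
 turn(deg) [-0.    0.37 -0.03]  shift in current axes(mm) [0. 0. 0.]  in final axes [0. 0. 0.]
time: 55.65
ee_pos: [0.4293, 0.0506, 0.1555]
tcp_rot: [0.707, 0.05, 0.704, -0.05]
contact_force: [1.1, 0.5, -0.1]
finger_gap: 0.0
```

View pics/s59z.png

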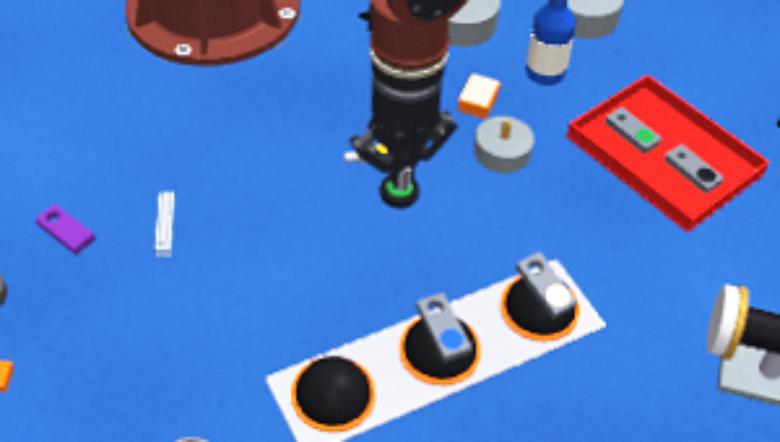

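View pics/s60z.png

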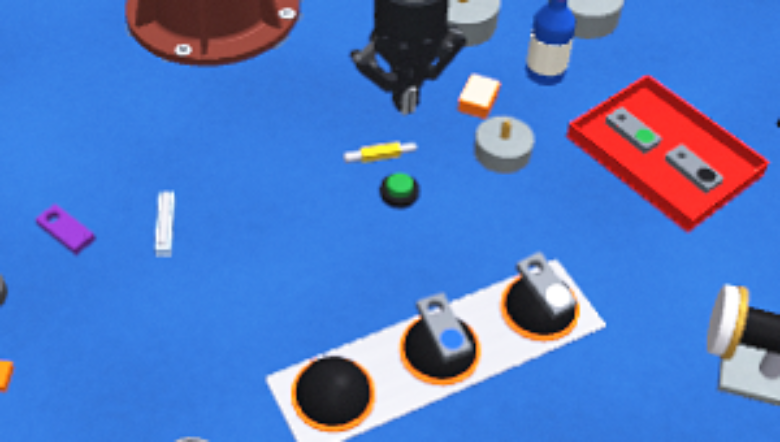

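```bash
python3 -c "
from station import manip
print(manip.job_done())"
```

```text
the job is handed in; nothing more can be done
None
```

The job is handed in at about 56 s of the 210 s allowed. No verdict came back, so the result rests on my own checks. The yellow plate was not on the bench.

- **Gauge checks, in order:** White went all the way down and is good. Green stuck on the pin's tip. Blue went all the way down and is good. Black stuck on the tip.
- **Sorting:** White is balanced on dome 2, blue is balanced on dome 1, and green and black lie flat in the red tray.
- **Blue was knocked off once:** While I was putting black in the tray, blue came off dome 1 and ended up leaning on the edge of the steel plate. I picked it up again and rebalanced it on dome 1 before pressing the button.
- **Button:** I pressed it until it bottomed out, about 6 mm of travel with a peak of 28 N, then withdrew.
- **Last pictures:** Taken during and after the press, they show white and blue unmoved on their domes, green and black in the tray, the button up again and the arm clear. The bystanders in view are where they were.
- **What went less cleanly:**
  - White's first lowering touched the pin's taper with about 13 N and had to be re-centred.
  - White's seating press peaked at about 67 N, below the 120 N wrist limit.
  - My first pin position was 3–4 mm off; the close wrist pictures corrected it.

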